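Turn the drained well plate over and clamp it in its nest

ROBOT

A 7-joint arm with a two-finger parallel gripper is mounted at the origin on a cart in front of the work surface, level with it; the furniture and walls round the work are solid. World frame = base frame: x ahead of the robot, y to its left, z up, the work surface at z = 0. Lengths are in m, angles in rad, forces in N, time in s.
With the tool pointing down it reaches from about 0.425 to 0.875 m from the base axis. Payload 4.7 kg.
Tool frame: the origin (TCP) lies midway between the tips of the shut fingers; the grasp point (between the pads) lies 19 mm behind it; y points along the fingers, z is the direction in which the jaws open and shut, and the axes are right-handed (so a half turn about y gives the same grasp; the last joint's range is limited). The gripper opens to 87 mm and grips with 3 to 60 N. Pads are 19 mm wide; open, the fingers measure 117 mm over their backs; the gripper's body (75 mm by 190 mm) begins 51 mm behind the grasp point.
Start: joints at [-1.157, 0.321, -0.07, 1.45, 0.023, 1.371, -0.057], TCP at [0.253, 0.599, 0.223] pointing down, gripper open.
Joint ranges: [-2.86, 2.86], [-0.3, 2.09], [-1.38, 1.24], [0.06, 2.45], [-1.56, 4.7], [0.09, 2.05], [-2.69, 2.69]. Speed limits (rad/s): [2.57, 2.57, 3.14, 3.14, 3.14, 3.14, 3.14].

INTERFACE

Orientations are given as a rotation vector (axis times angle).
In Python, from bench import ctrl gives the robot as it stands.
- The arm moves only by the tool play_rows, never from a script. Its arguments are lists of equal length, an entry for each row: "translation": the shift along the tool's x, y, z in mm, a list of three; "turn": the turn, a rotation vector about the tool's x, y, z in rad, a list of three; "fingers": the opening, from -1 (shut) to 1 (fully open), so that 0 is half open. In form: {"translation": [[dx, dy, dz], ...], "turn": [[wx, wy, wz], ...], "fingers": [fingers, ...]}. A call has exactly 10 rows; each row shifts and turns the commanded pose from where the row before left it, along the tool's axes as they then stand; what a row does not reach is not made up. A row lasts 1/12 s, in which the tool goes at most 41.7 mm and 7.16 degrees, less where a joint would pass 70% of its speed; a pose out of reach is approached as far as the arm can. A call with a gripper value outside its range is refused whole. The fingers move at their own pace and stop on an object; "grip_force" is the grip in N (left out, the last holds). Time passes only in rows, so rows that do not move let the fingers close, or fill a call up. It gives the time, the measured TCP pose, the force and the opening at its end, in the units of the state.
- ctrl.get_state(): the state, without advancing time (a new reading comes with each control period).
- ctrl.get_image(name): name is "scene" or "top" or "wrist"; returns the picture (400x640x3 uint8, blue, green, red); there is no depth.
- ctrl.camera_info(name): a dict with "camera_matrix" (3x3 intrinsics, pixels), "R" (3x3) and "t" (3): a world point X has camera coordinates R X + t. Camera axes: x right, y down, z forward; pixel columns grow to the right and rows downward; lengths in m; the calibration is good to about 2 mm. A picture is of the moment at which its call begins: read the wrist's pose just before it. camera_info takes no time and is no camera call; for the wrist camera it gives the pose at the moment of the call.
- ctrl.close_job(): hands the job in, once; it reports no verdict.
The state is a dict: "time": time; "joint_positions": joint angles; "qd": joint speeds; "joint_torque": joint torques, N m; "position": TCP position; "tool_rot": TCP orientation; "ft_force": force on the tool from outside, world axes, zero at the start; "torque": the same for the moment, N m; "grip_width": opening from 0.0 (shut) to 1.0 (fully open).
Only numpy, scipy, OpenCV 4.12 (cv2) and the standard library are available. Lean on these libraries where they do the work, as an engineer would, in place of code of your own. Each camera call takes 0.05 s, during which the arm holds its last target.

TASK

The well plate is draining with its wells facing down on the sloping steel rest. Turn it over and lay it flat in the raised nest, wells up and seated between the lips, let go of it, and then turn the nest's black wing handle a quarter turn clockwise so that its steel finger holds the plate down. Leave the petri dish and the tape roll where they are.

Things in the scene. Friction and masses are not known exactly. Their poses are not given: they have to be found in the camera images.
- plate_mid (a point): Centre of the clear well plate, 85x127x13 mm (its x, y, z). z points out of the face with the well openings. A 4 mm thick flange rims the other face; the 9 mm towards the wells stand back 3 mm all round. Starts leaning on the rest 35 degrees from upright, wells towards the robot and down; its -x edge is up, free, nearest the robot; its +x edge stands on the rest's ledge.
- rest: Fixed steel sloping draining rest, base 110x136 mm, origin under its centre on the worktop; x points away from the robot, y along the plate's length. Two ribs, 80 mm free between them, carry the plate's well face and end 30 mm short of its upper edge, so the edge's middle is clear on both faces. Plate's upper edge is 110 mm above the worktop, lower edge 40 mm.
- nest: Fixed grey nest, origin on the worktop under its seat's centre, x away from the robot, y left. Rails at y = -69 to -39 and 39 to 69 mm (x -49 to 49) carry the plate's ends, 50 mm up; between them it is open to the robot's side down to a base 7 mm up, room for a finger under the plate; a cross-wall closes the far side. Base spans y -115 to 79 mm.
- nest_seat (a point): Centre of the nest's seat, where the middle of the plate's lower face comes to rest, 50 mm above the worktop; axes as the nest. Plate width (85) along x, length (127) along y, either way round. Lips 9 mm high lean out round the seat: 2.5 mm play on every side at their foot, 7 mm more at the top; the near side has lips on the rails only.
- clamp (a joint): Quarter-turn hold-down, rad: 0 open (steel finger along the plate's end, pointing to the nest's -x), 1.6 closed stop (finger points to +y, over the plate's end). Increases clockwise seen from above; starts at 0 to 0.25, stays where left (friction 0.05 N m). Finger reaches 47 mm from the axis, 14 mm wide, its underside 2.5 mm above a seated plate.
- clamp_grip (a point): Grip point in the black wing handle of the hold-down, on its vertical axis, at x 0, y -95 mm of the nest. The wing is an upright bar 42 mm long (along this point's x, which turns with it, parallel to the steel finger), 10 mm thick, 30 mm high. Point 89.5 mm above the worktop, wing's top 103 mm, steel finger's top 74 mm.
- dish: Petri dish, 66 mm across, 16 mm high, a bystander; origin under its centre.
- tape: Green roll of tape, 66 mm across, 19 mm high, a bystander; origin under its centre.
Mind the look-alikes: they are no part of the job. There is more than one size of the part that bears plate_mid; the job needs the largest.

How it is judged:
By the outcome, as a careful person would: the job done as asked, in the order asked, and still so for the second after the job is handed in, with the robot touching nothing.
It also fails if it takes over 72 s, if anything falls off the work surface, if the arm or the gripper's body presses on something with over 40 N, if the wrist force passes 120 N, or if a joint passes its speed limit or range.

## Working session

There is one attempt and no reset: what is moved stays moved. The work goes in short steps, Python scripts to look and compute and a tool call to move; the robot and the scene stay as the last step left them, time stands still between calls to the robot, and variables do not carry over. Pictures are saved under pics/ and viewed, and the job is handed in when it is done.

Besides the shell and the picture viewer there is one more tool, called as name(argument=value, ...), one argument or row to a line, values as JSON. play_rows: Moves the arm, as the interface text tells. Its arguments: {"type":"object","properties":{"translation":{"type":"array"},"turn":{"type":"array"},"fingers":{"type":"array"},"grip_force":{"type":"number"}},"required":["translation","turn","fingers"]}

```bash
ls; mkdir -p pics
python3 - <<'E'
from bench import ctrl
import cv2
s=ctrl.get_state(); print({k:s[k] for k in('time','position','tool_rot','grip_width','ft_force')})
for n in('scene','top','wrist'):
    c=ctrl.camera_info(n); print(n,c)
    cv2.imwrite(f'pics/{n}0.png',ctrl.get_image(n))
E
```

```text
pics
{'time': 0.0, 'position': array([0.25281553, 0.59820557, 0.22144129]), 'tool_rot': array([-1.5499052 ,  0.31386006, -0.31342826]), 'grip_width': 0.9957316352919208, 'ft_force': array([1.01603347, 0.49697092, 0.08149963])}
scene {'camera_matrix': array([[513.43628589,   0.        , 326.75690033],
       [  0.        , 513.43628589, 202.22473902],
       [  0.        ,   0.        ,   1.        ]]), 'R': array([[-0.44720687, -0.89439953,  0.00744965],
       [-0.41491775,  0.20006925, -0.88758975],
       [ 0.7923694 , -0.40002723, -0.46057458]]), 't': array([0.23512725, 0.28464961, 0.63309993])}
top {'camera_matrix': array([[497.86701071,   0.        , 317.25256866],
       [  0.        , 497.86701071, 202.4242832 ],
       [  0.        ,   0.        ,   1.        ]]), 'R': array([[ 0.00199049, -0.99999699,  0.00143534],
       [-0.99810267, -0.00207505, -0.06153656],
       [ 0.06153935, -0.00131013, -0.9981038 ]]), 't': array([-0.01296289,  0.53099127,  1.1758194 ])}
wrist {'camera_matrix': array([[342.09456858,   0.        , 318.24142689],
       [  0.        , 342.09456858, 204.49950805],
       [  0.        ,   0.        ,   1.        ]]), 'R': array([[ 0.38827725,  0.92153856, -0.00273171],
       [ 0.87876217, -0.36935809,  0.30224435],
       [ 0.27752085, -0.11975513, -0.95322657]]), 't': array([-0.64791272, -0.0372543 ,  0.39135397])}
```

View pics/scene0.png

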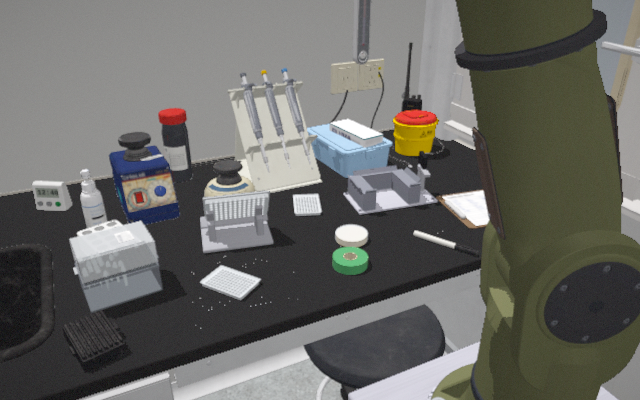

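View pics/top0.png

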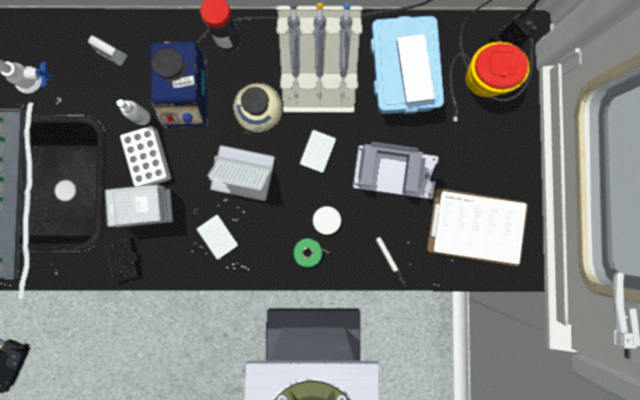

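View pics/wrist0.png

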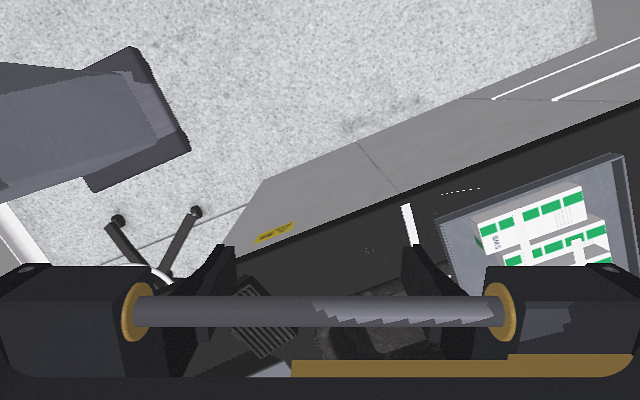

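```bash
cat > h.py <<'E'
import numpy as np,cv2
from bench import ctrl
from scipy.spatial.transform import Rotation as Ro
def proj(c,P):
    P=np.atleast_2d(P); X=P@np.array(c['R']).T+c['t']; x=X@np.array(c['camera_matrix']).T
    return x[:,:2]/x[:,2:]
def onplane(c,uv,z):
    d=np.linalg.inv(c['camera_matrix'])@[uv[0],uv[1],1]; R=np.array(c['R']); d=R.T@d; o=-R.T@c['t']
    return o+d*(z-o[2])/d[2]
def crop(im,u0,v0,u1,v1,k): return cv2.resize(im[v0:v1,u0:u1],None,fx=k,fy=k,interpolation=cv2.INTER_CUBIC)
E
python3 - <<'E'
from h import *
t=cv2.imread('pics/top0.png'); s=cv2.imread('pics/scene0.png')
cv2.imwrite('pics/tr.png',crop(t,200,130,450,220,3.2)); cv2.imwrite('pics/sr.png',crop(s,180,150,450,270,2.9))
c=ctrl.camera_info('top')
for p in[(243,173),(395,168),(327,220),(308,252)]: print(p,onplane(c,p,0.03))
E
```

```text
(243, 173) [0.59983253 0.16464532 0.03      ]
(395, 168) [ 0.61256956 -0.19656938  0.03      ]
(327, 220) [ 0.48862992 -0.03497134  0.03      ]
(308, 252) [0.41327596 0.00967068 0.03      ]
```

View pics/tr.png

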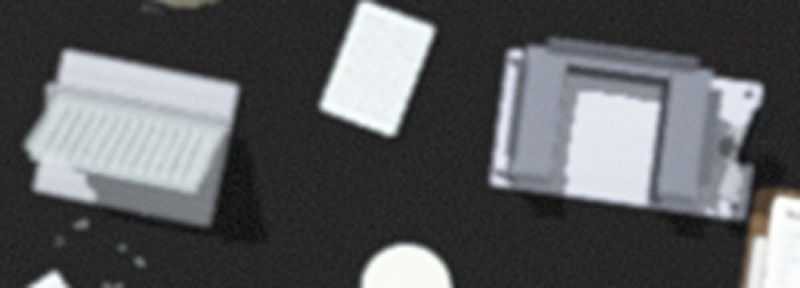

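View pics/sr.png

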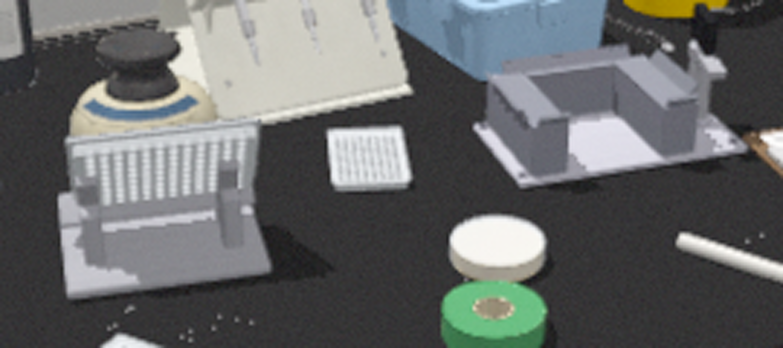

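```bash
cat >> h.py <<'E'
def plan(pt,Rt,s=None,n=None):
    s=s or ctrl.get_state(); p=np.array(s['position']); R=Ro.from_rotvec(s['tool_rot'])
    Rt=R if Rt is None else Rt
    w=(R.inv()*Rt).as_rotvec(); d=np.array(pt)-p
    n=n or int(np.ceil(max(np.linalg.norm(d)/.040,np.linalg.norm(w)/.12,1)))
    T=[]
    for i in range(n):
        Ri=R*Ro.from_rotvec(w*i/n); T.append(np.round(Ri.inv().apply(d/n)*1000,1).tolist())
    print('n',n,'turn',np.round(w/n,4).tolist());print(T if np.linalg.norm(w)>.01 else T[0])
def st():
    s=ctrl.get_state();R=Ro.from_rotvec(s['tool_rot']).as_matrix()
    print('t %.2f'%s['time'],'p',np.round(s['position'],4),'g %.3f'%s['grip_width'],'F',np.round(s['ft_force'],1),'q',np.round(s['joint_positions'],3));print(np.round(R,3))
E
python3 - <<'E'
from h import *
st(); s=ctrl.get_state();R=Ro.from_rotvec(s['tool_rot']).as_matrix()
c=ctrl.camera_info('wrist'); o=-np.array(c['R']).T@c['t']; print('cam in tool',R.T@(o-s['position']), 'axes cam in tool\n',R.T@np.array(c['R']).T)
plan([.253,.598,.38],None); 
plan([.44,.16,.38],None)
E
```

```text
t 0.15 p [0.2529 0.5983 0.2217] g 1.000 F [ 0.5 -0.3  0.3] q [-1.157  0.322 -0.07   1.451  0.023  1.371 -0.057]
[[ 0.921 -0.     0.389]
 [-0.389 -0.001  0.921]
 [ 0.    -1.    -0.001]]
cam in tool [-0.08346737 -0.16098136 -0.00090596] axes cam in tool
 [[-9.92980336e-04  9.53254662e-01  3.02166450e-01]
 [ 1.02914607e-03 -3.02165465e-01  9.53254936e-01]
 [ 9.99998977e-01  1.25753682e-03 -6.80993926e-04]]
n 4 turn [0.0, 0.0, 0.0]
[0.1, -39.6, -0.1]
n 13 turn [0.0, 0.0, 0.0]
[26.4, -12.1, -25.5]
```

play_rows(
  translation=[
    [0, -40, 0],
    [0, -40, 0],
    [0, -40, 0],
    [0, -40, 0],
    [26, -12, -25],
    [26, -12, -25],
    [26, -12, -25],
    [26, -12, -25],
    [26, -12, -25],
    [26, -12, -25],
  ],
  turn=[
    [0, 0, 0],
    [0, 0, 0],
    [0, 0, 0],
    [0, 0, 0],
    [0, 0.04, 0],
    [0, 0.04, 0],
    [0, 0.04, 0],
    [0, 0.04, 0],
    [0, 0.04, 0],
    [0, 0.04, 0],
  ],
  fingers=[1, 1, 1, 1, 1, 1, 1, 1, 1, 1],
)

```text
time: 0.98
position: [0.3184, 0.3908, 0.4548]
tool_rot: [-1.512, 0.503, -0.503]
ft_force: [0.9, -0.2, 0.7]
grip_width: 0.997
```

Run:
```python
from h import *
st(); print(np.array(ctrl.get_state()['joint_positions']).round(4))
```

```text
t 0.98 p [0.3184 0.3908 0.4548] g 0.997 F [ 0.9 -0.2  0.7] q [-0.993  0.002  0.054  1.361 -0.     1.78  -0.011]
[[ 0.801 -0.     0.599]
 [-0.599 -0.     0.801]
 [ 0.    -1.    -0.   ]]
[-9.9350e-01  1.5000e-03  5.3600e-02  1.3609e+00 -0.0000e+00  1.7795e+00
 -1.1300e-02]
```

Run:
```python
from h import *
Rt=Ro.from_matrix(np.array([[0,0,1],[-1,0,0],[0,-1,0.]]))
plan([.56,.08,.30],Rt,n=11)
```

```text
n 11 turn [0.0, 0.0844, 0.0]
[[34.5, 14.1, -9.5], [35.2, 14.1, -6.5], [35.6, 14.1, -3.5], [35.8, 14.1, -0.5], [35.7, 14.1, 2.5], [35.4, 14.1, 5.5], [34.8, 14.1, 8.5], [33.9, 14.1, 11.4], [32.9, 14.1, 14.2], [31.5, 14.1, 16.9], [30.0, 14.1, 19.5]]
```

play_rows(
  translation=[
    [34.5, 14, -9.5],
    [35, 14, -6.5],
    [35.5, 14, -3.5],
    [36, 14, -0.5],
    [35.5, 14, 2.5],
    [35.5, 14, 5.5],
    [35, 14, 8.5],
    [34, 14, 11.5],
    [33, 14, 14],
    [31.5, 14, 17],
  ],
  turn=[
    [0, 0.084, 0],
    [0, 0.084, 0],
    [0, 0.084, 0],
    [0, 0.084, 0],
    [0, 0.084, 0],
    [0, 0.084, 0],
    [0, 0.084, 0],
    [0, 0.084, 0],
    [0, 0.084, 0],
    [0, 0.084, 0],
  ],
  fingers=[1, 1, 1, 1, 1, 1, 1, 1, 1, 1],
)

```text
time: 1.82
position: [0.5395, 0.1093, 0.3139]
tool_rot: [-1.249, 1.145, -1.145]
ft_force: [0.9, 0.1, 0.3]
grip_width: 1.001
```

Run:
```python
from h import *
import pickle
st(); print(np.array(ctrl.get_state()['joint_positions']).round(4))
c=ctrl.camera_info('wrist'); im=ctrl.get_image('wrist'); cv2.imwrite('pics/w1.png',im); pickle.dump(c,open('w1.pkl','wb'))
st()
```

```text
t 1.82 p [0.5395 0.1093 0.3139] g 1.001 F [0.9 0.1 0.3] q [-0.634  0.075  0.413  1.568 -0.03   1.505 -0.133]
[[ 0.087  0.     0.996]
 [-0.996  0.     0.087]
 [-0.    -1.     0.   ]]
[-0.634   0.0748  0.413   1.5681 -0.0303  1.5048 -0.1332]
t 1.87 p [0.5421 0.1006 0.3106] g 1.002 F [ 2.7 -5.5 -1.3] q [-0.629  0.08   0.422  1.57  -0.026  1.501 -0.134]
[[ 0.072 -0.001  0.997]
 [-0.997 -0.007  0.072]
 [ 0.007 -1.    -0.002]]
```

View pics/w1.png

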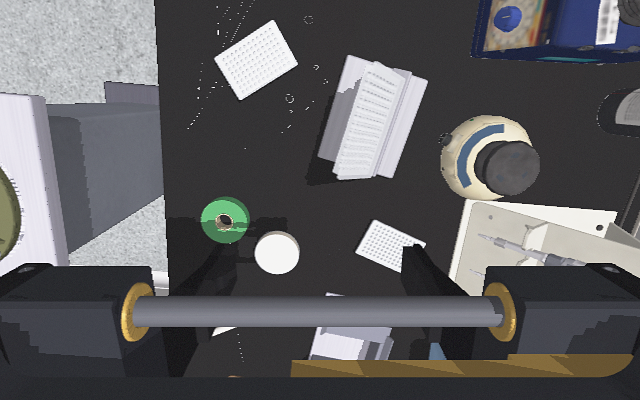

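Run:
```python
from h import *
t=cv2.imread('pics/w1.png')
cv2.imwrite('pics/w1r.png',crop(t,300,40,440,200,4)[:600])
```

```text
(no output)
```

View pics/w1r.png

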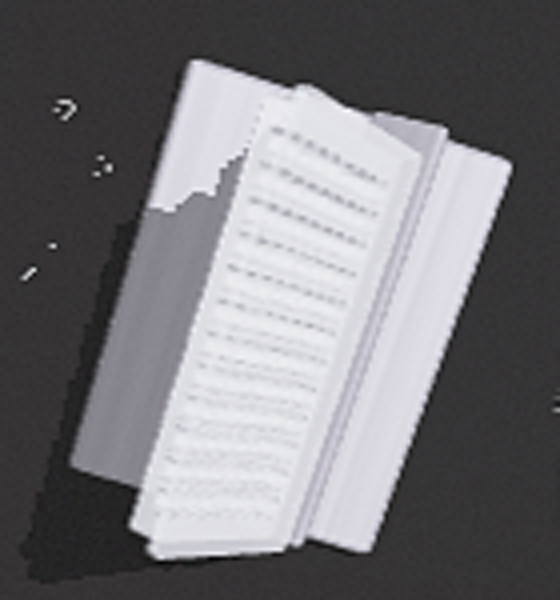

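Run:
```python
from h import *
import pickle
from scipy.optimize import least_squares
cw=pickle.load(open('w1.pkl','rb'));ct=ctrl.camera_info('top')
uv=np.array([[192,60],[512,160],[368,552],[75,465]])/4+[300,40]
# TL: near(-x) left(+y); TR far left; BR far right; BL near right
P=[onplane(cw,u-[.4,.4],.005) for u in uv]; P=np.array(P);print(P.round(4)); print([np.linalg.norm(P[i]-P[(i+1)%4]) for i in range(4)])
print('centre',P.mean(0)); a=P[1]-P[0]+P[2]-P[3]; print('yaw deg',np.degrees(np.arctan2(a[1],a[0]))); b=P[0]-P[3]+P[1]-P[2]; print(np.degrees(np.arctan2(-b[0],b[1])))
uvt=np.array([[70,50],[238,83],[213,226],[35,192]])/3.2+[200,130] # top: far-left, far-right, near-right, near-left
Q=np.array([onplane(ct,u,.005) for u in uvt]);print(Q.round(4),Q.mean(0)); b=Q[0]-Q[1]+Q[3]-Q[2];print(np.degrees(np.arctan2(-b[0],b[1])),[np.linalg.norm(Q[i]-Q[(i+1)%4]) for i in range(4)])
```

```text
[[0.5643 0.2444 0.005 ]
 [0.6705 0.2239 0.005 ]
 [0.644  0.0915 0.005 ]
 [0.5387 0.113  0.005 ]]
[np.float64(0.10821465613932234), np.float64(0.13500773052955906), np.float64(0.10745779273218471), np.float64(0.13380032787071083)]
centre [0.60438186 0.16818973 0.005     ]
yaw deg -11.231646079877695
-11.172481813386712
[[0.6697 0.2205 0.005 ]
 [0.6447 0.0926 0.005 ]
 [0.5358 0.1107 0.005 ]
 [0.5613 0.2455 0.005 ]] [0.60290063 0.16730928 0.005     ]
-10.878417126360498 [np.float64(0.13036905032451684), np.float64(0.11040245241916652), np.float64(0.1372175008904889), np.float64(0.11126761961005255)]
```

play_rows(
  translation=[
    [38, 0, 2],
    [38, 0, 2],
    [38, 0, 2],
    [38, 0, 2],
    [38, 0, 2],
    [38, 0, 2],
    [38, 0, 2],
    [38, 0, 2],
    [0, 0, 0],
    [0, 0, 0],
  ],
  turn=[
    [0, 0, 0],
    [0, 0, 0],
    [0, 0, 0],
    [0, 0, 0],
    [0, 0, 0],
    [0, 0, 0],
    [0, 0, 0],
    [0, 0, 0],
    [0, 0, 0],
    [0, 0, 0],
  ],
  fingers=[1, 1, 1, 1, 1, 1, 1, 1, 1, 1],
)

```text
time: 2.7
position: [0.5815, -0.1934, 0.3141]
tool_rot: [-1.25, 1.146, -1.146]
ft_force: [-0.3, 0.1, 0.8]
grip_width: 1.003
```

Run:
```python
from h import *
import pickle
st(); print(np.array(ctrl.get_state()['joint_positions']).round(4))
c=ctrl.camera_info('wrist'); im=ctrl.get_image('wrist'); cv2.imwrite('pics/w2.png',im); pickle.dump(c,open('w2.pkl','wb'))
st()
```

```text
t 2.70 p [ 0.5815 -0.1934  0.3141] g 1.003 F [-0.3  0.1  0.8] q [-0.257  0.242  0.658  1.422 -0.146  1.528  0.479]
[[ 0.085 -0.001  0.996]
 [-0.996 -0.001  0.085]
 [ 0.001 -1.    -0.001]]
[-0.2567  0.2424  0.6577  1.4216 -0.1459  1.5279  0.4785]
t 2.75 p [ 0.5822 -0.1907  0.3141] g 1.001 F [ 0.5  0.8 -0. ] q [-0.259  0.242  0.655  1.422 -0.147  1.528  0.478]
[[ 0.089 -0.001  0.996]
 [-0.996  0.     0.089]
 [-0.    -1.    -0.001]]
```

View pics/w2.png

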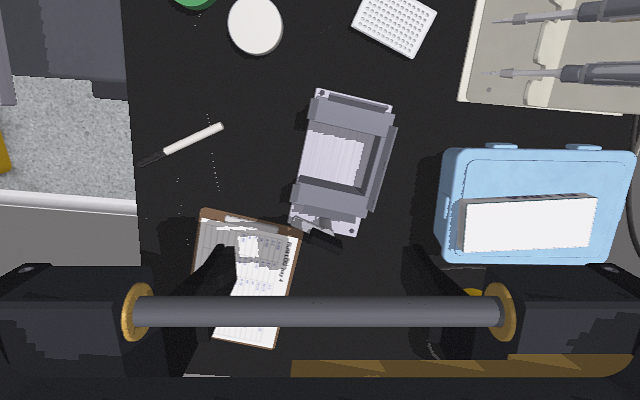

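Run:
```python
from h import *
t=cv2.imread('pics/w2.png')
cv2.imwrite('pics/w2r.png',crop(t,275,80,415,245,3.6))
```

```text
(no output)
```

View pics/w2r.png

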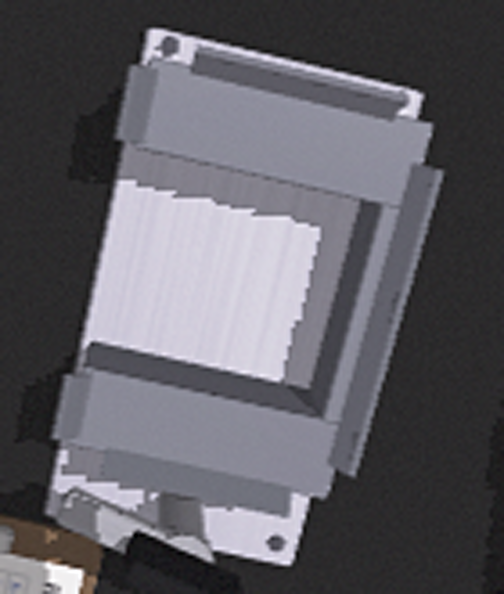

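```bash
cat > nest.py <<'E'
from h import *
import pickle
from scipy.optimize import least_squares
c=pickle.load(open('w2.pkl','rb'))
uv=np.array([[145,145],[118,138],[85,372],[65,372],[150,28],[425,92],[290,565],[443,168],[352,475],[158,70],[130,65]])/3.6+[275,80]-.36
def mod(p):
    x,y,th,a,b,l1,l2,yo=p
    L=np.array([[-45,39,50],[-52,39,59],[-45,-39,50],[-52,-39,59],[a,79,7],[b,79,7],[b,-115,7],[52,l1,59],[52,l2,59],[-45,yo,50],[-52,yo,59]])/1000
    return np.c_[Ro.from_euler('z',th).apply(L)+[x,y,0]]
f=lambda p:(proj(c,mod(p))-uv).ravel()
r=least_squares(f,[.61,-.2,-.15,-55,55,50,-50,69],loss='soft_l1',x_scale=[.01,.01,.1,10,10,10,10,10])
print(r.x.round(4),np.degrees(r.x[2])); print(r.fun.reshape(-1,2).round(1))
E
python3 nest.py
```

```text
[  0.6094  -0.1856  -0.1387 -50.6787  52.0452  55.6558 -54.2808  64.7439] -7.945353181046335
[[-1.5  0.9]
 [ 0.2  2. ]
 [ 1.8 -1. ]
 [ 1.5 -0.5]
 [ 0.2 -0.9]
 [ 0.  -0.2]
 [-0.2  1.2]
 [-1.7 -0.3]
 [-1.3 -0.2]
 [-0.3  0. ]
 [ 1.6  0.1]]
```

```bash
cat >> nest.py <<'E'
def wire(c,im,x,y,th,off,k,extra=()):
    o=cv2.resize(im,None,fx=k,fy=k,interpolation=cv2.INTER_CUBIC)
    def seg(A,B,col):
        q=Ro.from_euler('z',th).apply(np.array([A,B])/1000)+[x,y,0]; u=(proj(c,q)-off+.5)*k
        cv2.line(o,tuple(np.round(u[0]*8).astype(int).tolist()),tuple(np.round(u[1]*8).astype(int).tolist()),col,1,cv2.LINE_AA,3)
    for s in(1,-1):
        seg([-49,39*s,50],[45,39*s,50],(0,0,255)); seg([-45,66*s,50],[45,66*s,50],(0,255,0)); seg([-52,73*s,59],[52,73*s,59],(255,255,0))
        seg([45*s,-66,50],[45*s,66,50],(0,255,0));seg([52*s,-66,59],[52*s,66,59],(255,255,0))
        seg([-49,39*s,7],[-49,39*s,50],(0,0,255))
    seg([-51,79,7],[52,79,7],(0,255,255));seg([-51,-115,7],[52,-115,7],(0,255,255));seg([-51,79,7],[-51,-115,7],(0,255,255));seg([52,79,7],[52,-115,7],(0,255,255))
    seg([0,-95,70],[0,-95,103],(255,0,255))
    return o
if __name__=='__main__':
    im=cv2.imread('pics/w2.png')[80:245,275:415]
    a=wire(c,im,*r.x[:3],[275,80],3.6)
    ct=ctrl.camera_info('top'); im=cv2.imread('pics/top0.png')[130:210,345:445]
    b=wire(ct,im,*r.x[:3],[345,130],4)
    h=max(a.shape[0],b.shape[0]); pad=lambda q:cv2.copyMakeBorder(q,0,h-q.shape[0],0,0,cv2.BORDER_CONSTANT)
    o=np.hstack([pad(a),pad(b)]); print(o.shape); cv2.imwrite('pics/nw.png',o[:, :800])
E
python3 nest.py
```

```text
[  0.6094  -0.1856  -0.1387 -50.6787  52.0452  55.6558 -54.2808  64.7439] -7.945353181046335
[[-1.5  0.9]
 [ 0.2  2. ]
 [ 1.8 -1. ]
 [ 1.5 -0.5]
 [ 0.2 -0.9]
 [ 0.  -0.2]
 [-0.2  1.2]
 [-1.7 -0.3]
 [-1.3 -0.2]
 [-0.3  0. ]
 [ 1.6  0.1]]
(594, 904, 3)
```

View pics/nw.png

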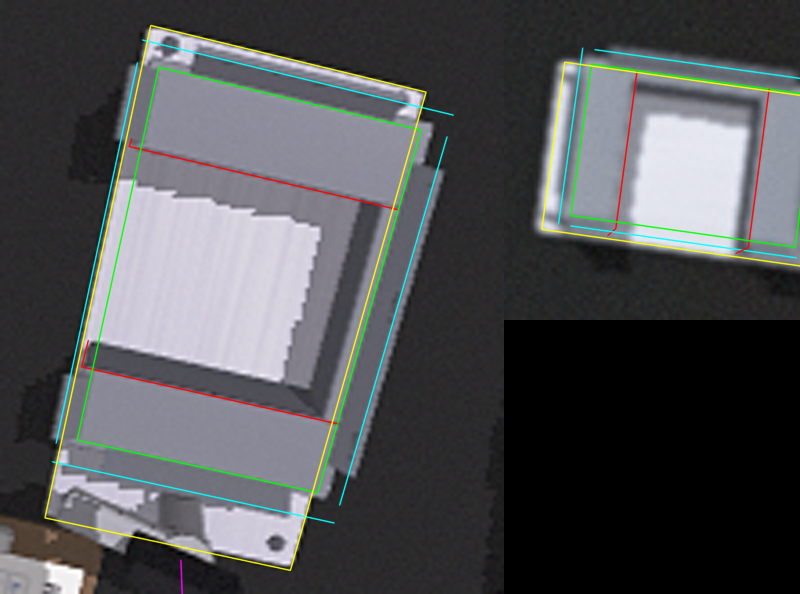

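```bash
cat > kin.py <<'E'
import numpy as np,itertools
from scipy.spatial.transform import Rotation as Ro
from scipy.optimize import least_squares
Q=np.array([[-1.157,.322,-.07,1.451,.023,1.371,-.057],[-.9935,.0015,.0536,1.3609,0,1.7795,-.0113],[-.634,.0748,.413,1.5681,-.0303,1.5048,-.1332],[-.2567,.2424,.6577,1.4216,-.1459,1.5279,.4785]])
P=np.array([[.2529,.5983,.2217],[.3184,.3908,.4548],[.5395,.1093,.3139],[.5815,-.1934,.3141]])
RV=[[[.921,0,.389],[-.389,-.001,.921],[0,-1,-.001]],[[.801,0,.599],[-.599,0,.801],[0,-1,0]],[[.087,0,.996],[-.996,0,.087],[0,-1,0]],[[.085,-.001,.996],[-.996,-.001,.085],[.001,-1,-.001]]]
# tool axes at q=0 : tool y = up(+z); pointing down: x=tangential(-y dir at az 0) -> (0,-1,0), z=radial; at q=0 (rotate back by -pi about y): z->-x ; 
T0=np.array([[0,0,-1],[-1,0,0],[0,1,0.]])
def fk(q,S,L,full=False):
    d0x,d1,d3,a,d5,d7,b=L
    z=lambda t:Ro.from_euler('z',t).as_matrix(); y=lambda t:Ro.from_euler('y',t).as_matrix()
    R=z(S[0]*q[0])@y(q[1]); R1=z(S[0]*q[0])
    p=np.array([0,0,d1])+R1@[d0x,0,0]
    R=R@z(S[1]*q[2]); pe=p+R@[a,0,d3]; R=R@y(q[3]); p=pe+R@[-a,0,d5]
    pw=p; R=R@z(S[2]*q[4])@y(q[5])@z(S[3]*q[6]); pt=p+R@[b,0,d7]
    return (pt,R@T0,pe,pw) if full else (pt,R@T0)
if __name__=='__main__':
    best=None
    for S in itertools.product([1,-1],repeat=4):
        e=sum(np.linalg.norm(fk(q,S,[0]*7)[1]-np.array(R)) for q,R in zip(Q,RV)); print(S,e) if e<.3 else 0
        if best is None or e<best[0]: best=(e,S)
    S=best[1]; print(best)
    for free in([1,2,4,5],[1,2,3,4,5],[0,1,2,4,5,6]):
        def L(v): l=np.zeros(7); l[free]=v; return l
        r=least_squares(lambda v:np.concatenate([fk(q,S,L(v))[0]-p for q,p in zip(Q,P)])*1000,[.1]*len(free),method='trf',x_scale=.1)
        print(L(r.x).round(4),np.abs(r.fun).max())
E
python3 kin.py
```

```text
(-1, -1, -1, -1) 0.003056696905661521
(np.float64(0.003056696905661521), (-1, -1, -1, -1))
[ 0.     17.6196  0.524   0.      0.5191 17.7933  0.    ] 31.800219587804836
[ 0.     19.2379  0.5577 -0.0257  0.5412 19.4223  0.    ] 31.82982040492309
[-0.0631 27.428   0.5981  0.      0.4923 27.6748 -0.0832] 21.620877837371932
```

```bash
cat > plate.py <<'E'
from h import *
import pickle
RC=np.array([.6040,.168,0]); RY=np.radians(-11.2)
t=np.radians(35)
Rr=Ro.from_euler('z',RY)
Rp=Rr*Ro.from_matrix(np.c_[[np.sin(t),0,-np.cos(t)],[0,-1,0],[-np.cos(t),0,-np.sin(t)]])
def pwire(c,im,ctr,off,k,Rp=Rp):
    o=cv2.resize(im,None,fx=k,fy=k,interpolation=cv2.INTER_CUBIC)
    def loop(hx,hy,z,col):
        L=np.array([[-hx,-hy,z],[hx,-hy,z],[hx,hy,z],[-hx,hy,z]])/1000; u=(proj(c,Rp.apply(L)+ctr)-off+.5)*k
        cv2.polylines(o,[np.round(u*8).astype(np.int32)],True,col,1,cv2.LINE_AA,3)
    loop(42.5,63.5,-6.5,(0,0,255)); loop(42.5,63.5,-2.5,(0,255,255)); loop(39.5,60.5,6.5,(255,0,0))
    return o
if __name__=='__main__':
    import sys
    xr,yr,z=[float(a) for a in sys.argv[1:4]]
    ctr=RC+Rr.apply([xr/1000,yr/1000,z/1000]); print(ctr)
    cw=pickle.load(open('w1.pkl','rb')); a=pwire(cw,cv2.imread('pics/w1.png')[45:190,305:435],ctr,[305,45],3.8)
    ct=ctrl.camera_info('scene'); b=pwire(ct,cv2.imread('pics/scene0.png')[180:255,195:275],ctr,[195,180],3.8)
    h=a.shape[0]; o=np.hstack([a,cv2.copyMakeBorder(b,0,h-b.shape[0],0,0,cv2.BORDER_CONSTANT)]); print(o.shape); cv2.imwrite('pics/pw%s.png'%sys.argv[4],o)
E
python3 plate.py -8 0 75 1
```

```text
[0.59615236 0.16955387 0.075     ]
(551, 798, 3)
```

View pics/pw1.png

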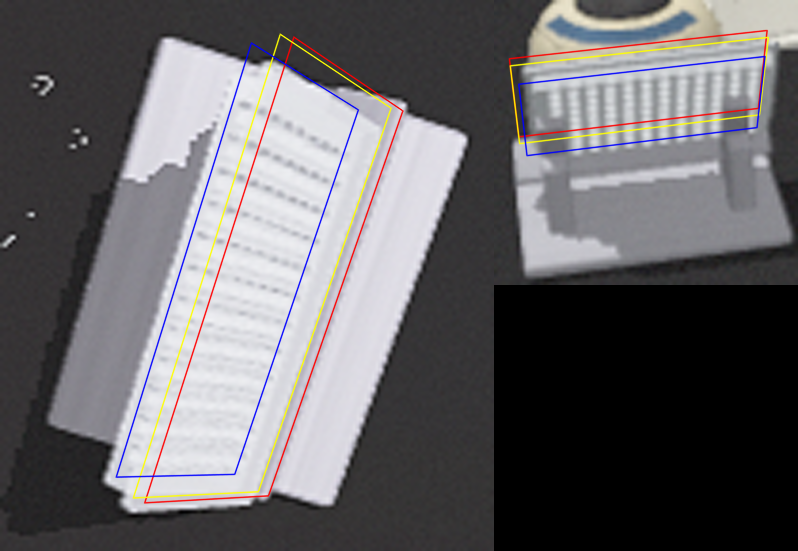

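```bash
python3 plate.py -11 -3 72 2
```

```text
[0.59262679 0.16719371 0.072     ]
(551, 798, 3)
```

View pics/pw2.png

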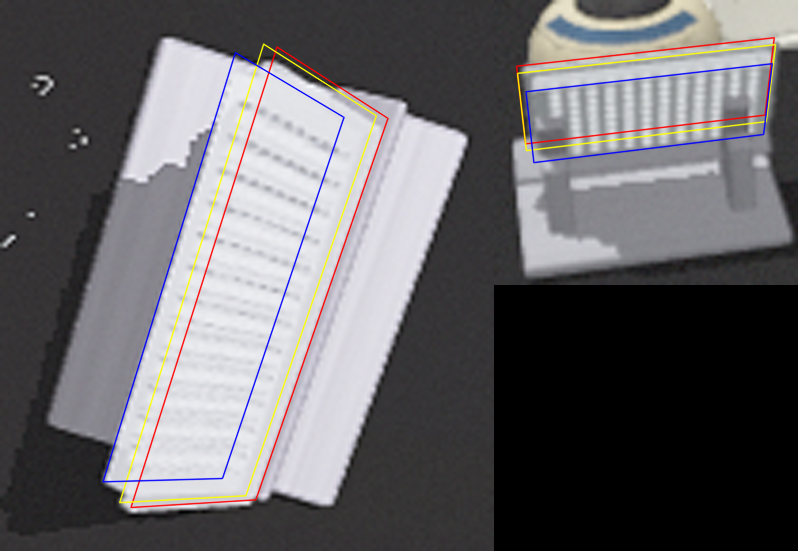

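```bash
cat > grasp.py <<'E'
from plate import *
ctr=np.array([.592,.166,.072]); M=Rp.as_matrix()
def G(d,flip=False):
    p=ctr+Rp.apply([d/1000,0,0]); y=M[:,0]; z=-M[:,2] if not flip else M[:,2]
    return p,Ro.from_matrix(np.c_[np.cross(y,z),y,z])
E
python3 - <<'E'
from grasp import *
p,R=G(-200); print(p,R.as_matrix().round(3)); plan(p,R)
E
```

```text
[0.47946945 0.18828165 0.23583041] [[-0.194  0.563  0.804]
 [-0.981 -0.111 -0.159]
 [ 0.    -0.819  0.574]]
n 11 turn [0.0552, 0.0251, -0.0079]
[[-35.1, 7.1, -6.2], [-35.0, 6.5, -7.5], [-34.9, 5.8, -8.7], [-34.7, 5.0, -9.9], [-34.5, 4.1, -11.0], [-34.2, 3.2, -12.0], [-33.9, 2.2, -13.0], [-33.6, 1.2, -14.0], [-33.2, 0.2, -14.9], [-32.8, -0.9, -15.7], [-32.4, -2.1, -16.4]]
```

play_rows(
  translation=[
    [-35, 7, -6],
    [-35, 6.5, -7.5],
    [-35, 6, -9],
    [-35, 5, -10],
    [-34.5, 4, -11],
    [-34, 3, -12],
    [-34, 2, -13],
    [-33.5, 1, -14],
    [-33, 0, -15],
    [-33, -1, -16],
  ],
  turn=[
    [0.055, 0.025, -0.008],
    [0.055, 0.025, -0.008],
    [0.055, 0.025, -0.008],
    [0.055, 0.025, -0.008],
    [0.055, 0.025, -0.008],
    [0.055, 0.025, -0.008],
    [0.055, 0.025, -0.008],
    [0.055, 0.025, -0.008],
    [0.055, 0.025, -0.008],
    [0.055, 0.025, -0.008],
  ],
  fingers=[1, 1, 1, 1, 1, 1, 1, 1, 1, 1],
)

```text
time: 3.58
position: [0.4924, 0.1439, 0.2448]
tool_rot: [-0.76, 0.879, -1.574]
ft_force: [1.4, -0.8, -0.1]
grip_width: 0.997
```

Run:
```python
from h import *
s=ctrl.get_state();print(s['time'],np.array(s['position']).round(4).tolist(),np.array(s['joint_positions']).round(4).tolist(),np.array(s['tool_rot']).round(4).tolist())
```

```text
3.5833 [0.4924, 0.1439, 0.2448] [-0.3878, -0.3017, -0.1797, 2.1366, 0.3899, 0.934, -0.9111] [-0.7601, 0.879, -1.5741]
```

```bash
cat > kin2.py <<'E'
from kin import *
from h import ctrl
S=(-1,-1,-1,-1)
Q2=np.vstack([Q,[-0.3878,-0.3017,-0.1797,2.1366,0.3899,0.934,-0.9111]]);P2=np.vstack([P,[.4924,.1439,.2448]])
def fkg(q,L):
    # L: base vec after q1 (3), after q3 (3), after q4/q5 (3), after q7... (x after q6),(d7)
    z=lambda t:Ro.from_euler('z',-t).as_matrix(); y=lambda t:Ro.from_euler('y',t).as_matrix()
    R=z(q[0]); p=R@L[0:3]; R=R@y(q[1])@z(q[2]); p=p+R@L[3:6]; R=R@y(q[3]);p=p+R@L[6:9]; R=R@z(q[4])@y(q[5]); p=p+R@L[9:12]; R=R@z(q[6])
    return p,R@T0
if __name__=='__main__':
    reg=np.array([0,0,.3,0,0,.45,0,0,.4,0,0,.3])
    for lam in(.3,3):
        r=least_squares(lambda v:np.concatenate([np.concatenate([fkg(q,v)[0]-p for q,p in zip(Q2,P2)])*1000,lam*(v-reg)*10]),reg)
        print(r.x.round(4),np.abs(r.fun[:15]).max())
        q=np.zeros(7)
    print(fkg(Q2[-1],r.x)[1], Ro.from_rotvec([-.7601,.879,-1.5741]).as_matrix())
E
python3 kin2.py
```

```text
[-0.000e+00 -1.570e-02  2.498e-01  1.000e-04 -5.200e-03  4.675e-01
  0.000e+00 -5.200e-03  5.131e-01  2.000e-04 -5.000e-04  3.687e-01] 0.0804103634666209
[ 4.000e-04 -1.580e-02  2.493e-01  2.000e-03 -6.100e-03  4.662e-01
 -5.000e-04 -6.100e-03  5.116e-01  7.000e-04  1.400e-03  3.672e-01] 0.24260985907698096
[[-0.16860356  0.50520085  0.84637163]
 [-0.98558638 -0.09848823 -0.13754836]
 [ 0.01386809 -0.8573635   0.51452454]] [[-0.16857113  0.50519056  0.84638423]
 [-0.98559134 -0.09850608 -0.13750008]
 [ 0.01391025 -0.85736751  0.51451672]]
```

```bash
cat > ik.py <<'E'
from kin2 import *
from grasp import *
LK=np.array([-0.000e+00,-1.570e-02,2.498e-01,1.000e-04,-5.200e-03,4.675e-01,0,-5.200e-03,5.131e-01,2.000e-04,-5.000e-04,3.687e-01])
lo=np.array([-2.86,-.3,-1.38,.06,-1.56,.09,-2.69]);hi=np.array([2.86,2.09,1.24,2.45,4.7,2.05,2.69])
NC=np.array([.609,-.186,0]);NY=np.radians(-7.95);Rn=Ro.from_euler('z',NY)
def ik(p,R,n=60,seed=0,q0=None):
    M=R.as_matrix(); rng=np.random.default_rng(seed); out=[]
    def f(q):
        a,b=fkg(q,LK); return np.r_[(a-p)*10,Ro.from_matrix(M.T@b).as_rotvec()]
    for i in range(n):
        x0=q0 if (q0 is not None and i==0) else rng.uniform(lo+.05,hi-.05)
        r=least_squares(f,np.clip(x0,lo+.03,hi-.03),bounds=(lo+.02,hi-.02),max_nfev=60)
        if np.linalg.norm(r.fun)<1e-3: out.append(r.x)
    return np.array(out)
def nestpose(th,gx,lift=0,dx=0,dy=0,roll=True,z0=.0505):
    # plate tilted th (deg), far lower edge (plate +x,bottom) at nest (42.5+dx, dy, 50); gx: TCP plate x(mm)
    t=np.radians(th); X=np.array([np.cos(t),0,-np.sin(t)]); Z=np.array([np.sin(t),0,np.cos(t)]); Y=np.cross(Z,X)
    R=Rn*Ro.from_matrix(np.c_[X,Y,Z]); 
    E=NC+Rn.apply([.0425+dx/1000,dy/1000,z0+lift/1000]); ctr=E-R.apply([.0425,0,-.0065])
    p=ctr+R.apply([gx/1000,0,0]); M=R.as_matrix()
    # natural grasp tool z=-plate z ; flip grasp tool z=+plate z
    z=-M[:,2] if roll else M[:,2]; y=M[:,0]
    return p,Ro.from_matrix(np.c_[np.cross(y,z),y,z]),ctr
E
cat > t1.py <<'E'
from ik import *
for flip in(False,True):
    p,R=G(-9.5,flip); o=ik(p,R,40); print('grasp',flip,len(o)); print(o[np.argsort(o[:,6])][::max(1,len(o)//6)].round(2))
    for th in(22,30,40,50):
        p,R,c=nestpose(th,-9.5,roll=not flip); o=ik(p,R,40); print('nest',flip,th,p.round(3),len(o)); 
        if len(o): print(o[np.argsort(o[:,6])][::max(1,len(o)//6)].round(2))
E
python3 t1.py
```

```text
grasp False 25
[[ 0.66  0.37 -1.33  2.16  1.23  0.82 -1.64]
 [ 0.59  0.3  -1.24  2.16  1.16  0.76 -1.61]
 [ 0.51  0.25 -1.14  2.16  1.11  0.71 -1.58]
 [-0.02  0.12 -0.56  2.17  0.93  0.6  -1.48]
 [-0.55  0.09 -0.02  2.19  0.85  0.56 -1.42]
 [-1.49  0.12  0.97  2.22  0.68  0.49 -1.29]
 [-1.7   0.18  1.22  2.22  0.54  0.44 -1.17]]
nest False 22 [ 0.606 -0.186  0.076] 0
nest False 30 [ 0.61  -0.186  0.082] 0
nest False 40 [ 0.616 -0.187  0.089] 26
[[-0.82  0.13  1.22  2.39  4.16  0.33 -0.92]
 [-0.48  0.07  0.85  2.39  4.07  0.27 -0.8 ]
 [-0.27  0.07  0.64  2.38  4.03  0.25 -0.76]
 [-0.06  0.06  0.41  2.38  4.    0.24 -0.72]
 [ 1.17  0.13 -0.83  2.34  3.7   0.17 -0.35]
 [ 1.63  0.34 -1.34  2.33  2.55  0.16  0.94]
 [ 1.65  0.36 -1.36  2.33  2.46  0.17  1.04]]
nest False 50 [ 0.623 -0.188  0.095] 26
[[ 0.98  0.11 -0.68  2.2  -0.3   0.17 -2.67]
 [ 0.5   0.08 -0.19  2.22 -0.57  0.19 -2.44]
 [-0.1   0.06  0.43  2.24 -0.74  0.21 -2.28]
 [ 1.59  0.34 -1.36  2.19  0.85  0.25  2.59]
 [ 1.57  0.32 -1.34  2.19  0.8   0.24  2.64]
 [ 1.56  0.31 -1.32  2.19  0.76  0.23  2.67]
 [ 1.56  0.31 -1.32  2.19
[... 436 characters left out ...]
 40 [ 0.616 -0.187  0.089] 24
[[ 1.55  0.26 -1.24  2.33  2.97  0.13 -2.67]
 [ 1.56  0.27 -1.25  2.33  2.91  0.13 -2.61]
 [ 1.63  0.34 -1.34  2.33  2.53  0.16 -2.17]
 [ 1.65  0.36 -1.36  2.33  2.46  0.17 -2.1 ]
 [-0.82  0.13  1.22  2.39  4.16  0.32  2.22]
 [-0.74  0.11  1.13  2.39  4.13  0.3   2.26]]
nest True 50 [ 0.623 -0.188  0.095] 23
[[ 1.59  0.34 -1.36  2.19  0.86  0.25 -0.55]
 [ 1.59  0.34 -1.36  2.19  0.86  0.25 -0.55]
 [ 1.57  0.31 -1.33  2.19  0.78  0.24 -0.49]
 [ 1.18  0.14 -0.89  2.2  -0.1   0.17  0.29]
 [ 0.57  0.08 -0.26  2.21 -0.54  0.19  0.68]
 [ 0.23  0.07  0.08  2.23 -0.65  0.2   0.78]
 [-0.51  0.07  0.86  2.25 -0.86  0.23  0.97]
 [-0.74  0.09  1.1   2.25 -0.95  0.26  1.05]]
```

```bash
cat > sim.py <<'E'
from ik import *
def jac(q):
    p,R=fkg(q,LK); J=np.zeros((6,7))
    for i in range(7):
        d=q.copy(); d[i]+=1e-5; a,b=fkg(d,LK); J[:3,i]=(a-p)/1e-5; J[3:,i]=Ro.from_matrix(b@R.T).as_rotvec()/1e-5
    return p,R,J
def track(q,pt,Rt,it=4,lam=.02,w=.3):
    for _ in range(it):
        p,R,J=jac(q); e=np.r_[pt-p,w*Ro.from_matrix(Rt.as_matrix()@R.T).as_rotvec()]; Jw=J.copy(); Jw[3:]*=w
        dq=Jw.T@np.linalg.solve(Jw@Jw.T+lam**2*np.eye(6)*.01,e); q=np.clip(q+dq,lo,hi)
    return q
def path(q,p0,R0,p1,R1,n):
    w=(R0.inv()*R1).as_rotvec(); out=[]
    for i in range(1,n+1):
        q=track(q,p0+(p1-p0)*i/n,R0*Ro.from_rotvec(w*i/n)); out.append(q)
    return np.array(out)
def rowsim(q,p,R,T,W):
    for t,w in zip(T,W):
        p=p+R.apply(np.array(t)/1000); R=R*Ro.from_rotvec(w); q=track(q,p,R)
    return q,p,R
if __name__=='__main__':
    q=np.array([-1.157,.322,-.07,1.451,.023,1.371,-.057]); p,M=fkg(q,LK); R=Ro.from_matrix(M)
    T=[[0,-40,0]]*4+[[26,-12,-25]]*6; W=[[0,0,0]]*4+[[0,.04,0]]*6; q,p,R=rowsim(q,p,R,T,W); print(q.round(3),p.round(3))
    T=[[34.5, 14, -9.5], [35, 14, -6.5], [35.5, 14, -3.5], [36, 14, -0.5], [35.5, 14, 2.5], [35.5, 14, 5.5], [35, 14, 8.5], [34, 14, 11.5], [33, 14, 14], [31.5, 14, 17]]
    q,p,R=rowsim(q,p,R,T,[[0,.084,0]]*10);print(q.round(3),p.round(3))
    q,p,R=rowsim(q,p,R,[[38,0,2]]*8,[[0,0,0]]*8);print(q.round(3),p.round(3))
    T=[[-35, 7, -6], [-35, 6.5, -7.5], [-35, 6, -9], [-35, 5, -10], [-34.5, 4, -11], [-34, 3, -12], [-34, 2, -13], [-33.5, 1, -14], [-33, 0, -15], [-33, -1, -16]]
    q,p,R=rowsim(q,p,R,T,[[.055,.025,-.008]]*10);print(q.round(3),p.round(3))
E
python3 sim.py
```

```text
[-9.950e-01  5.000e-03  5.200e-02  1.359e+00  1.000e-03  1.779e+00
 -1.200e-02] [0.318 0.393 0.454]
[-0.636  0.075  0.411  1.567 -0.028  1.507 -0.133] [0.539 0.111 0.314]
[-0.26   0.241  0.655  1.421 -0.145  1.528  0.478] [ 0.582 -0.191  0.315]
[-0.581 -0.3   -0.052  2.153  0.47   0.953 -1.007] [0.487 0.154 0.244]
```

```bash
cat > srch.py <<'E'
from sim import *
def yawtool(R,al,flip): # rotate tool about plate z by al (plate frame): tool z = -plate z if not flip
    s=-1 if not flip else 1
    return R*Ro.from_rotvec([0,0,s*np.radians(al)])
def Gy(d,al,flip,e=-28.5,lift=0,yo=0):
    # grasp point at plate x=e ; tool TCP = grasp+19 along tool y, minus d back
    _,R=G(0,flip); R=yawtool(R,al,flip); y=R.apply([0,1,0]); g=ctr+Rp.apply([e/1000,yo/1000,0])
    return g+y*(.019-d/1000)+np.array([0,0,lift/1000]),R
def Ny(th,al,flip,e=-28.5,lift=0,dx=0,dy=0,back=0,yo=0):
    p0,R,c=nestpose(th,0,lift,dx,dy,roll=not flip); R=yawtool(R,al,flip); y=R.apply([0,1,0])
    px=nestpose(th,0,lift,dx,dy,roll=not flip)[1].apply([0,1,0]); py=Rn.apply([0,1,0])
    return c+px*e/1000+py*yo/1000+y*.019+Rn.apply([-back/1000,0,0]),R
def wp(q,segs,verbose=False):
    """segs: list of (p,R,rollextra,n)"""
    p,M=fkg(q,LK);R=Ro.from_matrix(M);Q=[q]
    for p1,R1,k,n in segs:
        y0=R.apply([0,1,0]);y1=R1.apply([0,1,0]); ax=np.cross(y0,y1);sn=np.linalg.norm(ax);an=np.arctan2(sn,y0@y1);ax=ax/max(sn,1e-9)
        Rm=Ro.from_rotvec(ax*an)*R; roll=(Rm.inv()*R1).as_rotvec()[1]; 
        roll=(roll+np.pi)%(2*np.pi)-np.pi+k*2*np.pi
        for i in range(1,n+1):
            s=i/n; q=track(q,p+(p1-p)*s,Ro.from_rotvec(ax*an*s)*R*Ro.from_rotvec([0,roll*s,0])); Q.append(q)
        pe,Me=fkg(q,LK); err=np.linalg.norm(pe-p1)*1000,np.degrees(Ro.from_matrix(Me.T@R1.as_matrix()).magnitude())
        if verbose: print('roll %.2f tilt %.2f err %.1f mm %.1f deg'%(roll,an,*err),q.round(2))
        p,R=p1,R1
        if err[0]>3 or err[1]>2: return np.array(Q),False
    return np.array(Q),True
if __name__=='__main__':
    q0=np.array(ctrl.get_state()['joint_positions'])
    for al in(15,20,25,30,35):
      for flip in(False,True):
        for k0 in((0,) if not flip else (0,1,-1)):
         for k1 in(0,1,-1):
          for mid in((.50,.15,.30),(.5,.0,.30),):
            pg,Rg=Gy(110,al,flip); p2,R2=Gy(0,al,flip); p3,R3=Gy(0,al,flip,lift=150)
            pn,Rn_=Ny(25,al,flip,lift=120); pf,Rf=Ny(25,al,flip)
            Q,ok=wp(q0,[(pg,Rg,k0,20),(p2,R2,0,8),(p3,R3,0,8),(pn,Rn_,k1,40),(pf,Rf,0,8)])
            if ok:
                m=np.minimum(Q-lo,hi-Q)[1:].min(0); print(al,flip,k0,k1,mid,'margin',m.round(2),'maxstep',np.abs(np.diff(Q,axis=0)).max(0).round(2)); break
E
python3 srch.py
```

```text
15 False 0 1 (0.5, 0.15, 0.3) margin [1.   0.   0.15 0.   0.   0.   0.  ] maxstep [1.92 0.87 0.46 0.66 6.26 1.55 3.09]
25 True 0 -1 (0.5, 0.15, 0.3) margin [1.75 0.   0.   0.   0.   0.   0.  ] maxstep [0.48 0.14 0.18 0.04 1.28 0.39 0.63]
30 True 0 -1 (0.5, 0.15, 0.3) margin [1.68 0.   0.   0.   0.   0.   0.  ] maxstep [0.55 0.19 0.39 0.05 0.93 0.6  0.42]
30 True -1 -1 (0.5, 0.15, 0.3) margin [1.68 0.   0.   0.   0.   0.   0.  ] maxstep [0.55 0.4  0.61 0.34 0.93 0.6  2.99]
35 False 0 1 (0.5, 0.15, 0.3) margin [0.49 0.   0.   0.   0.   0.27 0.  ] maxstep [0.62 0.26 0.35 0.24 1.22 0.38 3.11]
35 True 0 -1 (0.5, 0.15, 0.3) margin [1.69 0.   0.   0.   0.   0.   0.  ] maxstep [1.   0.23 0.48 0.1  1.32 0.67 0.79]
35 True -1 -1 (0.5, 0.15, 0.3) margin [1.69 0.   0.   0.   0.   0.   0.  ] maxstep [1.   0.61 0.55 0.25 1.32 0.67 2.66]
```

```bash
cat > t2.py <<'E'
from srch import *
def show(o,n=7):
    o=o[np.argsort(o[:,2])]; print(o[np.linspace(0,len(o)-1,min(n,len(o))).astype(int)].round(2))
for al in(20,30,40):
    p,R=Gy(0,al,False); o=ik(p,R,40); print('grasp nat',al,p.round(3),len(o)); show(o)
    for f in (False,True):
        p,R=Ny(25,al,f); o=ik(p,R,50); print('nest',f,al,p.round(3),len(o)); 
        if len(o): show(o)
E
python3 t2.py
```

```text
grasp nat 20 [0.585 0.161 0.081] 26
[[ 0.36  0.8  -1.36  1.95  1.44  1.57 -1.79]
 [ 0.31  0.68 -1.25  1.95  1.36  1.46 -1.77]
 [-0.08  0.39 -0.72  1.96  1.08  1.16 -1.68]
 [-0.24  0.34 -0.53  1.97  1.01  1.11 -1.64]
 [-0.6   0.3  -0.13  1.98  0.9   1.02 -1.58]
 [-1.42  0.39  0.82  2.01  0.56  0.83 -1.34]
 [-1.7   0.61  1.22  2.02  0.16  0.73 -1.02]]
nest False 20 [ 0.607 -0.179  0.079] 29
[[ 1.91  1.04 -1.33  2.31  4.23  0.11  0.04]
 [ 1.9   1.03 -1.33  2.31  4.25  0.12  0.01]
 [ 1.41  0.48 -0.75  2.32  4.38  0.67 -0.49]
 [ 0.5   0.36  0.19  2.35  4.28  0.99 -0.62]
 [ 0.2   0.39  0.51  2.36  4.24  1.09 -0.67]
 [-0.24  0.6   0.99  2.37  4.15  1.33 -0.8 ]
 [-0.42  0.88  1.22  2.38  4.02  1.57 -0.95]]
nest True 20 [ 0.607 -0.179  0.079] 9
[[ 1.13  0.39 -0.46  2.33  4.34  0.79  2.6 ]
 [ 0.88  0.36 -0.2   2.34  4.31  0.87  2.57]
 [ 0.33  0.37  0.38  2.36  4.26  1.04  2.49]
 [-0.33  0.7   1.09  2.38  4.11  1.43  2.29]
 [-0.36  0.75  1.13  2.38  4.09  1.47  2.27]
 [-0.42  0.87  1.21  2.38  4.03  1.56  2.2 ]
 [-0.42  0.88  1.22  2.38  4.02  1.57  2.19]]
grasp nat 30 [0.583 0.158 0.082] 23
[[
[... 1387 characters left out ...]
 40 [ 0.605 -0.173  0.08 ] 29
[[ 1.76  0.97 -1.1   2.06 -0.78  0.6  -1.2 ]
 [ 0.99  0.56 -0.19  2.09 -1.48  1.13 -0.84]
 [ 0.82  0.55 -0.01  2.09 -1.54  1.21 -0.83]
 [ 0.62  0.56  0.21  2.1   4.68  1.3  -0.82]
 [ 0.62  0.56  0.21  2.1   4.68  1.3  -0.82]
 [ 0.39  0.6   0.47  2.11  4.6   1.43 -0.82]
 [-0.19  1.14  1.2   2.12  4.14  2.03 -1.  ]]
nest True 40 [ 0.605 -0.173  0.08 ] 24
[[ 1.91  1.32 -1.35  2.06  0.    0.48  1.31]
 [ 1.82  1.07 -1.19  2.06 -0.59  0.54  1.79]
 [ 1.22  0.6  -0.46  2.08 -1.37  1.01  2.28]
 [ 0.81  0.55  0.    2.09 -1.54  1.21  2.32]
 [ 0.37  0.6   0.49  2.11  4.59  1.44  2.32]
 [-0.07  0.91  1.02  2.12  4.32  1.82  2.24]
 [-0.19  1.14  1.2   2.12  4.14  2.03  2.14]]
```

```bash
cat > t3.py <<'E'
from srch import *
AL=25
q0=np.array(ctrl.get_state()['joint_positions'])
pg,Rg=Gy(100,AL,False); p2,R2=Gy(0,AL,False); p3,R3=Gy(0,AL,False,lift=160)
Q,ok=wp(q0,[(pg,Rg,0,20),(p2,R2,0,8),(p3,R3,0,8)],True)
ql=Q[-1]; print('lift',p3.round(3),ql.round(2))
pn,Rn_=Ny(25,AL,False,lift=110); o=ik(pn,Rn_,80); o=o[o[:,4]>3]; print(len(o))
c=np.abs(o-ql).sum(1)+5*(np.minimum(o-lo,hi-o).min(1)<.08); o=o[np.argsort(c)]
print(pn.round(3),o[:6].round(2))
qn=o[0]
for s in np.linspace(0,1,11):
    q=ql+(qn-ql)*s; p,M=fkg(q,LK); 
    R=M; pw=p-R[:,1]*.3687; pl=p+R[:,1]*.06
    print('%.1f'%s,'tcp',p.round(3),'dir',R[:,1].round(2),'jaw',R[:,2].round(2),'wrist',pw.round(2),'far',pl.round(2))
E
python3 t3.py
```

```text
roll 0.05 tilt 0.44 err 0.0 mm 0.0 deg [-0.52  0.28 -0.39  1.86  0.85  1.33 -1.59]
roll 0.00 tilt 0.00 err 0.0 mm 0.0 deg [-0.45  0.37 -0.32  1.92  0.95  1.17 -1.63]
roll 0.00 tilt 0.00 err 0.0 mm 0.0 deg [-0.42  0.18 -0.35  1.79  0.82  1.35 -1.36]
lift [0.584 0.159 0.241] [-0.42  0.18 -0.35  1.79  0.82  1.35 -1.36]
39
[ 0.607 -0.178  0.189] [[-0.32  0.26  1.13  2.3   4.52  1.17 -1.02]
 [-0.32  0.26  1.13  2.3   4.52  1.17 -1.02]
 [-0.32  0.26  1.13  2.3   4.52  1.17 -1.02]
 [-0.3   0.25  1.1   2.3   4.53  1.16 -1.02]
 [-0.27  0.23  1.07  2.3   4.53  1.14 -1.01]
 [-0.13  0.19  0.92  2.3   4.56  1.09 -1.01]]
0.0 tcp [0.584 0.159 0.241] dir [ 0.43 -0.52 -0.74] jaw [ 0.8  -0.16  0.57] wrist [0.43 0.35 0.51] far [0.61 0.13 0.2 ]
0.1 tcp [0.67  0.026 0.313] dir [ 0.55 -0.69 -0.46] jaw [0.7  0.08 0.71] wrist [0.47 0.28 0.48] far [ 0.7  -0.02  0.28]
0.2 tcp [ 0.723 -0.076  0.401] dir [ 0.62 -0.77 -0.15] jaw [0.61 0.36 0.7 ] wrist [0.5  0.21 0.45] far [ 0.76 -0.12  0.39]
0.3 tcp [ 0.753 -0.14   0.484] dir [ 0.66 -0.74  0.15] jaw [0.56 0.62 0.55] wrist [0.51 0.13 0.43] far [ 0.79 -0.18  0.49]
[... 191 characters left out ...]
0.87 -0.05] wrist [ 0.5  -0.02  0.39] far [ 0.83 -0.19  0.6 ]
0.6 tcp [ 0.788 -0.157  0.552] dir [ 0.85 -0.18  0.5 ] jaw [ 0.41  0.83 -0.39] wrist [ 0.48 -0.09  0.37] far [ 0.84 -0.17  0.58]
0.7 tcp [ 0.782 -0.149  0.494] dir [0.93 0.02 0.38] jaw [ 0.26  0.69 -0.68] wrist [ 0.44 -0.15  0.36] far [ 0.84 -0.15  0.52]
0.8 tcp [ 0.754 -0.149  0.405] dir [0.97 0.17 0.16] jaw [ 0.06  0.49 -0.87] wrist [ 0.4  -0.21  0.34] far [ 0.81 -0.14  0.41]
0.9 tcp [ 0.697 -0.16   0.298] dir [ 0.96  0.26 -0.1 ] jaw [-0.17  0.27 -0.95] wrist [ 0.34 -0.26  0.34] far [ 0.75 -0.14  0.29]
1.0 tcp [ 0.607 -0.178  0.189] dir [ 0.87  0.3  -0.38] jaw [-0.42  0.06 -0.91] wrist [ 0.29 -0.29  0.33] far [ 0.66 -0.16  0.17]
```

```bash
cat > t4.py <<'E'
from srch import *
import sys
AL=float(sys.argv[1]); LIFT=float(sys.argv[2])
q0=np.array(ctrl.get_state()['joint_positions'])
pg,Rg=Gy(100,AL,False); p2,R2=Gy(0,AL,False); p3,R3=Gy(0,AL,False,lift=140)
Q,ok=wp(q0,[(pg,Rg,0,20),(p2,R2,0,8),(p3,R3,0,8)]); print(ok,'minmargin',np.minimum(Q-lo,hi-Q)[3:].min(0).round(2))
ql=Q[-1]; print('lift',p3.round(3),ql.round(2))
pn,Rn_=Ny(25,AL,False,lift=LIFT); o=ik(pn,Rn_,80); o=o[o[:,4]>3]
i=np.argmin(np.abs(o[:,2]-.45)); qn=o[i]; print(qn.round(2),pn.round(3))
qm=(ql+qn)/2; qm[5]=.45
def logrow(qa,qb,n):
    pa,Ma=fkg(qa,LK);pb,Mb=fkg(qb,LK)
    Ra=Ro.from_matrix(Ma); w=(Ra.inv()*Ro.from_matrix(Mb)).as_rotvec()/n
    S=sum((Ro.from_rotvec(w*i).as_matrix() for i in range(n)),np.zeros((3,3)))
    return np.linalg.solve(S,Ra.inv().apply(pb-pa))*1000,w
# keyframes
def interp(s):
    f=lambda a,b,c:a*(1-s)*(1-2*s)+4*b*s*(1-s)+c*s*(2*s-1)
    q=ql+(qn-ql)*s; q=q.copy(); q[5]=f(ql[5],qm[5],qn[5]); return q
K=[interp(s) for s in np.linspace(0,1,5)]
q=ql;p,M=fkg(q,LK);R=Ro.from_matrix(M); QQ=[]
for a,b in zip(K[:-1],K[1:]):
    t,w=logrow(a,b,10); print('t',t.round(1),np.linalg.norm(t).round(1),'w',w.round(3),np.linalg.norm(w).round(3))
    for i in range(10):
        p=p+R.apply(t/1000); R=R*Ro.from_rotvec(w); q=track(q,p,R); QQ.append(q)
        if i%3==0 or i==9:
            y=R.apply([0,1,0]);print('   tcp',p.round(3),'dir',y.round(2),'far',(p+y*.06).round(2),'wr',(p-y*.3687).round(2))
    print(q.round(2),np.linalg.norm(fkg(q,LK)[0]-p))
QQ=np.array(QQ);print(np.minimum(QQ-lo,hi-QQ).min(0).round(2),np.abs(np.diff(QQ,axis=0)).max(0).round(2)*12)
pf,Rf=Ny(25,AL,False); Q,ok=wp(q,[(pn,Rn_,0,4),(pf,Rf,0,8)],True); print(np.minimum(Q-lo,hi-Q).min(0).round(2))
E
python3 t4.py 22 110
```

```text
True minmargin [2.37 0.07 0.99 0.33 2.03 0.79 1.07]
lift [0.584 0.16  0.221] [-0.4   0.16 -0.35  1.84  0.81  1.26 -1.37]
[ 0.22  0.1   0.5   2.32  4.54  0.93 -0.98] [ 0.607 -0.179  0.189]
t [10.7 14.8 22.5] 28.9 w [ 0.068 -0.053  0.001] 0.086
   tcp [0.605 0.14  0.226] dir [ 0.5  -0.48 -0.72] far [0.64 0.11 0.18] wr [0.42 0.32 0.49]
   tcp [0.672 0.091 0.251] dir [ 0.66 -0.47 -0.59] far [0.71 0.06 0.22] wr [0.43 0.26 0.47]
   tcp [0.743 0.059 0.288] dir [ 0.79 -0.41 -0.45] far [0.79 0.03 0.26] wr [0.45 0.21 0.45]
   tcp [0.813 0.046 0.337] dir [ 0.9  -0.31 -0.31] far [0.87 0.03 0.32] wr [0.48 0.16 0.45]
[-0.23  0.15 -0.15  1.96  1.75  0.7  -1.27] 1.31573170032385e-13
t [  5.2   5.1 -11.4] 13.5 w [ 0.017 -0.087 -0.003] 0.089
   tcp [0.813 0.034 0.331] dir [ 0.91 -0.3  -0.3 ] far [0.87 0.02 0.31] wr [0.48 0.15 0.44]
   tcp [ 0.813 -0.005  0.319] dir [ 0.93 -0.27 -0.26] far [ 0.87 -0.02  0.3 ] wr [0.47 0.1  0.42]
   tcp [ 0.818 -0.045  0.316] dir [ 0.94 -0.23 -0.24] far [ 0.87 -0.06  0.3 ] wr [0.47 0.04 0.4 ]
   tcp [ 0.827 -0.084  0.323] dir [ 0.96 -0.18 -0.23] far [ 0.88 -0.09  0.31] 
[... 721 characters left out ...]
 -0.26] far [ 0.8  -0.21  0.25] wr [ 0.39 -0.18  0.36]
   tcp [ 0.699 -0.184  0.239] dir [ 0.96  0.04 -0.29] far [ 0.76 -0.18  0.22] wr [ 0.35 -0.2   0.35]
   tcp [ 0.653 -0.175  0.214] dir [ 0.93  0.16 -0.33] far [ 0.71 -0.17  0.19] wr [ 0.31 -0.23  0.34]
   tcp [ 0.607 -0.179  0.189] dir [ 0.88  0.25 -0.39] far [ 0.66 -0.16  0.17] wr [ 0.28 -0.27  0.33]
[ 0.43  0.1   0.28  2.32  4.55  0.91 -0.98] 5.745439684825495e-14
[2.43 0.38 0.96 0.13 0.15 0.36 1.35] [0.36 0.12 0.24 0.36 1.44 0.72 0.36]
roll 0.00 tilt 0.00 err 0.0 mm 0.0 deg [ 0.43  0.1   0.28  2.32  4.55  0.91 -0.98]
roll 0.00 tilt 0.00 err 0.0 mm 0.0 deg [ 0.45  0.38  0.26  2.33  4.32  1.04 -0.66]
[2.41 0.4  0.96 0.11 0.15 0.82 1.71]
```

```bash
cat > tri.py <<'E'
from h import *
def tri(a,b,c1=None,c2=None):
    c1=c1 or ctrl.camera_info('top');c2=c2 or ctrl.camera_info('scene')
    P=[c['camera_matrix']@np.c_[c['R'],c['t']] for c in(c1,c2)]
    X=cv2.triangulatePoints(P[0],P[1],np.array(a,float),np.array(b,float)); return (X[:3]/X[3]).ravel()
if __name__=='__main__':
    for n,a,b in(('pip yellow',(320,6),(264,72)),('pip blue',(346,6),(285,70)),('redcap',(215,12),(172,117)),('flask top',(254,98),(227,166)),('stand nearcorner',(352,108),(320,180)),('box',(166,60),(134,140))): print(n,tri(a,b).round(3))
E
python3 tri.py
```

```text
pip yellow [ 0.905 -0.017  0.249]
pip blue [ 0.904 -0.07   0.249]
redcap [0.933 0.209 0.159]
flask top [0.765 0.132 0.084]
stand nearcorner [ 0.763 -0.098  0.004]
box [0.829 0.312 0.154]
```

```bash
cat > mv.py <<'E'
from srch import *
def scr(pt,Rt,n,s=None):
    s=s or ctrl.get_state(); pa=np.array(s['position']);Ra=Ro.from_rotvec(s['tool_rot']); w=(Ra.inv()*Rt).as_rotvec()/n
    S=sum((Ro.from_rotvec(w*i).as_matrix() for i in range(n)),np.zeros((3,3)))
    t=np.linalg.solve(S,Ra.inv().apply(pt-pa))*1000
    q=np.array(s['joint_positions']);p,R=pa,Ra;t=t.round(1);w=w.round(4);Q=[]
    for i in range(n): p=p+R.apply(t/1000);R=R*Ro.from_rotvec(w);q=track(q,p,R);Q.append(q)
    print('n',n,'t',t.tolist(),np.linalg.norm(t).round(1),'w',w.tolist(),np.linalg.norm(w).round(3)); print(' end q',q.round(2),'margin',np.minimum(Q-lo,hi-Q).min(0).round(2),'end p',p.round(4))
E
python3 - <<'E'
from mv import *
pg,Rg=Gy(90,22,False); print(pg); scr(pg,Rg,6)
p2,R2=Gy(0,22,False); print(p2,R2.as_matrix().round(3))
st()
E
```

```text
[0.544091   0.20259968 0.14927066]
n 6 t [-13.9, 15.0, -2.9] 20.7 w [0.0106, 0.0071, -0.0644] 0.066
 end q [-0.47  0.24 -0.41  1.91  0.86  1.25 -1.57] margin [2.39 0.08 0.97 0.34 2.04 0.8  1.12] end p [0.5439 0.2025 0.1494]
[0.5844939  0.16023054 0.08091525] [[-0.391  0.449  0.804]
 [-0.868 -0.471 -0.159]
 [ 0.307 -0.76   0.574]]
t 3.58 p [0.4924 0.1439 0.2448] g 0.997 F [ 1.4 -0.8 -0.1] q [-0.388 -0.302 -0.18   2.137  0.39   0.934 -0.911]
[[-0.169  0.505  0.846]
 [-0.986 -0.098 -0.138]
 [ 0.014 -0.857  0.515]]
```

play_rows(
  translation=[
    [-14, 15, -3],
    [-14, 15, -3],
    [-14, 15, -3],
    [-14, 15, -3],
    [-14, 15, -3],
    [-14, 15, -3],
    [0, 0, 0],
    [0, 0, 0],
    [0, 0, 0],
    [0, 0, 0],
  ],
  turn=[
    [0.0106, 0.0071, -0.0644],
    [0.0106, 0.0071, -0.0644],
    [0.0106, 0.0071, -0.0644],
    [0.0106, 0.0071, -0.0644],
    [0.0106, 0.0071, -0.0644],
    [0.0106, 0.0071, -0.0644],
    [0, 0, 0],
    [0, 0, 0],
    [0, 0, 0],
    [0, 0, 0],
  ],
  fingers=[1, 1, 1, 1, 1, 1, 1, 1, 1, 1],
)

```text
time: 4.42
position: [0.5433, 0.206, 0.1523]
tool_rot: [-0.889, 0.736, -1.946]
ft_force: [-0.2, -0.7, 0.5]
grip_width: 1.002
```

Run:
```python
from mv import *
import pickle
st()
c=ctrl.camera_info('wrist'); cv2.imwrite('pics/w3.png',ctrl.get_image('wrist')); pickle.dump(c,open('w3.pkl','wb')); cv2.imwrite('pics/s3.png',ctrl.get_image('scene'))
p2,R2=Gy(0,22,False); scr(p2,R2,6)
```

```text
t 4.42 p [0.5433 0.206  0.1523] g 1.002 F [-0.2 -0.7  0.5] q [-0.482  0.236 -0.394  1.91   0.85   1.245 -1.565]
[[-0.385  0.453  0.804]
 [-0.872 -0.464 -0.155]
 [ 0.303 -0.761  0.574]]
n 6 t [0.3, 15.7, -0.2] 15.7 w [-0.0003, 0.0004, -0.0013] 0.001
 end q [-0.43  0.34 -0.33  1.95  0.95  1.1  -1.62] margin [2.39 0.55 1.   0.5  2.43 0.83 1.07] end p [0.5845 0.1601 0.0811]
```

View pics/w3.png

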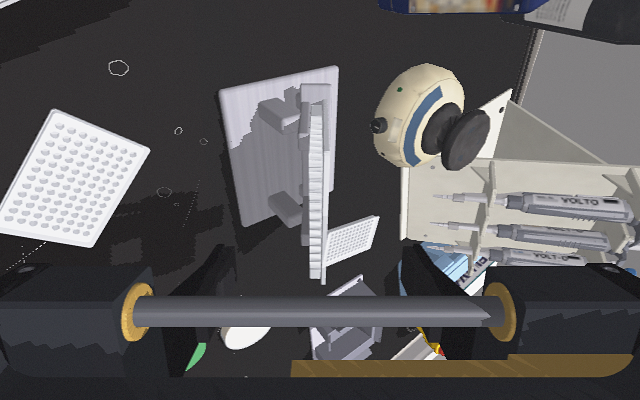

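View pics/s3.png

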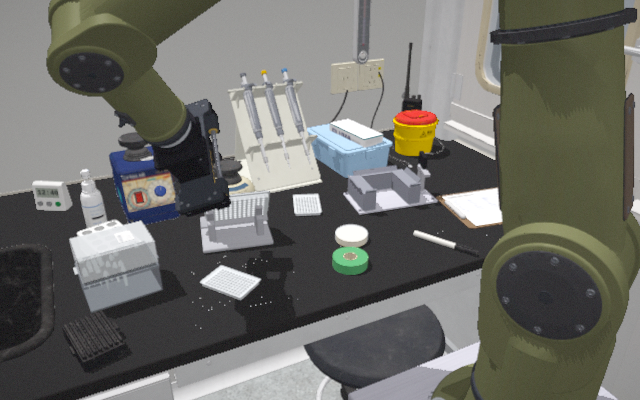

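Run:
```python
from grasp import *
cw=pickle.load(open('w3.pkl','rb'))
im=cv2.imread('pics/w3.png')[60:300,210:400]
a=pwire(cw,im,ctr,[210,60],2.4); b=cv2.resize(im,None,fx=2.1,fy=2.4,interpolation=cv2.INTER_CUBIC)
o=np.hstack([b,a])[:600,:880]; o=cv2.resize(o,(800,int(o.shape[0]*800/o.shape[1]))) if o.shape[1]>800 else o
cv2.imwrite('pics/pw3.png',o)
L=np.array([[-42.5,s,z] for s in(-63.5,63.5) for z in(-6.5,-2.5)]+[[-39.5,s,6.5] for s in(-60.5,60.5)])/1000
print(proj(cw,Rp.apply(L)+ctr).round(1))
```

```text
[[329.7 152.4]
 [322.9 152.4]
 [325.6 287.5]
 [320.7 287.5]
 [307.7 154.1]
 [309.8 282.2]]
```

View pics/pw3.png

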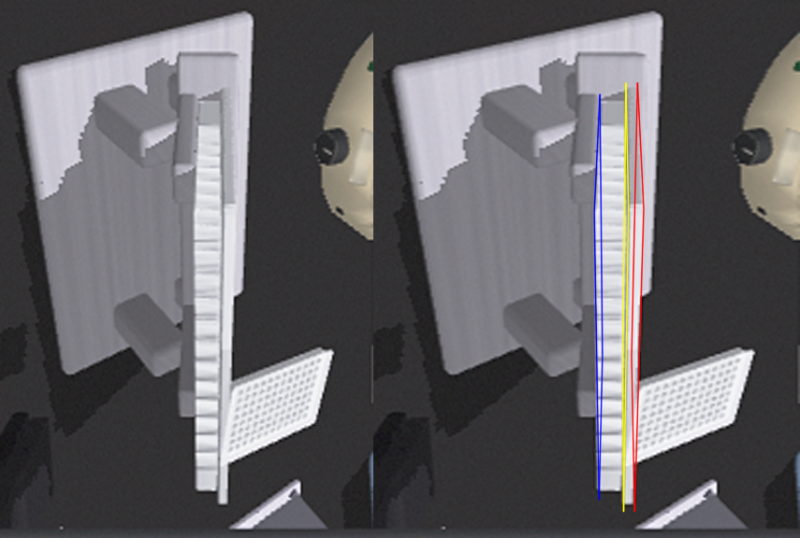

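play_rows(
  translation=[
    [0, 15.7, 0],
    [0, 15.7, 0],
    [0, 15.7, 0],
    [0, 15.7, 0],
    [0, 15.7, 0],
    [0, 15.7, 0],
    [0, 0, 0],
    [0, 0, 0],
    [0, 0, 0],
    [0, 0, 0],
  ],
  turn=[
    [0, 0, 0],
    [0, 0, 0],
    [0, 0, 0],
    [0, 0, 0],
    [0, 0, 0],
    [0, 0, 0],
    [0, 0, 0],
    [0, 0, 0],
    [0, 0, 0],
    [0, 0, 0],
  ],
  fingers=[1, 1, 1, 1, 1, 1, 1, 0, -0.4, -0.6],
  grip_force=25,
)

```text
time: 5.35
position: [0.5858, 0.1629, 0.0787]
tool_rot: [-0.892, 0.736, -1.945]
ft_force: [0.1, 0.0, 0.2]
grip_width: 0.852
```

play_rows(
  translation=[
    [0, 0, 0],
    [0, 0, 0],
    [0, 0, 0],
    [0, 0, 0],
    [0, 0, 0],
    [0, 0, 0],
    [0, 0, 0],
    [0, 0, 0],
    [0, 0, 0],
    [0, 0, 0],
  ],
  turn=[
    [0, 0, 0],
    [0, 0, 0],
    [0, 0, 0],
    [0, 0, 0],
    [0, 0, 0],
    [0, 0, 0],
    [0, 0, 0],
    [0, 0, 0],
    [0, 0, 0],
    [0, 0, 0],
  ],
  fingers=[-0.7, -1, -1, -1, -1, -1, -1, -1, -1, -1],
  grip_force=25,
)

```text
time: 6.18
position: [0.5868, 0.1615, 0.0791]
tool_rot: [-0.891, 0.735, -1.947]
ft_force: [2.3, -0.6, 0.6]
grip_width: 0.148
```

Run:
```python
from mv import *
st(); p2,R2=Gy(0,22,False); print(p2)
p3,R3=Gy(0,22,False,lift=140); scr(ctrl.get_state()['position']+np.array([0,0,.14]),Ro.from_rotvec(ctrl.get_state()['tool_rot']),8)
```

```text
t 6.18 p [0.5868 0.1615 0.0791] g 0.148 F [ 2.3 -0.6  0.6] q [-0.428  0.34  -0.33   1.951  0.959  1.095 -1.618]
[[-0.385  0.452  0.805]
 [-0.871 -0.466 -0.155]
 [ 0.305 -0.761  0.573]]
[0.5844939  0.16023054 0.08091525]
n 8 t [5.3, -13.3, 10.0] 17.5 w [0.0, 0.0, 0.0] 0.0
 end q [-0.39  0.17 -0.36  1.84  0.82  1.25 -1.37] margin [2.44 0.47 1.02 0.51 2.38 0.8  1.11] end p [0.5868 0.1618 0.2188]
```

play_rows(
  translation=[
    [2.5, -6.5, 5],
    [5.5, -13.3, 10],
    [5.5, -13.3, 10],
    [5.5, -13.3, 10],
    [5.5, -13.3, 10],
    [5.5, -13.3, 10],
    [5.5, -13.3, 10],
    [5.5, -13.3, 10],
    [5.5, -13.3, 10],
    [0, 0, 0],
  ],
  turn=[
    [0, 0, 0],
    [0, 0, 0],
    [0, 0, 0],
    [0, 0, 0],
    [0, 0, 0],
    [0, 0, 0],
    [0, 0, 0],
    [0, 0, 0],
    [0, 0, 0],
    [0, 0, 0],
  ],
  fingers=[-1, -1, -1, -1, -1, -1, -1, -1, -1, -1],
  grip_force=30,
)

```text
time: 7.02
position: [0.5865, 0.1619, 0.2312]
tool_rot: [-0.887, 0.736, -1.946]
ft_force: [1.0, -0.4, 0.2]
grip_width: 0.152
```

Run:
```python
from mv import *
st(); cv2.imwrite('pics/s4.png',ctrl.get_image('scene'))
c=ctrl.camera_info('wrist'); cv2.imwrite('pics/w4.png',ctrl.get_image('wrist')); pickle.dump((c,ctrl.get_state()),open('w4.pkl','wb'))
```

```text
t 7.02 p [0.5865 0.1619 0.2312] g 0.152 F [ 1.  -0.4  0.2] q [-0.392  0.152 -0.357  1.829  0.806  1.265 -1.35 ]
[[-0.385  0.454  0.803]
 [-0.872 -0.464 -0.156]
 [ 0.301 -0.761  0.575]]
```

View pics/s4.png

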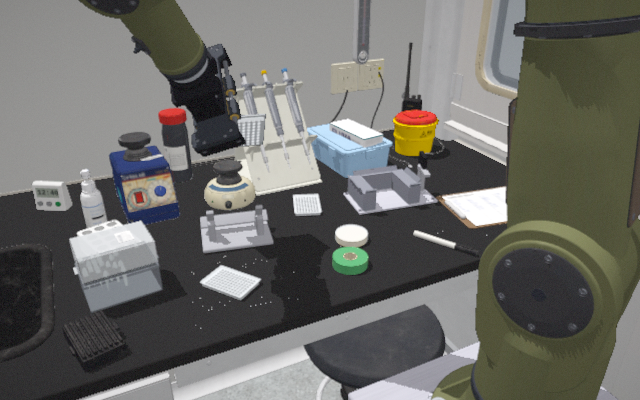

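View pics/w4.png

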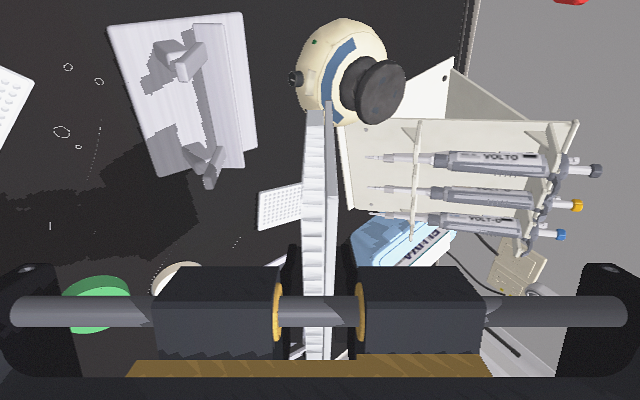

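```bash
cat > hand.py <<'E'
from mv import *
def plate_from_tool(s,al=22,e=-28.5,yo=3.,zo=0.):
    R=Ro.from_rotvec(s['tool_rot']); # tool y = cos px + sin py ; tool z=-pz
    a=np.radians(al); # plate axes in tool coords
    # tool R = Rplate_tool0 * rotvec(0,0,-al); tool0: y=px, z=-pz, x=y×z
    T0_=Ro.from_matrix(np.array([[0,-1,0],[1,0,0],[0,0,-1.]]).T*1.0)
    # columns of tool0 in plate frame: x=cross(y,z)=px×(-pz)=py ; y=px ; z=-pz
    T0p=Ro.from_matrix(np.c_[[0,1,0],[1,0,0],[0,0,-1]])
    Tp=T0p*Ro.from_rotvec([0,0,-a]) # tool in plate frame
    Rpl=R*Tp.inv(); tcp_p=np.array([e,yo,zo])/1000+Tp.apply([0,.019,0])
    return np.array(s['position'])-Rpl.apply(tcp_p),Rpl
E
cat > t5.py <<'E'
from hand import *
import sys
e,yo,al=[float(a) for a in sys.argv[2:5]]
c,s=pickle.load(open('%s.pkl'%sys.argv[1],'rb')); C,Rpl=plate_from_tool(s,al,e,yo); print(C,Rpl.as_matrix().round(3))
im=cv2.imread('pics/%s.png'%sys.argv[1])[80:280,230:400]; a=pwire(c,im,C,[230,80],3,Rpl); b=cv2.resize(im,None,fx=1.5,fy=3)
cv2.imwrite('pics/o%s.png'%sys.argv[5],np.hstack([a,b])[:600])
E
python3 t5.py w4 -26.7 3 22 a
```

```text
Traceback (most recent call last):
  File "t5.py", line 4, in <module>
    c,s=pickle.load(open('%s.pkl'%sys.argv[1],'rb')); C,Rpl=plate_from_tool(s,al,e,yo); print(C,Rpl.as_matrix().round(3))
                                                            ~~~~~~~~~~~~~~~^^^^^^^^^^^
  File "hand.py", line 6, in plate_from_tool
    T0_=Ro.from_matrix(np.array([[0,-1,0],[1,0,0],[0,0,-1.]]).T*1.0)
  File "scipy/spatial/transform/_rotation.pyx", line 1143, in scipy.spatial.transform._rotation.Rotation.from_matrix
ValueError: Non-positive determinant (left-handed or null coordinate frame) in rotation matrix 0: [[ 0.  1.  0.]
 [-1.  0.  0.]
 [ 0.  0. -1.]].
```

```bash
sed -i '/T0_=/d' hand.py; python3 t5.py w4 -26.7 3 22 a; python3 -c "
import numpy as np
from grasp import Rp;print(Rp.as_matrix().round(3))"
```

```text
[0.59218132 0.17002389 0.21979193] [[ 0.562 -0.188 -0.806]
 [-0.105 -0.982  0.156]
 [-0.821 -0.003 -0.571]]
[[ 0.563 -0.194 -0.804]
 [-0.111 -0.981  0.159]
 [-0.819  0.    -0.574]]
```

View pics/oa.png

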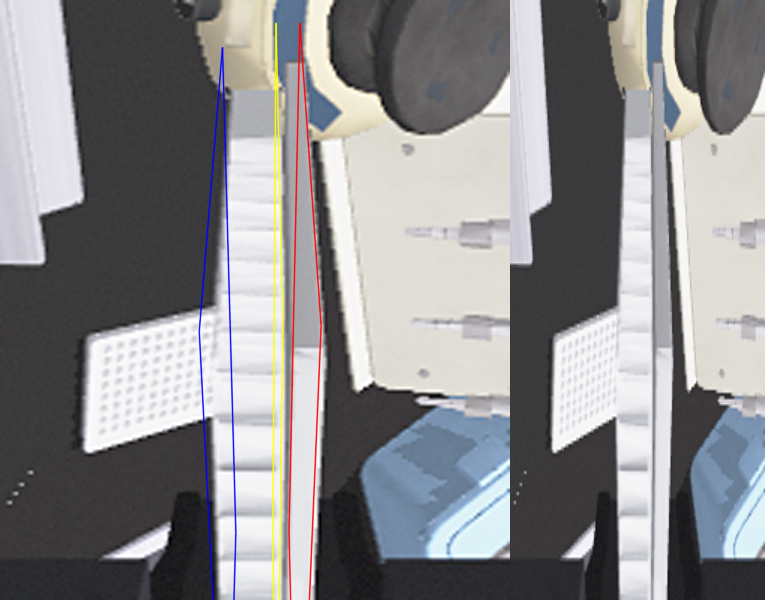

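```bash
cat > t6.py <<'E'
from hand import *
c,s=pickle.load(open('w4.pkl','rb'))
L=np.array([[42.5,-63.5,-6.5],[42.5,-63.5,-2.5],[-42.5,-63.5,-6.5],[-42.5,-63.5,-2.5],[39.5,-60.5,6.5],[39.5,-60.5,-2.5]])/1000
uv=np.array([[297,63],[287,65],[322,347],[293,350],[232,90],[283,90]])/3+[230,80]-.3
def f(v,full=False):
    C,Rpl=plate_from_tool(s,v[2],v[0],v[1],v[3]); r=(proj(c,Rpl.apply(L)+C)-uv)
    return r if full else r.ravel()
for fix in(False,True):
    g=(lambda v:f([*v]) ) if not fix else (lambda v:f([v[0],v[1],22,v[2]]))
    r=least_squares(g,[-27,3,22,0] if not fix else [-27,3,0]); print(r.x.round(2)); print(r.fun.reshape(-1,2).round(1).tolist())
E
python3 t6.py
```

```text
[-42.25 -11.91  22.62   1.5 ]
[[2.0, 1.0], [-1.7, 0.3], [0.3, 0.5], [-0.7, -0.5], [0.7, -0.7], [-0.4, -0.7]]
[-39.23  -9.96   1.42]
[[2.0, 1.0], [-1.8, 0.3], [0.6, 0.5], [-0.7, -0.5], [0.4, -0.6], [-0.4, -0.6]]
```

```bash
cat > t7.py <<'E'
from hand import *
c,s=pickle.load(open('w4.pkl','rb')); cs=ctrl.camera_info('scene'); im=cv2.imread('pics/s4.png')[90:180,180:290]
O=[cv2.resize(im,None,fx=3.5,fy=3.5,interpolation=cv2.INTER_CUBIC)]
for e,yo,al in((-27,3,22),(-40,-10,22)):
    C,Rpl=plate_from_tool(s,al,e,yo); O.append(pwire(cs,im,C,[180,90],3.5,Rpl))
o=np.vstack([np.hstack(O[:2]),np.hstack([O[2],O[2]*0])]);cv2.imwrite('pics/ob.png',o[:,:800]);print(o.shape)
E
python3 t7.py
```

```text
(630, 770, 3)
```

View pics/ob.png

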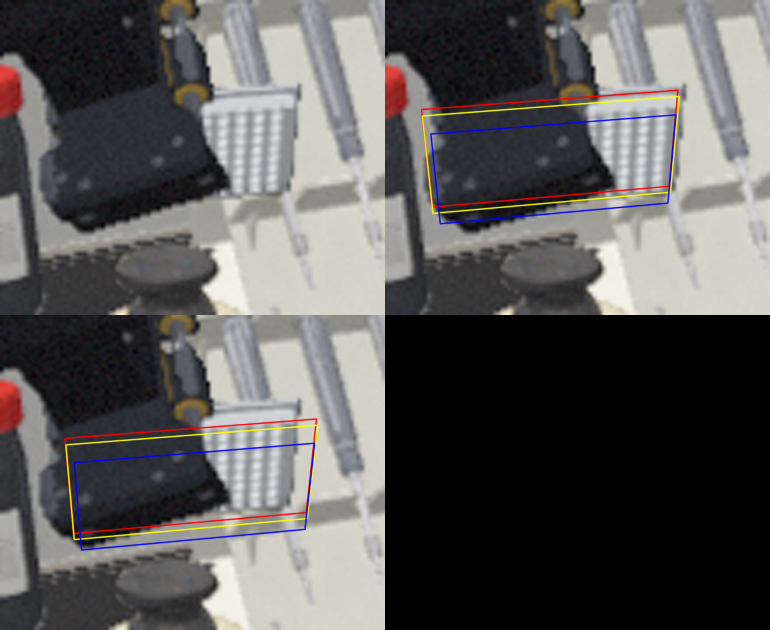

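Run:
```python
from hand import *
c,s=pickle.load(open('w4.pkl','rb')); o=cv2.imread('pics/w4.png')
B=np.array([[-55,-68,0],[55,-68,0],[55,68,0],[-55,68,0]])/1000
u=proj(c,Rr.apply(B)+RC); print(u)
N=np.array([[-51,79,7],[52,79,7],[52,-115,7],[-51,-115,7]])/1000
for P in(Rr.apply(B)+RC,):
    cv2.polylines(o,[np.round(proj(c,P)).astype(np.int32)],True,(0,0,255),1)
C,Rpl=plate_from_tool(s,22,-26,2,0)
o=pwire(c,o,C,[0,0],1,Rpl)
print(c['R'],c['t']); R=Ro.from_rotvec(s['tool_rot']).as_matrix(); print(R.T@(-np.array(c['R']).T@c['t']-s['position']))
c3=pickle.load(open('w3.pkl','rb'))
cv2.imwrite('pics/oc.png',crop(o,80,0,460,300,2))
```

```text
[[156.52000617 174.93728713]
 [255.38030059 144.21053882]
 [238.4183539    9.61940616]
 [103.31737196  24.94962814]]
[[ 0.80516336 -0.15495572  0.57245147]
 [-0.50262561 -0.69062147  0.52000911]
 [ 0.31476889 -0.70642105 -0.63394782]] [-0.57717985  0.31749788  0.25341616]
[-0.08310501 -0.16230745  0.00066953]
```

View pics/oc.png

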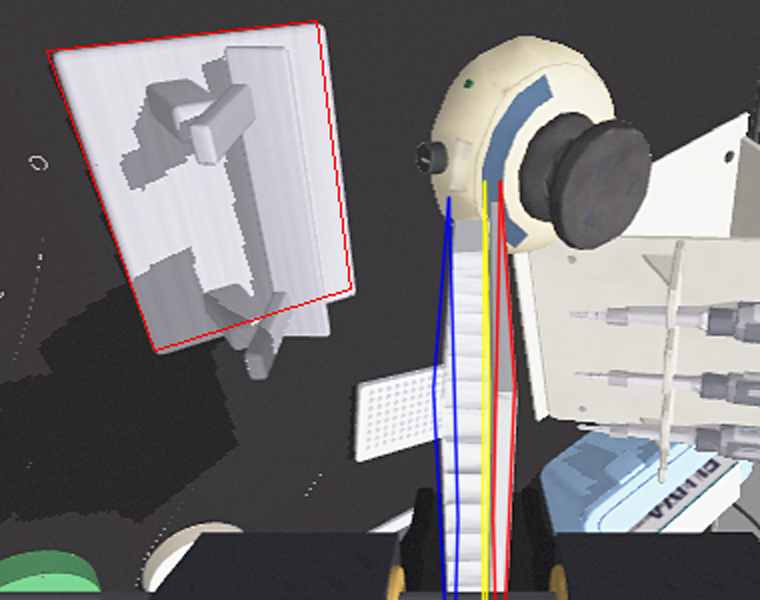

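```bash
cat > t8.py <<'E'
from hand import *
c,s=pickle.load(open('w4.pkl','rb')); cs=ctrl.camera_info('scene')
L=np.array([[42.5,-63.5,-6.5],[-42.5,-63.5,-6.5],[-42.5,-63.5,-2.5],[39.5,-60.5,6.5],[39.5,-60.5,-2.5]])/1000
uv=np.array([[297,63],[322,347],[293,350],[232,90],[283,90]])/3+[230,80]-.3
Ls=np.array([[-42.5,63.5,-6.5],[39.5,60.5,6.5],[-39.5,60.5,6.5]])/1000
us=np.array([[299,87],[281,196],[293,108]])/3.5+[180,90]-.3
def pose(v):
    C,Rpl=plate_from_tool(s,22,-27,2,0); return C+Rpl.apply(np.array(v[:3])/1000),Rpl*Ro.from_rotvec(v[3:])
def f(v,ws=1,wr=20):
    C,R=pose(v)
    return np.r_[(proj(c,R.apply(L)+C)-uv).ravel(),ws*(proj(cs,R.apply(Ls)+C)-us).ravel(),wr*np.array(v[3:])]
for ws,wr in((1,20),(1,100),(0,100),(1,1000),(.0,1000)):
    r=least_squares(lambda v:f(v,ws,wr),np.zeros(6),x_scale=[1,1,1,.05,.05,.05]); print(ws,wr,r.x.round(3)); print(' ',r.fun[:16].round(1))
E
python3 t8.py
```

```text
1 20 [-3.772  3.926  0.356  0.019  0.004  0.05 ]
  [ 2.3  0.5  1.4  0.7 -1.5 -0.5 -1.4 -1.2 -0.9 -0.9 -0.1 -1.2  4.  -0.
  1.  -0.1]
1 100 [ 0.446  5.787 -1.342 -0.006  0.     0.031]
  [ 2.  -0.3  1.3  1.  -1.2  0.1 -1.1 -1.5 -0.9 -1.6  0.8 -0.9  4.3  0.2
  2.1  0.1]
0 100 [ 1.3066e+01  1.2435e+01 -1.4240e+00 -2.0000e-03 -4.0000e-03 -2.0000e-03]
  [ 1.4  1.1  0.5  0.4 -0.7 -0.5 -0.2 -0.4 -1.  -0.5  0.   0.   0.   0.
  0.   0. ]
1 1000 [ 5.064e+00  7.373e+00 -1.213e+00 -0.000e+00 -0.000e+00  1.000e-03]
  [ 2.2 -1.8  1.3  2.6 -0.7  1.6 -0.6 -3.1 -0.6 -3.1  2.3  1.4  4.3  2.2
  3.4  2.4]
0.0 1000 [12.358 12.072 -1.295 -0.    -0.    -0.   ]
  [ 1.8  1.1  0.2  0.5 -1.  -0.5  0.1 -0.5 -0.7 -0.5  0.   0.   0.   0.
  0.   0. ]
```

```bash
cat > t9.py <<'E'
from mv import *
s=ctrl.get_state(); ql=np.array(s['joint_positions']); AL=22
pn,Rn_=Ny(25,AL,False,lift=110,e=-27); o=ik(pn,Rn_,80); o=o[o[:,4]>3]; qn=o[np.argmin(np.abs(o[:,2]-.35))]; print(qn.round(2),pn)
def interp(s):
    q=ql+(qn-ql)*s; a,b,c=ql[5],.45,qn[5]; q[5]=a*(1-s)*(1-2*s)+4*b*s*(1-s)+c*s*(2*s-1); return q
off=[np.array(v) for v in([0,0,0],[-.10,0,.12],[-.12,0,.12],[-.06,0,.08],[0,0,0])]
K=[]
for s_,d in zip(np.linspace(0,1,5),off):
    p,M=fkg(interp(s_),LK); K.append((p+d,Ro.from_matrix(M)))
q=ql;p,R=K[0]; QQ=[]
for pb,Rb in K[1:]:
    n=10; w=((R.inv()*Rb).as_rotvec()/n).round(4); S=sum((Ro.from_rotvec(w*i).as_matrix() for i in range(n)),np.zeros((3,3)))
    t=(np.linalg.solve(S,R.inv().apply(pb-p))*1000).round(1)
    print('t',t.tolist(),np.linalg.norm(t).round(1),'w',w.tolist(),np.linalg.norm(w).round(3))
    for i in range(n):
        p=p+R.apply(t/1000); R=R*Ro.from_rotvec(w); q=track(q,p,R); QQ.append(q)
        if i%3==0 or i==9:
            y=R.apply([0,1,0]);print('   tcp',p.round(3),'dir',y.round(2),'far',(p+y*.06).round(2),'wr',(p-y*.3687).round(2))
    print(q.round(2))
QQ=np.array(QQ);print(np.minimum(QQ-lo,hi-QQ).min(0).round(2),np.abs(np.diff(QQ,axis=0)).max(0).round(2)*12)
E
python3 t9.py
```

```text
[ 0.38  0.1   0.34  2.32  4.55  0.92 -0.98] [ 0.60822607 -0.17870533  0.18831792]
t [18.5, 1.0, 23.8] 30.2 w [0.068, -0.0523, -0.0001] 0.086
   tcp [0.598 0.141 0.246] dir [ 0.5  -0.47 -0.72] far [0.63 0.11 0.2 ] wr [0.41 0.32 0.51]
   tcp [0.638 0.09  0.309] dir [ 0.66 -0.47 -0.59] far [0.68 0.06 0.27] wr [0.39 0.26 0.53]
   tcp [0.678 0.058 0.383] dir [ 0.79 -0.41 -0.45] far [0.73 0.03 0.36] wr [0.39 0.21 0.55]
   tcp [0.714 0.044 0.465] dir [ 0.9  -0.31 -0.3 ] far [0.77 0.03 0.45] wr [0.38 0.16 0.58]
[-0.24 -0.17 -0.2   2.    1.37  0.73 -0.86]
t [4.7, 3.2, -12.0] 13.3 w [0.0174, -0.0872, -0.0027] 0.089
   tcp [0.712 0.033 0.459] dir [ 0.91 -0.3  -0.29] far [0.77 0.01 0.44] wr [0.38 0.14 0.57]
   tcp [ 0.706 -0.005  0.446] dir [ 0.93 -0.27 -0.26] far [ 0.76 -0.02  0.43] wr [0.36 0.09 0.54]
   tcp [ 0.705 -0.044  0.443] dir [ 0.95 -0.23 -0.23] far [ 0.76 -0.06  0.43] wr [0.36 0.04 0.53]
   tcp [ 0.708 -0.083  0.45 ] dir [ 0.96 -0.18 -0.22] far [ 0.77 -0.09  0.44] wr [ 0.35 -0.02  0.53]
[-0.09 -0.29  0.05  2.19  2.04  0.24 -0.49]
t [-13.8, 2.8, -8.4] 16.4 w [0.0079, -0.0863, 0.0007] 
[... 336 characters left out ...]
5] dir [ 0.96 -0.11 -0.26] far [ 0.75 -0.22  0.34] wr [ 0.34 -0.17  0.45]
[-0.68 -0.3   0.97  2.27  3.46  0.23 -0.72]
t [-4.8, -3.4, 18.6] 19.5 w [0.0291, -0.0648, -0.0285] 0.077
   tcp [ 0.689 -0.201  0.339] dir [ 0.96 -0.07 -0.26] far [ 0.75 -0.21  0.32] wr [ 0.33 -0.18  0.44]
   tcp [ 0.665 -0.182  0.289] dir [ 0.96  0.05 -0.29] far [ 0.72 -0.18  0.27] wr [ 0.31 -0.2   0.4 ]
   tcp [ 0.638 -0.174  0.238] dir [ 0.93  0.16 -0.33] far [ 0.69 -0.16  0.22] wr [ 0.29 -0.23  0.36]
   tcp [ 0.608 -0.179  0.188] dir [ 0.88  0.25 -0.39] far [ 0.66 -0.16  0.16] wr [ 0.28 -0.27  0.33]
[-0.45  0.23  1.23  2.34  4.48  1.1  -1.01]
[2.05 0.   0.   0.09 0.22 0.14 1.39] [1.44 1.8  1.2  0.48 2.28 2.04 1.2 ]
```

```bash
sed -i 's/\[-.10,0,.12\],\[-.12,0,.12\],\[-.06,0,.08\]/[-.05,0,.07],[-.03,0,.08],[-.01,0,.05]/' t9.py; python3 t9.py
```

```text
[ 0.38  0.1   0.34  2.32  4.55  0.92 -0.98] [ 0.60822607 -0.17870533  0.18831792]
t [15.2, 7.3, 23.8] 29.2 w [0.068, -0.0523, -0.0001] 0.086
   tcp [0.602 0.141 0.24 ] dir [ 0.5  -0.47 -0.72] far [0.63 0.11 0.2 ] wr [0.42 0.32 0.51]
   tcp [0.655 0.09  0.287] dir [ 0.66 -0.47 -0.59] far [0.69 0.06 0.25] wr [0.41 0.26 0.5 ]
   tcp [0.711 0.058 0.346] dir [ 0.79 -0.41 -0.45] far [0.76 0.03 0.32] wr [0.42 0.21 0.51]
   tcp [0.764 0.045 0.414] dir [ 0.9  -0.31 -0.3 ] far [0.82 0.03 0.4 ] wr [0.43 0.16 0.53]
[-0.22 -0.03 -0.19  1.98  1.53  0.7  -1.04]
t [6.2, 6.7, -10.1] 13.6 w [0.0174, -0.0872, -0.0027] 0.089
   tcp [0.765 0.032 0.409] dir [ 0.91 -0.3  -0.29] far [0.82 0.01 0.39] wr [0.43 0.14 0.52]
   tcp [ 0.772 -0.007  0.401] dir [ 0.93 -0.27 -0.26] far [ 0.83 -0.02  0.39] wr [0.43 0.09 0.5 ]
   tcp [ 0.783 -0.046  0.401] dir [ 0.95 -0.23 -0.23] far [ 0.84 -0.06  0.39] wr [0.43 0.04 0.49]
   tcp [ 0.798 -0.083  0.41 ] dir [ 0.96 -0.18 -0.22] far [ 0.86 -0.09  0.4 ] wr [ 0.44 -0.02  0.49]
[-0.04 -0.04  0.02  2.07  2.43  0.3  -0.9 ]
t [-14.1, -1.3, -9.0] 16.8 w [0.0079, -0.0863, 0.0007]
[... 337 characters left out ...]
5] dir [ 0.96 -0.11 -0.26] far [ 0.8  -0.22  0.31] wr [ 0.39 -0.17  0.42]
[ 0.11  0.01  0.24  2.18  3.73  0.42 -1.19]
t [-3.9, -9.0, 17.5] 20.1 w [0.0291, -0.0648, -0.0285] 0.077
   tcp [ 0.733 -0.201  0.311] dir [ 0.96 -0.07 -0.26] far [ 0.79 -0.21  0.3 ] wr [ 0.38 -0.18  0.41]
   tcp [ 0.695 -0.18   0.271] dir [ 0.96  0.05 -0.29] far [ 0.75 -0.18  0.25] wr [ 0.34 -0.2   0.38]
   tcp [ 0.652 -0.173  0.229] dir [ 0.93  0.16 -0.33] far [ 0.71 -0.16  0.21] wr [ 0.31 -0.23  0.35]
   tcp [ 0.609 -0.179  0.188] dir [ 0.88  0.25 -0.39] far [ 0.66 -0.16  0.16] wr [ 0.28 -0.27  0.33]
[ 0.3   0.11  0.41  2.32  4.54  0.93 -0.98]
[2.48 0.25 0.83 0.13 0.16 0.21 1.38] [0.24 0.36 0.36 0.36 1.68 0.84 0.6 ]
```

play_rows(
  translation=[
    [15.2, 7.3, 23.8],
    [15.2, 7.3, 23.8],
    [15.2, 7.3, 23.8],
    [15.2, 7.3, 23.8],
    [15.2, 7.3, 23.8],
    [15.2, 7.3, 23.8],
    [15.2, 7.3, 23.8],
    [15.2, 7.3, 23.8],
    [15.2, 7.3, 23.8],
    [15.2, 7.3, 23.8],
  ],
  turn=[
    [0.068, -0.0523, 0],
    [0.068, -0.0523, 0],
    [0.068, -0.0523, 0],
    [0.068, -0.0523, 0],
    [0.068, -0.0523, 0],
    [0.068, -0.0523, 0],
    [0.068, -0.0523, 0],
    [0.068, -0.0523, 0],
    [0.068, -0.0523, 0],
    [0.068, -0.0523, 0],
  ],
  fingers=[-1, -1, -1, -1, -1, -1, -1, -1, -1, -1],
)

```text
time: 7.95
position: [0.764, 0.0441, 0.4117]
tool_rot: [-0.898, -0.227, -1.666]
ft_force: [0.7, 0.4, -1.6]
grip_width: 0.147
```

play_rows(
  translation=[
    [6.2, 6.7, -10.1],
    [6.2, 6.7, -10.1],
    [6.2, 6.7, -10.1],
    [6.2, 6.7, -10.1],
    [6.2, 6.7, -10.1],
    [6.2, 6.7, -10.1],
    [6.2, 6.7, -10.1],
    [6.2, 6.7, -10.1],
    [6.2, 6.7, -10.1],
    [6.2, 6.7, -10.1],
  ],
  turn=[
    [0.0174, -0.0872, -0.0027],
    [0.0174, -0.0872, -0.0027],
    [0.0174, -0.0872, -0.0027],
    [0.0174, -0.0872, -0.0027],
    [0.0174, -0.0872, -0.0027],
    [0.0174, -0.0872, -0.0027],
    [0.0174, -0.0872, -0.0027],
    [0.0174, -0.0872, -0.0027],
    [0.0174, -0.0872, -0.0027],
    [0.0174, -0.0872, -0.0027],
  ],
  fingers=[-1, -1, -1, -1, -1, -1, -1, -1, -1, -1],
)

```text
time: 8.78
position: [0.7976, -0.0836, 0.406]
tool_rot: [-1.443, -0.955, -1.158]
ft_force: [-0.2, -1.1, 0.4]
grip_width: 0.15
```

```bash
python3 -c "
from h import *
st()"
```

```text
t 8.78 p [ 0.7976 -0.0836  0.406 ] g 0.150 F [-0.2 -1.1  0.4] q [-0.036 -0.034  0.019  2.066  2.432  0.3   -0.899]
[[ 0.226  0.958  0.174]
 [-0.011 -0.176  0.984]
 [ 0.974 -0.225 -0.029]]
```

As predicted. Continuing.

play_rows(
  translation=[
    [-14.1, -1.3, -9.0],
    [-14.1, -1.3, -9.0],
    [-14.1, -1.3, -9.0],
    [-14.1, -1.3, -9.0],
    [-14.1, -1.3, -9.0],
    [-14.1, -1.3, -9.0],
    [-14.1, -1.3, -9.0],
    [-14.1, -1.3, -9.0],
    [-14.1, -1.3, -9.0],
    [-14.1, -1.3, -9.0],
  ],
  turn=[
    [0.0079, -0.0863, 0.0007],
    [0.0079, -0.0863, 0.0007],
    [0.0079, -0.0863, 0.0007],
    [0.0079, -0.0863, 0.0007],
    [0.0079, -0.0863, 0.0007],
    [0.0079, -0.0863, 0.0007],
    [0.0079, -0.0863, 0.0007],
    [0.0079, -0.0863, 0.0007],
    [0.0079, -0.0863, 0.0007],
    [0.0079, -0.0863, 0.0007],
  ],
  fingers=[-1, -1, -1, -1, -1, -1, -1, -1, -1, -1],
)

```text
time: 9.62
position: [0.7443, -0.2111, 0.3201]
tool_rot: [-1.909, -1.543, -0.444]
ft_force: [0.0, 0.6, 0.4]
grip_width: 0.149
```

play_rows(
  translation=[
    [-3.9, -9.0, 17.5],
    [-3.9, -9.0, 17.5],
    [-3.9, -9.0, 17.5],
    [-3.9, -9.0, 17.5],
    [-3.9, -9.0, 17.5],
    [-3.9, -9.0, 17.5],
    [-3.9, -9.0, 17.5],
    [-3.9, -9.0, 17.5],
    [-3.9, -9.0, 17.5],
    [-3.9, -9.0, 17.5],
  ],
  turn=[
    [0.0291, -0.0648, -0.0285],
    [0.0291, -0.0648, -0.0285],
    [0.0291, -0.0648, -0.0285],
    [0.0291, -0.0648, -0.0285],
    [0.0291, -0.0648, -0.0285],
    [0.0291, -0.0648, -0.0285],
    [0.0291, -0.0648, -0.0285],
    [0.0291, -0.0648, -0.0285],
    [0.0291, -0.0648, -0.0285],
    [0.0291, -0.0648, -0.0285],
  ],
  fingers=[-1, -1, -1, -1, -1, -1, -1, -1, -1, -1],
)

```text
time: 10.45
position: [0.6071, -0.1782, 0.1847]
tool_rot: [-1.685, -2.166, 0.311]
ft_force: [0.4, -0.6, -1.5]
grip_width: 0.15
```

play_rows(
  translation=[
    [0, 0, 0],
    [0, 0, 0],
    [0, 0, 0],
    [0, 0, 0],
    [0, 0, 0],
    [0, 0, 0],
    [0, 0, 0],
    [0, 0, 0],
    [0, 0, 0],
    [0, 0, 0],
  ],
  turn=[
    [0, 0, 0],
    [0, 0, 0],
    [0, 0, 0],
    [0, 0, 0],
    [0, 0, 0],
    [0, 0, 0],
    [0, 0, 0],
    [0, 0, 0],
    [0, 0, 0],
    [0, 0, 0],
  ],
  fingers=[-1, -1, -1, -1, -1, -1, -1, -1, -1, -1],
)

```text
time: 11.28
position: [0.6091, -0.1793, 0.1878]
tool_rot: [-1.69, -2.167, 0.307]
ft_force: [-0.2, -0.1, -0.5]
grip_width: 0.149
```

Run:
```python
from hand import *
st(); s=ctrl.get_state()
cw=ctrl.camera_info('wrist');w=ctrl.get_image('wrist');t=ctrl.get_image('top');sc=ctrl.get_image('scene')
cv2.imwrite('pics/w5.png',w);cv2.imwrite('pics/t5.png',t);cv2.imwrite('pics/s5.png',sc);pickle.dump((cw,s),open('w5.pkl','wb'))
O=[]
for n,im,(u0,v0,u1,v1),k in(('top',t,(330,110,450,215),3.3),('scene',sc,(320,100,450,220),3.1)):
    c=ctrl.camera_info(n); C,Rpl=plate_from_tool(s,22,-27,2); i=im[v0:v1,u0:u1]
    O.append(np.vstack([cv2.resize(i,None,fx=k,fy=k,interpolation=cv2.INTER_CUBIC),pwire(c,i,C,[u0,v0],k,Rpl)]))
h=max(o.shape[0] for o in O); o=np.hstack([cv2.copyMakeBorder(o,0,h-o.shape[0],0,0,cv2.BORDER_CONSTANT) for o in O]); print(o.shape)
k=min(1,800/o.shape[1],600/o.shape[0]); print(k); cv2.imwrite('pics/od.png',o)
```

```text
t 11.28 p [ 0.6091 -0.1793  0.1878] g 0.149 F [-0.2 -0.1 -0.5] q [ 0.307  0.106  0.409  2.315  4.543  0.924 -0.977]
[[-0.209  0.884 -0.419]
 [ 0.965  0.255  0.057]
 [ 0.157 -0.392 -0.906]]
(744, 799, 3)
0.8064516129032258
```

View pics/od.png

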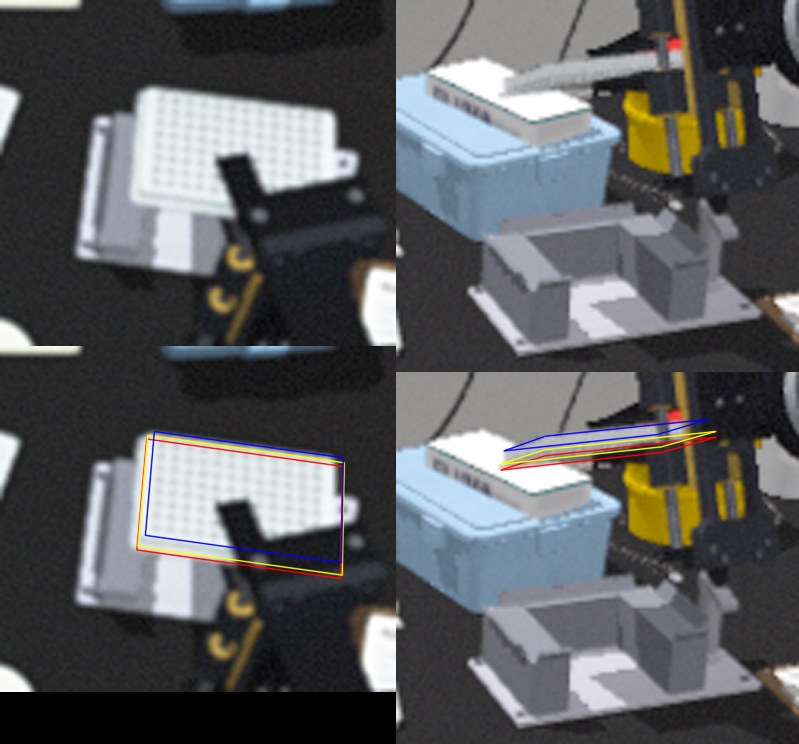

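View pics/w5.png

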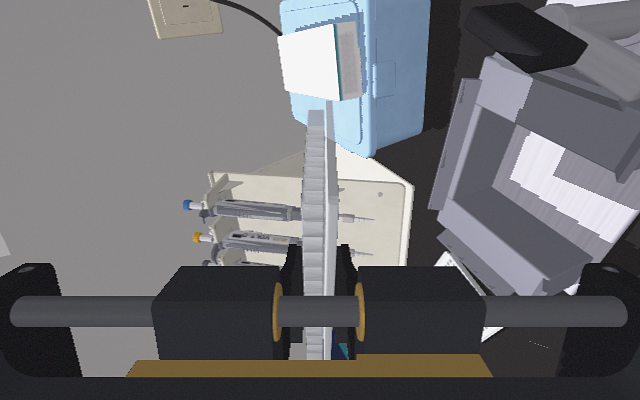

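```bash
cat > t10.py <<'E'
from hand import *
c4,s4=pickle.load(open('w4.pkl','rb')); _,s5=pickle.load(open('w5.pkl','rb')); ct=ctrl.camera_info('top'); cs=ctrl.camera_info('scene')
L=np.array([[42.5,-63.5,-6.5],[-42.5,-63.5,-6.5],[-42.5,-63.5,-2.5],[39.5,-60.5,6.5],[39.5,-60.5,-2.5]])/1000
uv=np.array([[297,63],[322,347],[293,350],[232,90],[283,90]])/3+[230,80]-.3
Lt=np.array([[42.5,63.5,-2.5],[-42.5,63.5,-2.5],[42.5,-63.5,-2.5]])/1000
ut=np.array([[138,88],[131,201],[337,111]])/3.3+[330,110]-.3
Ls=np.array([[-42.5,63.5,-6.5],[39.5,60.5,6.5],[-39.5,60.5,6.5]])/1000
us=np.array([[299,87],[281,196],[293,108]])/3.5+[180,90]-.3
def pose(v,s):
    C,Rpl=plate_from_tool(s,22,-27,2,0); return C+Rpl.apply(np.array(v[:3])/1000),Rpl*Ro.from_rotvec(v[3:])
def f(v,ws=1,wr=50,ww=1):
    C,R=pose(v,s4);C5,R5=pose(v,s5)
    return np.r_[ww*(proj(c4,R.apply(L)+C)-uv).ravel(),1.5*(proj(ct,R5.apply(Lt)+C5)-ut).ravel(),ws*(proj(cs,R.apply(Ls)+C)-us).ravel(),wr*np.array(v[3:])]
if __name__=='__main__':
  for ws,wr,ww in((1,50,1),(0,50,1),(1,50,0)):
    r=least_squares(lambda v:f(v,ws,wr,ww),np.zeros(6),x_scale=[1,1,1,.05,.05,.05]); print(ws,wr,r.x.round(3)); print(' ',r.fun[:10].round(1),r.fun[10:22].round(1))
E
python3 t10.py
```

```text
1 50 [-4.310e-01  5.279e+00 -6.230e-01  4.000e-03  0.000e+00  3.400e-02]
  [ 1.9 -0.4  1.3  0.8 -1.2 -0.3 -1.3 -1.7 -1.1 -1.7] [-1.   1.1 -0.4  0.6 -2.2  0.8  0.7 -0.7  4.2  0.4  1.8  0.4]
0 50 [ 0.283  5.844 -0.508  0.006 -0.     0.034]
  [ 1.8  0.2  1.3  0.8 -1.2 -0.3 -1.3 -1.3 -1.2 -1.2] [-1.3  0.5 -0.7  0.  -2.6  0.3  0.  -0.   0.   0.   0.   0. ]
1 50 [ 4.506e+00  2.924e+00 -5.297e+00 -1.200e-02 -1.000e-03  9.000e-03]
  [ 0. -0.  0. -0.  0. -0.  0. -0.  0. -0.] [ 1.1  0.   0.3 -1.  -0.3  0.7 -0.8 -0.9  1.9  0.1  0.4  0.1]
```

```bash
cat > t11.py <<'E'
from mv import *
import sys
th,lift,dx,n=[float(a) for a in sys.argv[1:5]]
A=dict(e=-27.,yo=-2.5); p,R=Ny(th,20.2,False,lift=lift,dx=dx,**A); print(p.round(4)); scr(p,R,int(n))
E
python3 t11.py 24 20 -0.5 6
```

```text
[ 0.607  -0.1816  0.0975]
n 6 t [-2.6, 5.4, 13.8] 15.0 w [-0.0029, -0.0009, 0.0053] 0.006
 end q [ 0.33  0.34  0.39  2.36  4.29  1.05 -0.67] margin [2.53 0.44 0.83 0.09 0.2  0.85 1.77] end p [ 0.6068 -0.1819  0.0975]
```

play_rows(
  translation=[
    [-2.6, 5.4, 13.8],
    [-2.6, 5.4, 13.8],
    [-2.6, 5.4, 13.8],
    [-2.6, 5.4, 13.8],
    [-2.6, 5.4, 13.8],
    [-2.6, 5.4, 13.8],
    [0, 0, 0],
    [0, 0, 0],
    [0, 0, 0],
    [0, 0, 0],
  ],
  turn=[
    [-0.003, -0.001, 0.005],
    [-0.003, -0.001, 0.005],
    [-0.003, -0.001, 0.005],
    [-0.003, -0.001, 0.005],
    [-0.003, -0.001, 0.005],
    [-0.003, -0.001, 0.005],
    [0, 0, 0],
    [0, 0, 0],
    [0, 0, 0],
    [0, 0, 0],
  ],
  fingers=[-1, -1, -1, -1, -1, -1, -1, -1, -1, -1],
)

```text
time: 12.27
position: [0.6075, -0.1823, 0.099]
tool_rot: [-1.737, -2.158, 0.301]
ft_force: [0.1, 0.2, 0.4]
grip_width: 0.148
```

```bash
cat > look.py <<'E'
from hand import *
import sys
from nest import wire
tag=sys.argv[1]; e,yo,al=[float(a) for a in sys.argv[2:5]]
st(); s=ctrl.get_state()
t=ctrl.get_image('top');sc=ctrl.get_image('scene')
cv2.imwrite('pics/t%s.png'%tag,t);cv2.imwrite('pics/s%s.png'%tag,sc);pickle.dump(s,open('s%s.pkl'%tag,'wb'))
O=[]
for n,im,(u0,v0,u1,v1),k in(('top',t,(340,120,450,205),3.4),('scene',sc,(330,130,450,215),3.4)):
    c=ctrl.camera_info(n); C,Rpl=plate_from_tool(s,al,e,yo); i=im[v0:v1,u0:u1]
    O.append(np.vstack([cv2.resize(i,None,fx=k,fy=k,interpolation=cv2.INTER_CUBIC),pwire(c,i,C,[u0,v0],k,Rpl)]))
h=max(o.shape[0] for o in O); o=np.hstack([cv2.copyMakeBorder(o,0,h-o.shape[0],0,0,cv2.BORDER_CONSTANT) for o in O]); print(o.shape); cv2.imwrite('pics/l%s.png'%tag,o)
E
sed -i 's/^    im=cv2.imread/    im=cv2.imread/' nest.py; python3 look.py 6 -27 -2.5 20.2 | tail -8
```

```text
[-1.3 -0.2]
 [-0.3  0. ]
 [ 1.6  0.1]]
t 12.27 p [ 0.6075 -0.1823  0.099 ] g 0.148 F [0.1 0.2 0.4] q [ 0.327  0.336  0.388  2.358  4.287  1.048 -0.674]
[[-0.185  0.898 -0.4  ]
 [ 0.973  0.225  0.055]
 [ 0.139 -0.379 -0.915]]
(578, 782, 3)
```

View pics/l6.png

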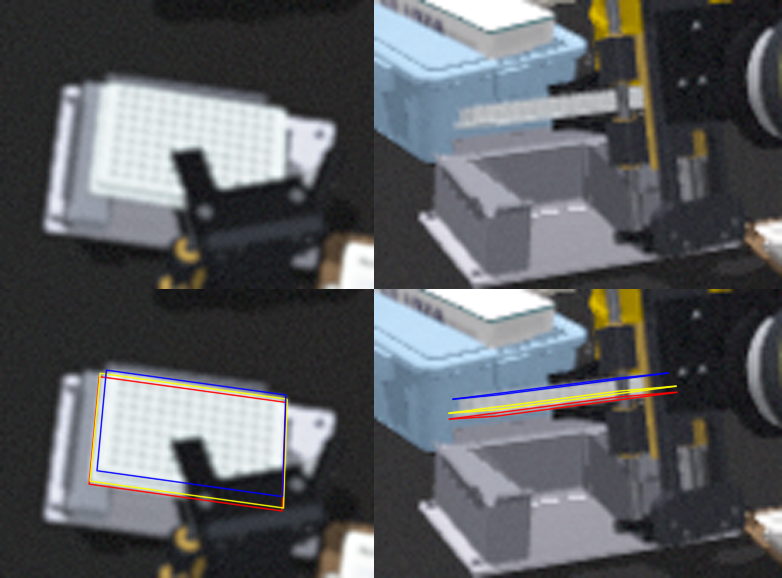

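```bash
cat > body.py <<'E'
from mv import *
def body(p,R):
    for b in(51,110,170):
        for sx in(-37.5,37.5):
            for sz in(-95,95):
                X=p+R.apply(np.array([sx,-19-b,sz])/1000); n=Rn.inv().apply(X-NC)*1000; print((b,sx,sz),'nest',n.round(0),'world',X.round(3))
if __name__=='__main__':
    p,R=Ny(24,20.2,False,lift=2,dx=-.5,e=-27.,yo=-2.5); body(p,R)
    from nest import wire
    t=cv2.imread('pics/t6.png'); ct=ctrl.camera_info('top'); o=wire(ct,t[120:205,340:450],.609,-.186,np.radians(-7.95),[340,120],6); cv2.imwrite('pics/nt.png',o)
E
python3 body.py | tail -12
```

```text
[  0.6094  -0.1856  -0.1387 -50.6787  52.0452  55.6558 -54.2808  64.7439] -7.945353181046335
[[-1.5  0.9]
 [ 0.2  2. ]
 [ 1.8 -1. ]
 [ 1.5 -0.5]
 [ 0.2 -0.9]
 [ 0.  -0.2]
 [-0.2  1.2]
 [-1.7 -0.3]
 [-1.3 -0.2]
 [-0.3  0. ]
 [ 1.6  0.1]]
```

View pics/nt.png

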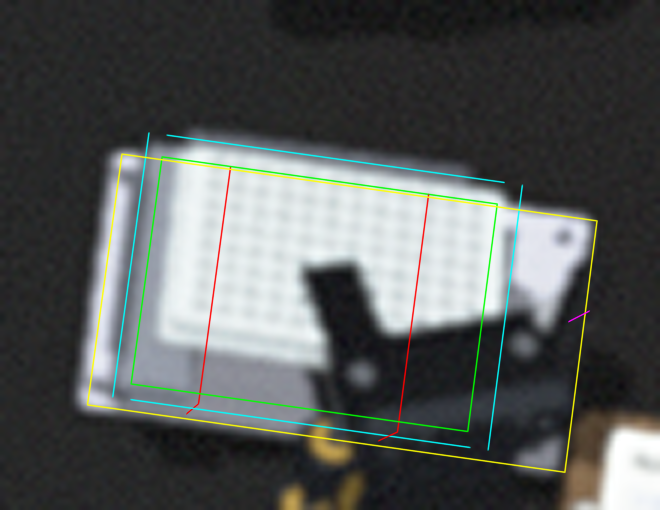

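```bash
sed -i 's/NC=np.array(\[.609,-.186,0\])/NC=np.array([.6095,-.185,0])/' ik.py; python3 body.py | head -12; python3 t11.py 24 2 -0.5 6
```

```text
(51, -37.5, -95) nest [-12. -55. 188.] world [ 0.59  -0.238  0.188]
(51, -37.5, 95) nest [-89. -55.  14.] world [ 0.513 -0.227  0.014]
(51, 37.5, -95) nest [-36.  15. 198.] world [ 0.576 -0.165  0.198]
(51, 37.5, 95) nest [-113.   15.   25.] world [ 0.5   -0.154  0.025]
(110, -37.5, -95) nest [-63. -76. 210.] world [ 0.537 -0.251  0.21 ]
(110, -37.5, 95) nest [-140.  -76.   37.] world [ 0.46  -0.241  0.037]
(110, 37.5, -95) nest [-86.  -5. 221.] world [ 0.523 -0.178  0.221]
(110, 37.5, 95) nest [-164.   -5.   47.] world [ 0.447 -0.168  0.047]
(170, -37.5, -95) nest [-114.  -96.  233.] world [ 0.483 -0.265  0.233]
(170, -37.5, 95) nest [-191.  -96.   60.] world [ 0.407 -0.254  0.06 ]
(170, 37.5, -95) nest [-138.  -26.  244.] world [ 0.469 -0.192  0.244]
(170, 37.5, 95) nest [-215.  -26.   70.] world [ 0.393 -0.181  0.07 ]
[ 0.6075 -0.1806  0.0795]
n 6 t [-0.2, 1.3, 3.0] 3.3 w [0.0005, 0.0003, 0.0003] 0.001
 end q [ 0.33  0.39  0.38  2.36  4.25  1.07 -0.63] margin [2.53 0.64 0.85 0.09 0.42 0.96 2.02] end p [ 0.6074 -0.1807  0.0794]
```

play_rows(
  translation=[
    [0, 1.3, 3.0],
    [0, 1.3, 3.0],
    [0, 1.3, 3.0],
    [0, 1.3, 3.0],
    [0, 1.3, 3.0],
    [0, 1.3, 3.0],
    [0, 0, 0],
    [0, 0, 0],
    [0, 0, 0],
    [0, 0, 0],
  ],
  turn=[
    [0, 0, 0],
    [0, 0, 0],
    [0, 0, 0],
    [0, 0, 0],
    [0, 0, 0],
    [0, 0, 0],
    [0, 0, 0],
    [0, 0, 0],
    [0, 0, 0],
    [0, 0, 0],
  ],
  fingers=[-1, -1, -1, -1, -1, -1, -1, -1, -1, -1],
)

```text
time: 13.2
position: [0.6066, -0.1791, 0.078]
tool_rot: [-1.735, -2.156, 0.302]
ft_force: [0.7, 0.4, -0.7]
grip_width: 0.149
```

```bash
python3 look.py 7 -27 -2.5 20.2 | tail -5
```

```text
t 13.20 p [ 0.6066 -0.1791  0.078 ] g 0.149 F [ 0.7  0.4 -0.7] q [ 0.331  0.391  0.377  2.36   4.245  1.077 -0.623]
[[-0.185  0.897 -0.402]
 [ 0.973  0.225  0.055]
 [ 0.14  -0.381 -0.914]]
(578, 782, 3)
```

View pics/l7.png

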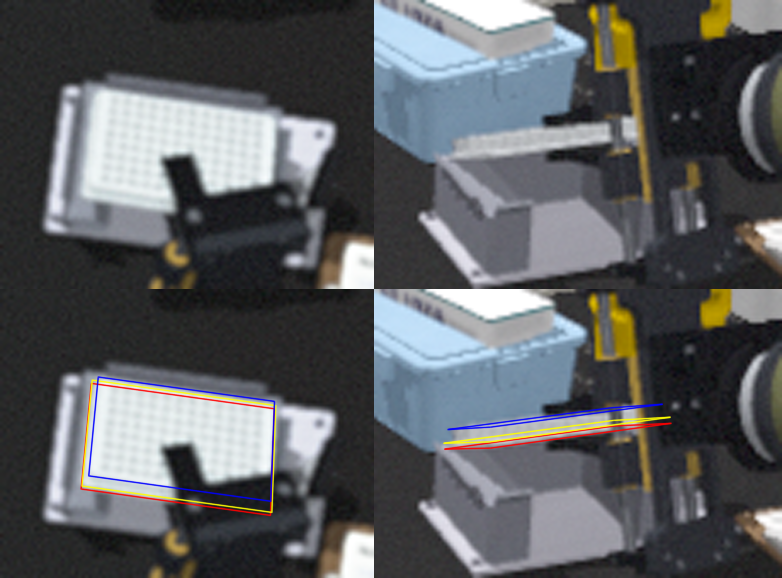

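play_rows(
  translation=[
    [-1, 0.6, 1.4],
    [-0.9, 0.5, 1.3],
    [0, 0, 0],
    [0, 0, 0],
    [0, 0, 0],
    [0, 0, 0],
    [0, 0, 0],
    [0, 0, 0],
    [0, 0, 0],
    [0, 0, 0],
  ],
  turn=[
    [0, 0, 0],
    [0, 0, 0],
    [0, 0, 0],
    [0, 0, 0],
    [0, 0, 0],
    [0, 0, 0],
    [0, 0, 0],
    [0, 0, 0],
    [0, 0, 0],
    [0, 0, 0],
  ],
  fingers=[-1, -1, -1, -1, -1, -1, -0.68, -0.65, -0.6, -0.55],
)

```text
time: 14.13
position: [0.6066, -0.1808, 0.0742]
tool_rot: [-1.735, -2.155, 0.303]
ft_force: [-0.3, 0.4, 0.3]
grip_width: 0.209
```

play_rows(
  translation=[
    [0, 0, 0],
    [0, 0, 0],
    [0, 0, 0],
    [0, 0, 0],
    [0, 0, 0],
    [0, 0, 0],
    [0, 0, 0],
    [0, 0, 0],
    [0, 0, 0],
    [0, 0, 0],
  ],
  turn=[
    [0, 0, 0],
    [0, 0, 0],
    [0, 0, 0],
    [0, 0, 0],
    [0, 0, 0],
    [0, 0, 0],
    [0, 0, 0],
    [0, 0, 0],
    [0, 0, 0],
    [0, 0, 0],
  ],
  fingers=[-0.5, -0.45, -0.4, -0.35, -0.3, -0.25, -0.2, -0.15, -0.1, -0.05],
)

```text
time: 14.97
position: [0.6069, -0.1805, 0.0749]
tool_rot: [-1.735, -2.156, 0.302]
ft_force: [0.1, -0.6, -0.1]
grip_width: 0.453
```

```bash
python3 look.py 8 -27 -2.5 20.2 | tail -5
```

```text
t 14.97 p [ 0.6069 -0.1805  0.0749] g 0.453 F [ 0.1 -0.6 -0.1] q [ 0.334  0.402  0.377  2.357  4.241  1.084 -0.618]
[[-0.185  0.897 -0.402]
 [ 0.973  0.225  0.056]
 [ 0.14  -0.381 -0.914]]
(578, 782, 3)
```

View pics/l8.png

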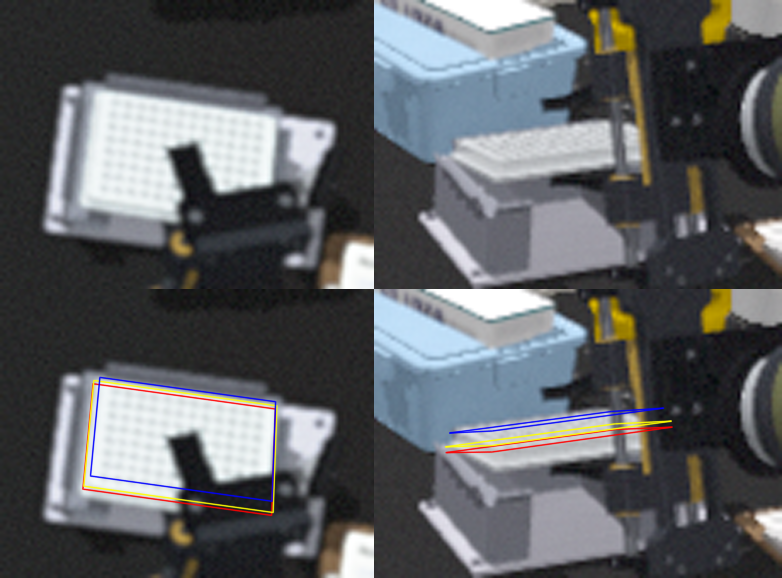

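Plate is riding down on the lower finger, staying aligned. Continue opening.

play_rows(
  translation=[
    [0, 0, 0],
    [0, 0, 0],
    [0, 0, 0],
    [0, 0, 0],
    [0, 0, 0],
    [0, 0, 0],
    [0, 0, 0],
    [0, 0, 0],
    [0, 0, 0],
    [0, 0, 0],
  ],
  turn=[
    [0, 0, 0],
    [0, 0, 0],
    [0, 0, 0],
    [0, 0, 0],
    [0, 0, 0],
    [0, 0, 0],
    [0, 0, 0],
    [0, 0, 0],
    [0, 0, 0],
    [0, 0, 0],
  ],
  fingers=[0.05, 0.15, 0.25, 0.35, 0.45, 0.55, 0.65, 0.75, 0.85, 1],
)

```text
time: 15.9
position: [0.6069, -0.1806, 0.075]
tool_rot: [-1.735, -2.156, 0.302]
ft_force: [1.0, -0.2, -0.1]
grip_width: 0.925
```

play_rows(
  translation=[
    [0, 0, 0],
    [0, 0, 0],
    [0, 0, 0],
    [0, 0, 0],
    [0, 0, 0],
    [0, 0, 0],
    [0, 0, 0],
    [0, 0, 0],
    [0, 0, 0],
    [0, 0, 0],
  ],
  turn=[
    [0, 0, 0],
    [0, 0, 0],
    [0, 0, 0],
    [0, 0, 0],
    [0, 0, 0],
    [0, 0, 0],
    [0, 0, 0],
    [0, 0, 0],
    [0, 0, 0],
    [0, 0, 0],
  ],
  fingers=[1, 1, 1, 1, 1, 1, 1, 1, 1, 1],
)

```text
time: 16.73
position: [0.6069, -0.1806, 0.075]
tool_rot: [-1.735, -2.156, 0.302]
ft_force: [0.3, 0.4, -0.4]
grip_width: 1.002
```

```bash
python3 look.py 9 -27 -2.5 20.2 | tail -5
```

```text
t 16.73 p [ 0.6069 -0.1806  0.075 ] g 1.002 F [ 0.3  0.4 -0.4] q [ 0.334  0.402  0.377  2.357  4.241  1.084 -0.618]
[[-0.185  0.897 -0.402]
 [ 0.973  0.225  0.056]
 [ 0.14  -0.381 -0.914]]
(578, 782, 3)
```

View pics/l9.png

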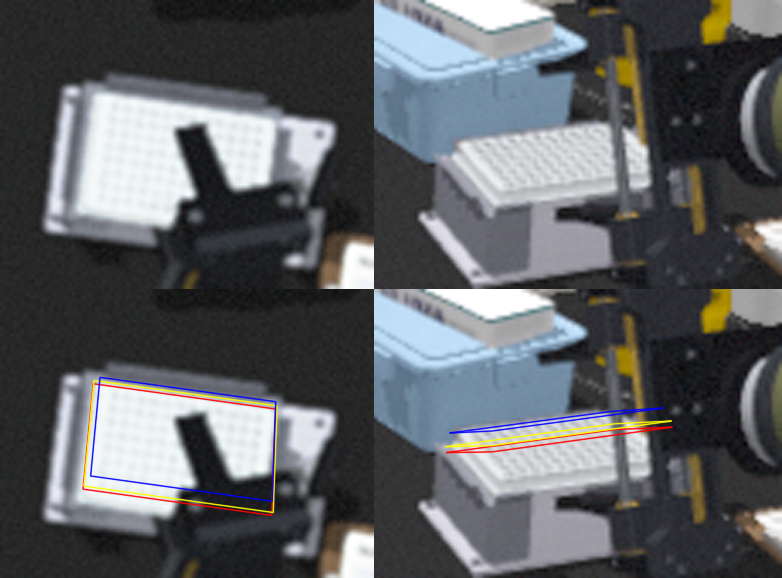

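Run:
```python
from mv import *
s=ctrl.get_state(); p=np.array(s['position']);R=Ro.from_rotvec(s['tool_rot'])
for d in((-.05,-.012),(-.05,-.02),(-.04,-.01),(-.055,-.025)):
    print(d); scr(p+np.array([*d,-.001]),R,6)
```

```text
(-0.05, -0.012)
n 6 t [-0.4, -7.9, 3.4] 8.6 w [0.0, 0.0, 0.0] 0.0
 end q [ 0.4   0.38  0.43  2.41  4.33  1.15 -0.6 ] margin [2.46 0.68 0.81 0.04 0.37 0.9  2.08] end p [ 0.5566 -0.1924  0.074 ]
(-0.05, -0.02)
n 6 t [-1.7, -8.2, 3.3] 9.0 w [0.0, 0.0, 0.0] 0.0
 end q [ 0.41  0.39  0.44  2.4   4.35  1.16 -0.6 ] margin [2.45 0.69 0.8  0.05 0.35 0.89 2.07] end p [ 0.5567 -0.2004  0.0741]
(-0.04, -0.01)
n 6 t [-0.4, -6.3, 2.7] 6.9 w [0.0, 0.0, 0.0] 0.0
 end q [ 0.38  0.38  0.42  2.4   4.31  1.14 -0.6 ] margin [2.48 0.68 0.82 0.05 0.39 0.91 2.07] end p [ 0.5669 -0.1905  0.0742]
(-0.055, -0.025)
n 6 t [-2.4, -9.1, 3.6] 10.1 w [0.0, 0.0, 0.0] 0.0
 end q [ 0.42  0.39  0.44  2.4   4.36  1.17 -0.6 ] margin [2.44 0.69 0.8  0.05 0.34 0.88 2.07] end p [ 0.5519 -0.2056  0.074 ]
```

play_rows(
  translation=[
    [-0.4, -7.9, 3.4],
    [-0.4, -7.9, 3.4],
    [-0.4, -7.9, 3.4],
    [-0.4, -7.9, 3.4],
    [-0.4, -7.9, 3.4],
    [-0.4, -7.9, 3.4],
    [0, 0, 0],
    [0, 0, 0],
    [0, 0, 0],
    [0, 0, 0],
  ],
  turn=[
    [0, 0, 0],
    [0, 0, 0],
    [0, 0, 0],
    [0, 0, 0],
    [0, 0, 0],
    [0, 0, 0],
    [0, 0, 0],
    [0, 0, 0],
    [0, 0, 0],
    [0, 0, 0],
  ],
  fingers=[1, 1, 1, 1, 1, 1, 1, 1, 1, 1],
)

```text
time: 17.67
position: [0.557, -0.1922, 0.0742]
tool_rot: [-1.735, -2.157, 0.302]
ft_force: [0.3, 0.8, 0.8]
grip_width: 1.003
```

```bash
python3 look.py 10 -27 -2.5 20.2 | tail -5
```

```text
t 17.67 p [ 0.557  -0.1922  0.0742] g 1.003 F [0.3 0.8 0.8] q [ 0.401  0.379  0.424  2.414  4.333  1.15  -0.595]
[[-0.185  0.897 -0.401]
 [ 0.973  0.226  0.055]
 [ 0.14  -0.38  -0.914]]
(578, 782, 3)
```

View pics/l10.png

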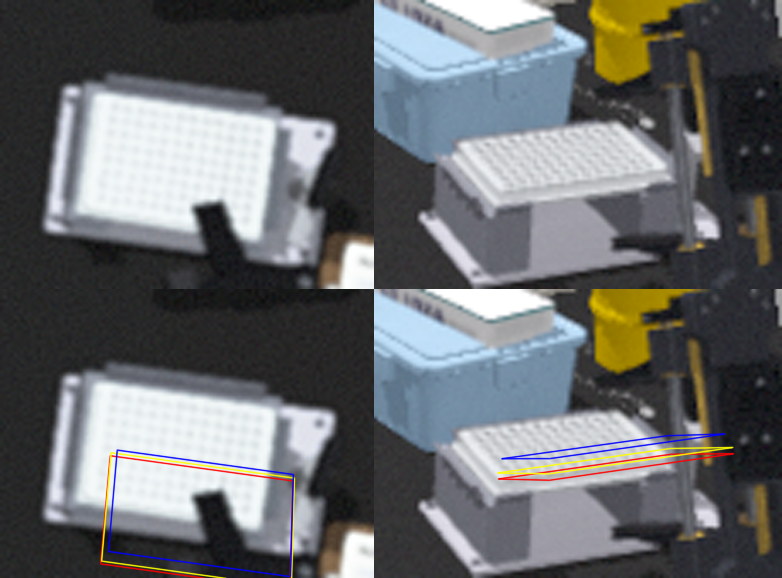

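```bash
cat > t12.py <<'E'
from mv import *
s=ctrl.get_state(); q0=np.array(s['joint_positions'])
CL=NC+Rn.apply([0,-.095,0]); print('clamp',CL)
def Tdown(az): # jaw z azimuth (deg)
    a=np.radians(az); y=np.array([0,0,-1.]); z=np.array([np.cos(a),np.sin(a),0]); return Ro.from_matrix(np.c_[np.cross(y,z),y,z])
if __name__=='__main__':
    for az in(82,66,-10,-15):
        o=ik(CL+[0,0,.08],Tdown(az),60); o=o[np.argsort(o[:,2])]; print(az,len(o)); print(o[::max(1,len(o)//6)].round(2))
E
python3 t12.py
```

```text
clamp [ 0.59636066 -0.27908697  0.        ]
82 30
[[ 1.26  0.91 -1.36  1.56  0.89  1.41  1.27]
 [ 1.08  0.63 -0.94  1.56  0.53  1.22  1.47]
 [ 0.76  0.48 -0.47  1.58  0.23  1.14  1.67]
 [ 0.55  0.44 -0.2   1.58  0.1   1.12  1.76]
 [ 0.18  0.44  0.27  1.6  -0.13  1.12  1.92]
 [ 0.02  0.47  0.49  1.61 -0.24  1.13  2.  ]]
66 28
[[ 1.26  0.91 -1.36  1.56  0.89  1.41  0.99]
 [ 1.18  0.73 -1.13  1.56  0.68  1.29  1.1 ]
 [ 1.05  0.61 -0.9   1.56  0.5   1.21  1.21]
 [ 0.75  0.48 -0.46  1.58  0.23  1.14  1.39]
 [ 0.35  0.43  0.06  1.59 -0.03  1.12  1.57]
 [ 0.14  0.45  0.34  1.6  -0.16  1.12  1.66]
 [-0.13  0.51  0.69  1.61 -0.35  1.15  1.8 ]]
-10 31
[[ 1.26  0.91 -1.36  1.56  0.89  1.41 -0.34]
 [ 1.02  0.59 -0.85  1.57  0.46  1.2  -0.09]
 [ 0.69  0.47 -0.38  1.58  0.18  1.13  0.09]
 [ 0.55  0.44 -0.2   1.58  0.09  1.12  0.16]
 [ 0.26  0.44  0.18  1.6  -0.08  1.12  0.28]
 [-0.14  0.52  0.71  1.61 -0.36  1.15  0.49]
 [-0.4   0.73  1.16  1.62 -0.7   1.27  0.72]]
-15 27
[[ 1.22  0.8  -1.23  1.56  0.77  1.34 -0.36]
 [ 1.06  0.62 -0.92  1.56  0.51  1.22 -0.21]
 [ 0.81  0.49 -0.54  1.57  0.27  1.15 -0.05]
 [ 0.48  0.44 -0.1   1.59  0.05  1.12  0.1 ]
 [ 0.3   0.44  0.13  1.59 -0.06  1.12  0.18]
 [ 0.09  0.46  0.4   1.6  -0.19  1.12  0.27]
 [-0.25  0.58  0.88  1.62 -0.48  1.18  0.48]]
```

```bash
cat > t13.py <<'E'
from t12 import *
p0=np.array(s['position']);R0=Ro.from_rotvec(s['tool_rot'])
def const(p,R,pb,Rb,n,q,QQ,show=True):
    w=((R.inv()*Rb).as_rotvec()/n).round(4); S=sum((Ro.from_rotvec(w*i).as_matrix() for i in range(n)),np.zeros((3,3)))
    t=(np.linalg.solve(S,R.inv().apply(pb-p))*1000).round(1)
    print('n',n,'t',t.tolist(),np.linalg.norm(t).round(1),'w',w.tolist(),np.linalg.norm(w).round(3))
    for i in range(n):
        p=p+R.apply(t/1000); R=R*Ro.from_rotvec(w); q=track(q,p,R); QQ.append(q)
        if show and(i%3==0 or i==n-1):
            y=R.apply([0,1,0]);z=R.apply([0,0,1]);print('   tcp',p.round(3),'dir',y.round(2),'wr',(p-y*.3687).round(2),'lowfinger',(p-abs(z[2])*np.array([0,0,.058])).round(2)[2],'q3',q.round(2))
    return p,R,q
if __name__=='__main__':
    QQ=[];q=q0
    p,R,q=const(p0,R0,p0+[0.0,0.0,.09],R0,6,q,QQ)
    qa=q; pt,Rt=CL+[0,0,.26],Tdown(75); o=ik(pt,Rt,60); o=o[np.abs(o[:,4])<1]; qn=o[np.argmin(np.abs(o[:,2]-.2))]; print('target',qn.round(2))
    def interp(u):
        x=qa+(qn-qa)*u; a,b,c=qa[5],.45,qn[5]; x[5]=a*(1-u)*(1-2*u)+4*b*u*(1-u)+c*u*(2*u-1); return x
    off=[[0,0,.06],[-.04,0,.08],[-.04,0,.08],[-.04,0,.03],[0,0,0]]
    for u,d in zip(np.linspace(0,1,6)[1:],off):
        pp,M=fkg(interp(u),LK); p,R,q=const(p,R,pp+np.array(d),Ro.from_matrix(M),10,q,QQ)
    QQ=np.array(QQ);print(np.minimum(QQ-lo,hi-QQ).min(0).round(2),np.abs(np.diff(QQ,axis=0)).max(0).round(2)*12)
E
python3 t13.py
```

```text
clamp [ 0.59636066 -0.27908697  0.        ]
n 6 t [2.1, -5.7, -13.7] 15.0 w [0.0, 0.0, 0.0] 0.0
   tcp [ 0.557 -0.192  0.089] dir [ 0.9   0.23 -0.38] wr [ 0.23 -0.28  0.23] lowfinger 0.04 q3 [ 0.39  0.33  0.43  2.42  4.36  1.13 -0.63]
   tcp [ 0.557 -0.192  0.134] dir [ 0.9   0.23 -0.38] wr [ 0.23 -0.28  0.27] lowfinger 0.08 q3 [ 0.38  0.19  0.45  2.42  4.46  1.05 -0.76]
   tcp [ 0.557 -0.192  0.164] dir [ 0.9   0.23 -0.38] wr [ 0.23 -0.28  0.3 ] lowfinger 0.11 q3 [ 0.37  0.1   0.46  2.41  4.53  1.   -0.85]
target [ 0.25  0.32  0.2   1.38 -0.06  1.44  1.75]
n 10 t [-27.9, 3.6, -20.3] 34.7 w [-0.018, 0.0018, 0.0697] 0.072
   tcp [ 0.574 -0.22   0.177] dir [ 0.91  0.16 -0.37] wr [ 0.24 -0.28  0.31] lowfinger 0.12 q3 [ 0.35  0.09  0.45  2.39  4.47  0.94 -0.85]
   tcp [ 0.611 -0.306  0.222] dir [ 0.94 -0.05 -0.34] wr [ 0.26 -0.29  0.35] lowfinger 0.17 q3 [ 0.33  0.06  0.44  2.32  4.28  0.76 -0.8 ]
   tcp [ 0.628 -0.394  0.274] dir [ 0.92 -0.26 -0.29] wr [ 0.29 -0.3   0.38] lowfinger 0.22 q3 [ 0.31  0.04  0.44  2.24  4.04  0.59 -0.67]
   tcp [ 0.626 -0.48   0.333] dir [ 0.86 -0.46 -0.23] 
[... 1839 characters left out ...]
13 0.2  0.43 1.64 0.8  0.85 1.31]
n 10 t [-6.4, -5.9, 33.2] 34.3 w [0.0799, -0.0122, 0.0419] 0.091
   tcp [ 0.553 -0.568  0.336] dir [ 0.12 -0.72 -0.69] wr [ 0.51 -0.3   0.59] lowfinger 0.3 q3 [0.14 0.21 0.41 1.62 0.69 0.89 1.39]
   tcp [ 0.573 -0.48   0.286] dir [ 0.09 -0.51 -0.86] wr [ 0.54 -0.29  0.6 ] lowfinger 0.26 q3 [0.18 0.24 0.33 1.55 0.39 1.05 1.58]
   tcp [ 0.587 -0.382  0.26 ] dir [ 0.05 -0.26 -0.96] wr [ 0.57 -0.29  0.62] lowfinger 0.25 q3 [0.21 0.28 0.27 1.47 0.15 1.24 1.7 ]
   tcp [ 0.596 -0.279  0.26 ] dir [-0. -0. -1.] wr [ 0.6  -0.28  0.63] lowfinger 0.26 q3 [ 0.23  0.33  0.22  1.38 -0.07  1.44  1.76]
[2.47 0.32 0.73 0.03 0.17 0.2  0.93] [0.12 0.6  0.36 0.36 1.68 0.84 1.32]
```

```bash
cat > t14.py <<'E'
from t13 import *
_,s4=pickle.load(open('w4.pkl','rb')); 
p=np.array(s4['position']);R=Ro.from_rotvec(s4['tool_rot']); KF=[(p,R)]
for t,w in(([15.2,7.3,23.8],[.068,-.0523,0]),([6.2,6.7,-10.1],[.0174,-.0872,-.0027]),([-14.1,-1.3,-9],[.0079,-.0863,.0007]),([-3.9,-9,17.5],[.0291,-.0648,-.0285])):
    for i in range(10): p=p+R.apply(np.array(t)/1000);R=R*Ro.from_rotvec(w)
    KF.append((p,R))
QQ=[];q=q0
p,R,q=const(p0,R0,p0+[0.0,0.0,.08],R0,5,q,QQ,False)
p,R,q=const(p,R,KF[4][0]+[0,0,.0],KF[4][1],5,q,QQ)
for k in(3,2,1): p,R,q=const(p,R,*KF[k],10,q,QQ)
pt,Rt=CL+[0,0,.26],Tdown(75)
pm=np.array([.60,-.12,.33]); 
y0=R.apply([0,1,0]); 
# intermediate: tool down-ish
from scipy.spatial.transform import Slerp
Rm=Slerp([0,1],Ro.concatenate([R,Rt]))(.5)
p,R,q=const(p,R,pm,Rm,12,q,QQ)
p,R,q=const(p,R,pt,Rt,12,q,QQ)
QQ=np.array(QQ);print(np.minimum(QQ-lo,hi-QQ).min(0).round(2),np.abs(np.diff(QQ,axis=0)).max(0).round(2)*12)
E
python3 t14.py
```

```text
clamp [ 0.59636066 -0.27908697  0.        ]
n 5 t [2.2, -6.1, -14.6] 16.0 w [0.0, 0.0, 0.0] 0.0
n 5 t [1.6, 7.3, -10.2] 12.6 w [0.0035, 0.0015, -0.0059] 0.007
   tcp [ 0.567 -0.19   0.161] dir [ 0.89  0.23 -0.38] wr [ 0.24 -0.28  0.3 ] lowfinger 0.11 q3 [ 0.36  0.12  0.45  2.39  4.51  0.99 -0.85]
   tcp [ 0.598 -0.182  0.181] dir [ 0.89  0.25 -0.39] wr [ 0.27 -0.27  0.32] lowfinger 0.13 q3 [ 0.32  0.11  0.42  2.34  4.53  0.94 -0.95]
   tcp [ 0.609 -0.179  0.188] dir [ 0.88  0.26 -0.39] wr [ 0.28 -0.27  0.33] lowfinger 0.14 q3 [ 0.31  0.11  0.41  2.32  4.54  0.93 -0.98]
n 10 t [2.5, 8.6, -18.0] 20.1 w [-0.0291, 0.0648, 0.0285] 0.077
   tcp [ 0.623 -0.175  0.201] dir [ 0.9   0.23 -0.37] wr [ 0.29 -0.26  0.34] lowfinger 0.15 q3 [ 0.28  0.08  0.39  2.32  4.47  0.88 -1.02]
   tcp [ 0.667 -0.174  0.242] dir [ 0.94  0.12 -0.32] wr [ 0.32 -0.22  0.36] lowfinger 0.19 q3 [ 0.21  0.03  0.33  2.31  4.25  0.72 -1.13]
   tcp [ 0.708 -0.186  0.284] dir [ 0.96  0.01 -0.28] wr [ 0.35 -0.19  0.39] lowfinger 0.24 q3 [ 0.15  0.01  0.28  2.26  4.01  0.57 -1.19]
   tcp [ 0.746 -0.211  0.324] dir [ 0.96 -0
[... 2197 characters left out ...]
9 -0.12  0.63] lowfinger 0.31 q3 [-0.46 -0.29  0.56  1.95  0.16  0.85  1.02]
   tcp [ 0.598 -0.172  0.305] dir [ 0.42 -0.01 -0.91] wr [ 0.44 -0.17  0.64] lowfinger 0.29 q3 [-0.51 -0.14  0.75  1.81 -0.    1.01  1.31]
   tcp [ 0.596 -0.212  0.288] dir [ 0.27  0.01 -0.96] wr [ 0.5  -0.21  0.64] lowfinger 0.28 q3 [-0.48  0.08  0.89  1.67 -0.18  1.18  1.6 ]
   tcp [ 0.596 -0.252  0.271] dir [ 0.11  0.01 -0.99] wr [ 0.56 -0.25  0.64] lowfinger 0.27 q3 [-0.34  0.3   0.91  1.51 -0.3   1.36  1.83]
   tcp [ 0.596 -0.279  0.26 ] dir [ 0.  0. -1.] wr [ 0.6  -0.28  0.63] lowfinger 0.26 q3 [-0.24  0.42  0.89  1.4  -0.33  1.47  1.94]
[2.35 0.   0.33 0.03 0.16 0.21 0.75] [0.6  0.96 1.08 0.72 2.04 0.84 2.64]
```

play_rows(
  translation=[
    [2.2, -6.1, -14.6],
    [2.2, -6.1, -14.6],
    [2.2, -6.1, -14.6],
    [2.2, -6.1, -14.6],
    [2.2, -6.1, -14.6],
    [1.6, 7.3, -10.2],
    [1.6, 7.3, -10.2],
    [1.6, 7.3, -10.2],
    [1.6, 7.3, -10.2],
    [1.6, 7.3, -10.2],
  ],
  turn=[
    [0, 0, 0],
    [0, 0, 0],
    [0, 0, 0],
    [0, 0, 0],
    [0, 0, 0],
    [0.0035, 0.0015, -0.0059],
    [0.0035, 0.0015, -0.0059],
    [0.0035, 0.0015, -0.0059],
    [0.0035, 0.0015, -0.0059],
    [0.0035, 0.0015, -0.0059],
  ],
  fingers=[1, 1, 1, 1, 1, 1, 1, 1, 1, 1],
)

```text
time: 18.6
position: [0.609, -0.1785, 0.188]
tool_rot: [-1.69, -2.166, 0.305]
ft_force: [0.4, -0.7, -0.7]
grip_width: 1.0
```

play_rows(
  translation=[
    [2.5, 8.6, -18],
    [2.5, 8.6, -18],
    [2.5, 8.6, -18],
    [2.5, 8.6, -18],
    [2.5, 8.6, -18],
    [2.5, 8.6, -18],
    [2.5, 8.6, -18],
    [2.5, 8.6, -18],
    [2.5, 8.6, -18],
    [2.5, 8.6, -18],
  ],
  turn=[
    [-0.0291, 0.0648, 0.0285],
    [-0.0291, 0.0648, 0.0285],
    [-0.0291, 0.0648, 0.0285],
    [-0.0291, 0.0648, 0.0285],
    [-0.0291, 0.0648, 0.0285],
    [-0.0291, 0.0648, 0.0285],
    [-0.0291, 0.0648, 0.0285],
    [-0.0291, 0.0648, 0.0285],
    [-0.0291, 0.0648, 0.0285],
    [-0.0291, 0.0648, 0.0285],
  ],
  fingers=[0.5, 0.5, 0.5, 0.5, 0.5, 0.5, 0.5, 0.5, 0.5, 0.5],
)

```text
time: 19.43
position: [0.7459, -0.2103, 0.3246]
tool_rot: [-1.907, -1.541, -0.457]
ft_force: [-0.5, -1.2, -0.1]
grip_width: 0.752
```

play_rows(
  translation=[
    [14.8, 1.3, 7.7],
    [14.8, 1.3, 7.7],
    [14.8, 1.3, 7.7],
    [14.8, 1.3, 7.7],
    [14.8, 1.3, 7.7],
    [14.8, 1.3, 7.7],
    [14.8, 1.3, 7.7],
    [14.8, 1.3, 7.7],
    [14.8, 1.3, 7.7],
    [14.8, 1.3, 7.7],
  ],
  turn=[
    [-0.0079, 0.0863, -0.0007],
    [-0.0079, 0.0863, -0.0007],
    [-0.0079, 0.0863, -0.0007],
    [-0.0079, 0.0863, -0.0007],
    [-0.0079, 0.0863, -0.0007],
    [-0.0079, 0.0863, -0.0007],
    [-0.0079, 0.0863, -0.0007],
    [-0.0079, 0.0863, -0.0007],
    [-0.0079, 0.0863, -0.0007],
    [-0.0079, 0.0863, -0.0007],
  ],
  fingers=[0.5, 0.5, 0.5, 0.5, 0.5, 0.5, 0.5, 0.5, 0.5, 0.5],
)

```text
time: 20.27
position: [0.7975, -0.0822, 0.4099]
tool_rot: [-1.435, -0.951, -1.167]
ft_force: [-0.6, 0.2, -0.3]
grip_width: 0.747
```

play_rows(
  translation=[
    [-5.3, -6.5, 10.7],
    [-5.3, -6.5, 10.7],
    [-5.3, -6.5, 10.7],
    [-5.3, -6.5, 10.7],
    [-5.3, -6.5, 10.7],
    [-5.3, -6.5, 10.7],
    [-5.3, -6.5, 10.7],
    [-5.3, -6.5, 10.7],
    [-5.3, -6.5, 10.7],
    [-5.3, -6.5, 10.7],
  ],
  turn=[
    [-0.0174, 0.0872, 0.0027],
    [-0.0174, 0.0872, 0.0027],
    [-0.0174, 0.0872, 0.0027],
    [-0.0174, 0.0872, 0.0027],
    [-0.0174, 0.0872, 0.0027],
    [-0.0174, 0.0872, 0.0027],
    [-0.0174, 0.0872, 0.0027],
    [-0.0174, 0.0872, 0.0027],
    [-0.0174, 0.0872, 0.0027],
    [-0.0174, 0.0872, 0.0027],
  ],
  fingers=[0.5, 0.5, 0.5, 0.5, 0.5, 0.5, 0.5, 0.5, 0.5, 0.5],
)

```text
time: 21.1
position: [0.7631, 0.0451, 0.4131]
tool_rot: [-0.891, -0.219, -1.672]
ft_force: [0.4, 0.3, 0.6]
grip_width: 0.751
```

```bash
cat > t15.py <<'E'
from t13 import *
from scipy.spatial.transform import Slerp
st()
t=ctrl.get_image('top');cv2.imwrite('pics/t11.png',t);cv2.imwrite('pics/t11c.png',crop(t,340,120,460,215,6))
pt,Rt=CL+[0,0,.24],Tdown(75)
for pm,f in(([.72,-.12,.34],.5),([.70,-.10,.30],.5),([.74,-.10,.33],.4)):
    QQ=[];p,R,q=p0,R0,q0
    Rm=Slerp([0,1],Ro.concatenate([R0,Rt]))(f)
    p,R,q=const(p,R,np.array(pm),Rm,10,q,QQ)
    p,R,q=const(p,R,pt,Rt,20,q,QQ)
    QQ=np.array(QQ);print('MARGIN',pm,np.minimum(QQ-lo,hi-QQ).min(0).round(2),np.abs(np.diff(QQ,axis=0)).max(0).round(2)*12)
E
python3 t15.py
```

```text
clamp [ 0.59636066 -0.27908697  0.        ]
t 21.10 p [0.7631 0.0451 0.4131] g 0.751 F [0.4 0.3 0.6] q [-0.218 -0.029 -0.191  1.981  1.528  0.698 -1.04 ]
[[-0.039  0.899  0.436]
 [-0.756 -0.312  0.575]
 [ 0.653 -0.307  0.692]]
n 10 t [5.9, 3.3, -17.3] 18.6 w [-0.0235, -0.0382, 0.0604] 0.075
   tcp [0.758 0.03  0.404] dir [ 0.89 -0.28 -0.36] wr [0.43 0.13 0.54] lowfinger 0.37 q3 [-0.19 -0.06 -0.16  1.99  1.42  0.61 -0.88]
   tcp [ 0.744 -0.018  0.379] dir [ 0.83 -0.19 -0.52] wr [0.44 0.05 0.57] lowfinger 0.35 q3 [-0.16 -0.11 -0.02  1.96  0.86  0.46 -0.16]
   tcp [ 0.731 -0.068  0.358] dir [ 0.73 -0.11 -0.67] wr [ 0.46 -0.03  0.61] lowfinger 0.33 q3 [-0.22 -0.1   0.2   1.88  0.27  0.55  0.6 ]
   tcp [ 0.72 -0.12  0.34] dir [ 0.6  -0.05 -0.8 ] wr [ 0.5  -0.1   0.64] lowfinger 0.32 q3 [-0.2  -0.01  0.35  1.74 -0.05  0.77  1.08]
n 20 t [-3.3, 2.6, -10.6] 11.4 w [-0.0117, -0.0191, 0.0302] 0.038
   tcp [ 0.714 -0.126  0.333] dir [ 0.57 -0.05 -0.82] wr [ 0.5  -0.11  0.63] lowfinger 0.32 q3 [-0.19  0.01  0.36  1.73 -0.07  0.8   1.13]
   tcp [ 0.696 -0.147  0.313] dir [ 0.49 -0.02 -0.87] wr [ 
[... 4061 characters left out ...]
.26 q3 [-0.06  0.11  0.37  1.67 -0.18  1.    1.44]
   tcp [ 0.644 -0.207  0.257] dir [ 0.27  0.01 -0.96] wr [ 0.55 -0.21  0.61] lowfinger 0.25 q3 [-0.02  0.17  0.39  1.6  -0.18  1.13  1.56]
   tcp [ 0.623 -0.237  0.248] dir [ 0.15  0.01 -0.99] wr [ 0.57 -0.24  0.61] lowfinger 0.24 q3 [ 0.02  0.24  0.4   1.53 -0.17  1.25  1.67]
   tcp [ 0.603 -0.267  0.242] dir [ 0.04  0.   -1.  ] wr [ 0.59 -0.27  0.61] lowfinger 0.24 q3 [ 0.06  0.32  0.42  1.45 -0.15  1.37  1.77]
   tcp [ 0.596 -0.278  0.241] dir [ 0. -0. -1.] wr [ 0.6  -0.28  0.61] lowfinger 0.24 q3 [ 0.08  0.34  0.42  1.42 -0.14  1.41  1.8 ]
MARGIN [0.74, -0.1, 0.33] [2.67 0.21 0.82 0.46 1.38 0.33 0.89] [0.24 0.36 0.72 0.36 2.28 0.84 2.88]
```

View pics/t11c.png

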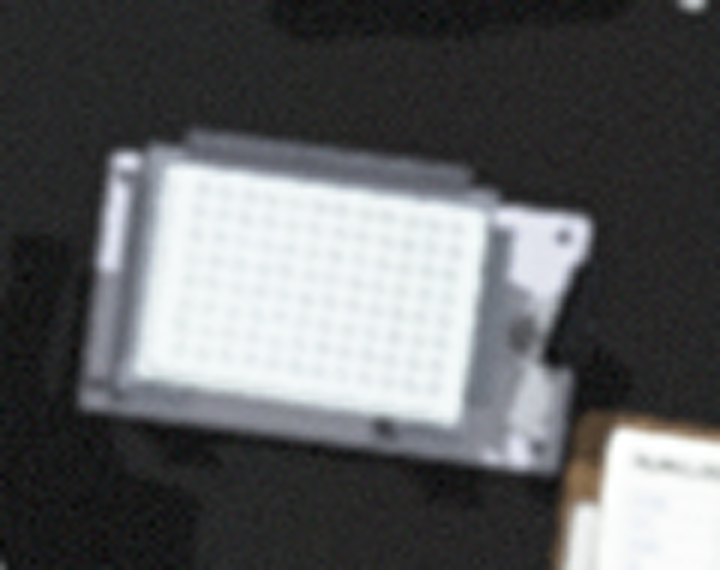

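```bash
cat > t16.py <<'E'
from t13 import *
from scipy.spatial.transform import Slerp
pt,Rt=CL+[.08,-.02,.2],Tdown(75)
QQ=[];p,R,q=p0,R0,q0
Rm=Slerp([0,1],Ro.concatenate([R0,Rt]))(.4)
p,R,q=const(p,R,np.array([.74,-.10,.33]),Rm,10,q,QQ,False)
p,R,q=const(p,R,pt,Rt,18,q,QQ)
QQ=np.array(QQ);print('MARGIN',np.minimum(QQ-lo,hi-QQ).min(0).round(2),np.abs(np.diff(QQ,axis=0)).max(0).round(2)*12)
E
python3 t16.py
```

```text
clamp [ 0.59636066 -0.27908697  0.        ]
n 10 t [4.9, 5.2, -16.0] 17.5 w [-0.0191, -0.0305, 0.0483] 0.06
n 18 t [-0.2, 5.2, -12.7] 13.7 w [-0.0159, -0.0254, 0.0402] 0.05
   tcp [ 0.737 -0.11   0.321] dir [ 0.66 -0.07 -0.75] wr [ 0.49 -0.08  0.6 ] lowfinger 0.3 q3 [-0.17 -0.01  0.29  1.82 -0.    0.6   0.97]
   tcp [ 0.727 -0.141  0.295] dir [ 0.57 -0.04 -0.82] wr [ 0.52 -0.13  0.6 ] lowfinger 0.28 q3 [-0.13  0.07  0.33  1.74 -0.14  0.75  1.22]
   tcp [ 0.716 -0.173  0.271] dir [ 0.46 -0.01 -0.89] wr [ 0.55 -0.17  0.6 ] lowfinger 0.26 q3 [-0.07  0.15  0.36  1.65 -0.21  0.9   1.39]
   tcp [ 0.705 -0.206  0.249] dir [ 0.34  0.   -0.94] wr [ 0.58 -0.21  0.6 ] lowfinger 0.24 q3 [-0.01  0.25  0.37  1.55 -0.24  1.04  1.53]
   tcp [ 0.694 -0.24   0.229] dir [ 0.21  0.01 -0.98] wr [ 0.61 -0.24  0.59] lowfinger 0.22 q3 [ 0.05  0.36  0.38  1.44 -0.24  1.18  1.64]
   tcp [ 0.683 -0.275  0.211] dir [ 0.09  0.01 -1.  ] wr [ 0.65 -0.28  0.58] lowfinger 0.21 q3 [ 0.1   0.46  0.38  1.32 -0.22  1.32  1.75]
   tcp [ 0.676 -0.299  0.2  ] dir [ 0.  0. -1.] wr [ 0.68 -0.3   0.57] lowfinger 0.2 q3 [ 0.13  0.54  0.39  1.23 -0.2   1.41  1.81]
MARGIN [2.66 0.21 0.85 0.46 1.32 0.33 0.88] [0.24 0.48 0.72 0.48 2.4  0.84 2.88]
```

play_rows(
  translation=[
    [2.5, 2.6, -8],
    [2.5, 2.6, -8],
    [2.5, 2.6, -8],
    [2.5, 2.6, -8],
    [2.5, 2.6, -8],
    [2.5, 2.6, -8],
    [2.5, 2.6, -8],
    [2.5, 2.6, -8],
    [2.5, 2.6, -8],
    [2.5, 2.6, -8],
  ],
  turn=[
    [-0.0095, -0.0152, 0.0241],
    [-0.0095, -0.0152, 0.0241],
    [-0.0095, -0.0152, 0.0241],
    [-0.0095, -0.0152, 0.0241],
    [-0.0095, -0.0152, 0.0241],
    [-0.0095, -0.0152, 0.0241],
    [-0.0095, -0.0152, 0.0241],
    [-0.0095, -0.0152, 0.0241],
    [-0.0095, -0.0152, 0.0241],
    [-0.0095, -0.0152, 0.0241],
  ],
  fingers=[0.5, 0.5, 0.5, 0.5, 0.5, 0.5, 0.5, 0.5, 0.5, 0.5],
)

```text
time: 21.98
position: [0.7506, -0.032, 0.369]
tool_rot: [-1.079, -0.135, -1.4]
ft_force: [0.0, -0.2, 0.1]
grip_width: 0.751
```

play_rows(
  translation=[
    [2.5, 2.6, -8],
    [2.5, 2.6, -8],
    [2.5, 2.6, -8],
    [2.5, 2.6, -8],
    [2.5, 2.6, -8],
    [2.5, 2.6, -8],
    [2.5, 2.6, -8],
    [2.5, 2.6, -8],
    [2.5, 2.6, -8],
    [2.5, 2.6, -8],
  ],
  turn=[
    [-0.0095, -0.0152, 0.0241],
    [-0.0095, -0.0152, 0.0241],
    [-0.0095, -0.0152, 0.0241],
    [-0.0095, -0.0152, 0.0241],
    [-0.0095, -0.0152, 0.0241],
    [-0.0095, -0.0152, 0.0241],
    [-0.0095, -0.0152, 0.0241],
    [-0.0095, -0.0152, 0.0241],
    [-0.0095, -0.0152, 0.0241],
    [-0.0095, -0.0152, 0.0241],
  ],
  fingers=[0.5, 0.5, 0.5, 0.5, 0.5, 0.5, 0.5, 0.5, 0.5, 0.5],
)

```text
time: 22.82
position: [0.7385, -0.1096, 0.3299]
tool_rot: [-1.238, -0.046, -1.117]
ft_force: [1.1, 0.4, -0.7]
grip_width: 0.749
```

```bash
cat > t17.py <<'E'
from t13 import *
st(); pt,Rt=CL+[.08,-.02,.2],Tdown(75)
QQ=[];const(p0,R0,pt,Rt,20,q0,QQ)
QQ=np.array(QQ);print('MARGIN',np.minimum(QQ-lo,hi-QQ).min(0).round(2),np.abs(np.diff(QQ,axis=0)).max(0).round(2)*12)
E
python3 t17.py
```

```text
clamp [ 0.59636066 -0.27908697  0.        ]
t 22.82 p [ 0.7385 -0.1096  0.3299] g 0.749 F [ 1.1  0.4 -0.7] q [-0.182 -0.029  0.275  1.84   0.07   0.562  0.881]
[[ 0.507  0.689  0.518]
 [-0.644 -0.096  0.759]
 [ 0.573 -0.718  0.395]]
n 20 t [-0.3, 4.8, -10.9] 11.9 w [-0.0138, -0.0228, 0.0363] 0.045
   tcp [ 0.736 -0.118  0.322] dir [ 0.66 -0.08 -0.74] wr [ 0.49 -0.09  0.6 ] lowfinger 0.3 q3 [-0.17 -0.01  0.29  1.82  0.01  0.6   0.97]
   tcp [ 0.728 -0.144  0.299] dir [ 0.58 -0.05 -0.82] wr [ 0.52 -0.13  0.6 ] lowfinger 0.28 q3 [-0.13  0.06  0.34  1.75 -0.12  0.73  1.2 ]
   tcp [ 0.719 -0.171  0.277] dir [ 0.48 -0.02 -0.88] wr [ 0.54 -0.16  0.6 ] lowfinger 0.26 q3 [-0.08  0.14  0.36  1.67 -0.2   0.86  1.36]
   tcp [ 0.71  -0.199  0.257] dir [ 0.38 -0.01 -0.93] wr [ 0.57 -0.2   0.6 ] lowfinger 0.25 q3 [-0.03  0.22  0.37  1.58 -0.23  1.    1.49]
   tcp [ 0.7   -0.228  0.238] dir [ 0.27  0.01 -0.96] wr [ 0.6  -0.23  0.59] lowfinger 0.23 q3 [ 0.02  0.31  0.38  1.48 -0.24  1.13  1.6 ]
   tcp [ 0.69  -0.258  0.221] dir [ 0.15  0.01 -0.99] wr [ 0.63 -0.26  0.59] lowfinger 0.22 q3 [ 0.07  0.41  0.38  1.37 -0.23  1.25  1.69]
   tcp [ 0.68  -0.288  0.205] dir [ 0.04  0.   -1.  ] wr [ 0.67 -0.29  0.57] lowfinger 0.2 q3 [ 0.12  0.51  0.39  1.27 -0.21  1.37  1.78]
   tcp [ 0.677 -0.299  0.2  ] dir [-0.  0. -1.] wr [ 0.68 -0.3   0.57] lowfinger 0.2 q3 [ 0.13  0.54  0.39  1.23 -0.2   1.41  1.81]
MARGIN [2.69 0.29 0.85 0.63 1.32 0.51 0.88] [0.24 0.36 0.24 0.48 0.6  0.48 0.96]
```

play_rows(
  translation=[
    [-0.3, 4.8, -10.9],
    [-0.3, 4.8, -10.9],
    [-0.3, 4.8, -10.9],
    [-0.3, 4.8, -10.9],
    [-0.3, 4.8, -10.9],
    [-0.3, 4.8, -10.9],
    [-0.3, 4.8, -10.9],
    [-0.3, 4.8, -10.9],
    [-0.3, 4.8, -10.9],
    [-0.3, 4.8, -10.9],
  ],
  turn=[
    [-0.0138, -0.0228, 0.0363],
    [-0.0138, -0.0228, 0.0363],
    [-0.0138, -0.0228, 0.0363],
    [-0.0138, -0.0228, 0.0363],
    [-0.0138, -0.0228, 0.0363],
    [-0.0138, -0.0228, 0.0363],
    [-0.0138, -0.0228, 0.0363],
    [-0.0138, -0.0228, 0.0363],
    [-0.0138, -0.0228, 0.0363],
    [-0.0138, -0.0228, 0.0363],
  ],
  fingers=[0.5, 0.5, 0.5, 0.5, 0.5, 0.5, 0.5, 0.5, 0.5, 0.5],
)

```text
time: 23.65
position: [0.7095, -0.1992, 0.2567]
tool_rot: [-1.427, 0.083, -0.67]
ft_force: [0.5, -0.4, -0.1]
grip_width: 0.747
```

play_rows(
  translation=[
    [-0.3, 4.8, -10.9],
    [-0.3, 4.8, -10.9],
    [-0.3, 4.8, -10.9],
    [-0.3, 4.8, -10.9],
    [-0.3, 4.8, -10.9],
    [-0.3, 4.8, -10.9],
    [-0.3, 4.8, -10.9],
    [-0.3, 4.8, -10.9],
    [-0.3, 4.8, -10.9],
    [-0.3, 4.8, -10.9],
  ],
  turn=[
    [-0.0138, -0.0228, 0.0363],
    [-0.0138, -0.0228, 0.0363],
    [-0.0138, -0.0228, 0.0363],
    [-0.0138, -0.0228, 0.0363],
    [-0.0138, -0.0228, 0.0363],
    [-0.0138, -0.0228, 0.0363],
    [-0.0138, -0.0228, 0.0363],
    [-0.0138, -0.0228, 0.0363],
    [-0.0138, -0.0228, 0.0363],
    [-0.0138, -0.0228, 0.0363],
  ],
  fingers=[0.5, 0.5, 0.5, 0.5, 0.5, 0.5, 0.5, 0.5, 0.5, 0.5],
)

```text
time: 24.48
position: [0.6771, -0.2984, 0.1996]
tool_rot: [-1.56, 0.207, -0.204]
ft_force: [0.7, 0.4, 0.6]
grip_width: 0.749
```

Run:
```python
from h import *
import pickle
ctrl.get_image('top'); st(); c=ctrl.camera_info('wrist'); im=ctrl.get_image('wrist'); pickle.dump((c,ctrl.get_state()),open('w12.pkl','wb')); cv2.imwrite('pics/w12.png',im)
```

```text
t 24.53 p [ 0.6765 -0.3005  0.1975] g 0.752 F [-1.1 -0.8 -1.9] q [ 0.132  0.548  0.387  1.226 -0.197  1.409  1.809]
[[ 0.966 -0.005  0.259]
 [-0.259 -0.001  0.966]
 [-0.005 -1.    -0.002]]
```

View pics/w12.png

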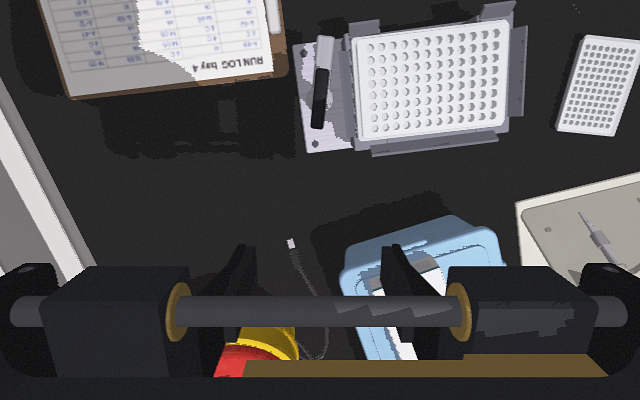

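Run:
```python
from t12 import *
c,s_=pickle.load(open('w12.pkl','rb')); im=cv2.imread('pics/w12.png')
k=6; i=im[25:160,285:370]; o=crop(im,285,25,370,160,k)[:, :]
cv2.imwrite('pics/w12c.png',cv2.resize(o,None,fx=.74,fy=.74))
g=i.astype(int).sum(2); m=(g<110)&(np.indices(g.shape)[1]>15)&(np.indices(g.shape)[1]<52)&(np.indices(g.shape)[0]>35)&(np.indices(g.shape)[0]<110)
print(proj(c,[CL+[0,0,.103],CL+[0,0,.0895]]))
```

```text
clamp [ 0.59636066 -0.27908697  0.        ]
[[319.93976079  97.80712128]
 [319.91092655  97.81227614]]
```

View pics/w12c.png

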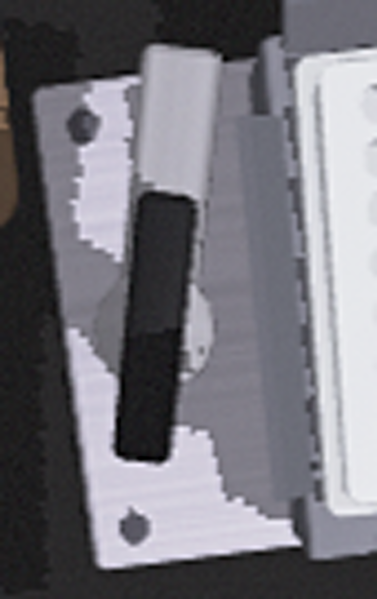

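Run:
```python
from t12 import *
c,s_=pickle.load(open('w12.pkl','rb'))
f=lambda x,y: onplane(c,(285+x/4.44-.4,25+y/4.44-.4),.103)
a=f(141.5,458.5);b=f(170,196); print(a,b,np.linalg.norm(a-b),(a+b)/2); d=b-a; az=np.degrees(np.arctan2(d[1],d[0])); print('finger az',az,'c0 deg',180-7.95-(az%360))
jaw=(az%360)-90; print('jaw az',jaw)
CLm=(a+b)/2; CLm[2]=0
s=ctrl.get_state();print(s['position'])
from mv import scr
scr(CLm+[0,0,.115],Tdown(jaw),6); scr(CLm+[0,0,.08],Tdown(jaw),8)
```

```text
clamp [ 0.59636066 -0.27908697  0.        ]
[ 0.61601389 -0.28694109  0.103     ] [ 0.57819677 -0.2721314   0.103     ] 0.04061356107747951 [ 0.59710533 -0.27953625  0.103     ]
finger az 158.61401919660761 c0 deg 13.435980803392397
jaw az 68.61401919660761
[ 0.67681102 -0.29940882  0.19781605]
n 6 t [-13.6, 13.8, -0.9] 19.4 w [0.0001, 0.0181, -0.0004] 0.018
 end q [ 0.08  0.43  0.41  1.57 -0.18  1.18  1.72] margin [2.74 0.73 0.83 0.88 1.37 0.68 0.9 ] end p [ 0.5974 -0.2797  0.1151]
n 8 t [-10.2, 14.7, -0.7] 17.9 w [0.0001, 0.0136, -0.0003] 0.014
 end q [ 0.09  0.46  0.4   1.6  -0.19  1.12  1.73] margin [2.74 0.76 0.84 0.85 1.36 0.68 0.89] end p [ 0.5973 -0.2797  0.0803]
```

play_rows(
  translation=[
    [-13.6, 13.8, -0.9],
    [-13.6, 13.8, -0.9],
    [-13.6, 13.8, -0.9],
    [-13.6, 13.8, -0.9],
    [-13.6, 13.8, -0.9],
    [-13.6, 13.8, -0.9],
    [0, 0, 0],
    [0, 0, 0],
    [0, 0, 0],
    [0, 0, 0],
  ],
  turn=[
    [0, 0.018, 0],
    [0, 0.018, 0],
    [0, 0.018, 0],
    [0, 0.018, 0],
    [0, 0.018, 0],
    [0, 0.018, 0],
    [0, 0, 0],
    [0, 0, 0],
    [0, 0, 0],
    [0, 0, 0],
  ],
  fingers=[0.3, 0.3, 0.3, 0.3, 0.3, 0.3, 0.3, 0.3, 0.3, 0.3],
)

```text
time: 25.42
position: [0.6003, -0.2778, 0.119]
tool_rot: [-1.55, 0.287, -0.294]
ft_force: [-0.6, 0.2, 0.7]
grip_width: 0.647
```

Run:
```python
from mv import *
from t12 import Tdown
st(); scr(np.array([.5968,-.2793,.081]),Tdown(68.6),5)
```

```text
clamp [ 0.59636066 -0.27908697  0.        ]
t 25.42 p [ 0.6003 -0.2778  0.119 ] g 0.647 F [-0.6  0.2  0.7] q [ 0.082  0.423  0.405  1.564 -0.178  1.187  1.722]
[[ 0.932  0.005  0.362]
 [-0.362  0.001  0.932]
 [ 0.004 -1.     0.002]]
n 5 t [-0.6, 7.6, -0.5] 7.6 w [-0.0005, 0.0006, 0.0009] 0.001
 end q [ 0.09  0.46  0.4   1.6  -0.19  1.12  1.73] margin [2.77 0.73 0.84 0.85 1.37 0.88 0.96] end p [ 0.5967 -0.279   0.0809]
```

play_rows(
  translation=[
    [-0.5, 7.6, -0.5],
    [-0.5, 7.6, -0.5],
    [-0.5, 7.6, -0.5],
    [-0.5, 7.6, -0.5],
    [-0.5, 7.6, -0.5],
    [0, 0, 0],
    [0, 0, 0],
    [0, 0, 0],
    [0, 0, 0],
    [0, 0, 0],
  ],
  turn=[
    [0, 0, 0],
    [0, 0, 0],
    [0, 0, 0],
    [0, 0, 0],
    [0, 0, 0],
    [0, 0, 0],
    [0, 0, 0],
    [0, 0, 0],
    [0, 0, 0],
    [0, 0, 0],
  ],
  fingers=[0.3, 0.3, 0.3, 0.3, 0.3, 0.3, 0.3, 0.3, 0.3, 0.3],
)

```text
time: 26.25
position: [0.5961, -0.279, 0.0801]
tool_rot: [-1.549, 0.289, -0.293]
ft_force: [-0.0, 0.0, -0.3]
grip_width: 0.649
```

Run:
```python
from h import *
im=ctrl.get_image('scene'); st(); o=np.hstack([crop(im,350,90,480,220,3),crop(ctrl.get_image('top'),350,110,470,230,3.25)]);cv2.imwrite('pics/s13.png',o); print(o.shape)
```

```text
t 26.30 p [ 0.596  -0.279   0.0801] g 0.653 F [ 0.4  0.4 -0.5] q [ 0.091  0.453  0.398  1.607 -0.193  1.119  1.736]
[[ 0.932  0.003  0.363]
 [-0.363  0.001  0.932]
 [ 0.002 -1.     0.002]]
(390, 780, 3)
```

View pics/s13.png

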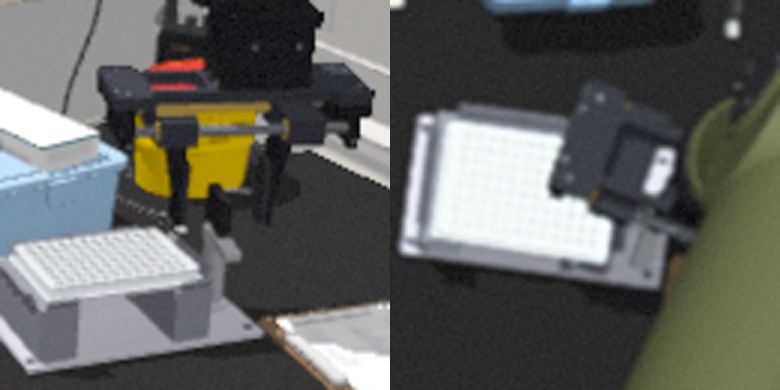

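play_rows(
  translation=[
    [0, 0, 0],
    [0, 0, 0],
    [0, 0, 0],
    [0, 0, 0],
    [0, 0, 0],
    [0, 0, 0],
    [0, 0, 0],
    [0, 0, 0],
    [0, 0, 0],
    [0, 0, 0],
  ],
  turn=[
    [0, 0, 0],
    [0, 0, 0],
    [0, 0, 0],
    [0, 0, 0],
    [0, 0, 0],
    [0, 0, 0],
    [0, 0, 0],
    [0, 0, 0],
    [0, 0, 0],
    [0, 0, 0],
  ],
  fingers=[0, -0.3, -0.5, -0.6, -0.7, -1, -1, -1, -1, -1],
  grip_force=20,
)

```text
time: 27.18
position: [0.5959, -0.2781, 0.0795]
tool_rot: [-1.548, 0.289, -0.292]
ft_force: [0.5, 2.2, 0.3]
grip_width: 0.111
```

Run:
```python
from mv import *
from t12 import Tdown
st(); s=ctrl.get_state(); R=Ro.from_rotvec(s['tool_rot']); scr(np.array(s['position']),R*Ro.from_rotvec([0,1.36,0]),20)
```

```text
clamp [ 0.59636066 -0.27908697  0.        ]
t 27.18 p [ 0.5959 -0.2781  0.0795] g 0.111 F [0.5 2.2 0.3] q [ 0.09   0.453  0.398  1.607 -0.193  1.119  1.736]
[[ 0.932  0.002  0.362]
 [-0.362  0.002  0.932]
 [ 0.001 -1.     0.003]]
n 20 t [0.0, 0.0, 0.0] 0.0 w [0.0, 0.068, -0.0] 0.068
 end q [-0.1   0.5   0.66  1.61 -0.33  1.14  0.48] margin [2.76 0.75 0.58 0.84 1.23 0.91 1.02] end p [ 0.5959 -0.2781  0.0795]
```

play_rows(
  translation=[
    [0, 0, 0],
    [0, 0, 0],
    [0, 0, 0],
    [0, 0, 0],
    [0, 0, 0],
    [0, 0, 0],
    [0, 0, 0],
    [0, 0, 0],
    [0, 0, 0],
    [0, 0, 0],
  ],
  turn=[
    [0, 0.067, 0],
    [0, 0.067, 0],
    [0, 0.067, 0],
    [0, 0.067, 0],
    [0, 0.067, 0],
    [0, 0.067, 0],
    [0, 0.067, 0],
    [0, 0.067, 0],
    [0, 0.067, 0],
    [0, 0.067, 0],
  ],
  fingers=[-1, -1, -1, -1, -1, -1, -1, -1, -1, -1],
)

```text
time: 28.02
position: [0.5967, -0.2773, 0.0795]
tool_rot: [-1.409, 0.811, -0.813]
ft_force: [1.5, 2.9, -0.1]
grip_width: 0.119
```

play_rows(
  translation=[
    [0, 0, 0],
    [0, 0, 0],
    [0, 0, 0],
    [0, 0, 0],
    [0, 0, 0],
    [0, 0, 0],
    [0, 0, 0],
    [0, 0, 0],
    [0, 0, 0],
    [0, 0, 0],
  ],
  turn=[
    [0, 0.067, 0],
    [0, 0.067, 0],
    [0, 0.067, 0],
    [0, 0.067, 0],
    [0, 0.067, 0],
    [0, 0.067, 0],
    [0, 0.067, 0],
    [0, 0.067, 0],
    [0, 0.067, 0],
    [0, 0.067, 0],
  ],
  fingers=[-1, -1, -1, -1, -1, -1, -1, -1, -1, -1],
)

```text
time: 28.85
position: [0.5977, -0.2771, 0.0796]
tool_rot: [-1.133, 1.311, -1.313]
ft_force: [4.9, 2.8, -2.4]
grip_width: 0.112
```

Run:
```python
from h import *
im=ctrl.get_image('scene'); st(); print(np.round(ctrl.get_state()['torque'],2)); o=np.hstack([crop(im,350,90,480,220,3),crop(ctrl.get_image('top'),350,110,470,230,3.25)]);cv2.imwrite('pics/s14.png',o)
s=ctrl.get_state();z=Ro.from_rotvec(s['tool_rot']).apply([0,0,1]);az=np.degrees(np.arctan2(z[1],z[0])); print('jaw az',az,'clamp est',np.radians(180-7.95-(az+90)))
```

```text
t 28.90 p [ 0.5978 -0.277   0.0795] g 0.110 F [ 4.9  3.7 -2. ] q [-0.1    0.501  0.655  1.613 -0.334  1.137  0.491]
[[-0.144  0.005  0.99 ]
 [-0.99   0.003 -0.144]
 [-0.003 -1.     0.005]]
[ 0.39 -0.92 -0.11]
jaw az -7.9771166221172995 clamp est 1.5712696011328626
```

View pics/s14.png

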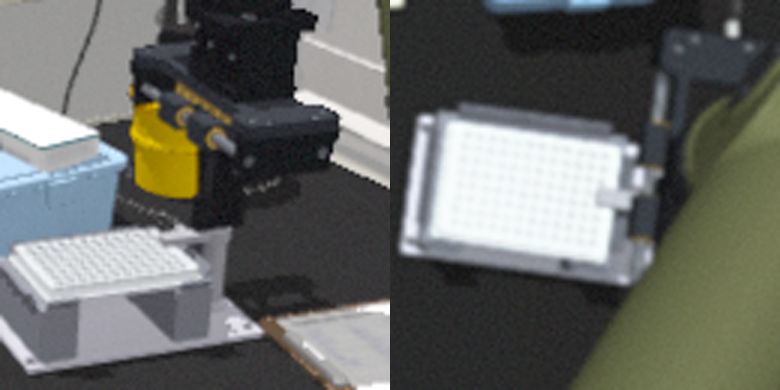

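play_rows(
  translation=[
    [0, 0, 0],
    [0, 0, 0],
    [0, 0, 0],
    [0, 0, 0],
    [0, 0, 0],
    [0, 0, 0],
    [0, 0, 0],
    [0, 0, 0],
    [0, 0, 0],
    [0, 0, 0],
  ],
  turn=[
    [0, 0.025, 0],
    [0, 0, 0],
    [0, 0, 0],
    [0, 0, 0],
    [0, 0, 0],
    [0, 0, 0],
    [0, 0, 0],
    [0, 0, 0],
    [0, 0, 0],
    [0, 0, 0],
  ],
  fingers=[-1, -1, -1, -0.6, -0.4, -0.2, 0, 0.2, 0.2, 0.2],
)

```text
time: 29.78
position: [0.5954, -0.2791, 0.0795]
tool_rot: [-1.124, 1.33, -1.33]
ft_force: [-0.5, -0.2, -0.6]
grip_width: 0.551
```

play_rows(
  translation=[
    [0, 0, 0],
    [0, -10, 0],
    [0, -20, 0],
    [0, -20, 0],
    [0, -20, 0],
    [0, -20, 0],
    [0, -20, 0],
    [0, -20, 0],
    [0, -20, 0],
    [0, 0, 0],
  ],
  turn=[
    [0, 0, 0],
    [0, 0, 0],
    [0, 0, 0],
    [0, 0, 0],
    [0, 0, 0],
    [0, 0, 0],
    [0, 0, 0],
    [0, 0, 0],
    [0, 0, 0],
    [0, 0, 0],
  ],
  fingers=[0.2, 0.2, 0.2, 0.2, 0.2, 0.2, 0.2, 0.2, 0.2, 0.2],
)

```text
time: 30.62
position: [0.5971, -0.2806, 0.2352]
tool_rot: [-1.119, 1.323, -1.335]
ft_force: [-1.0, -1.0, 0.4]
grip_width: 0.601
```

play_rows(
  translation=[
    [25, -5, 0],
    [25, -5, 0],
    [25, -5, 0],
    [25, -5, 0],
    [0, 0, 0],
    [0, 0, 0],
    [0, 0, 0],
    [0, 0, 0],
    [0, 0, 0],
    [0, 0, 0],
  ],
  turn=[
    [0, 0, 0],
    [0, 0, 0],
    [0, 0, 0],
    [0, 0, 0],
    [0, 0, 0],
    [0, 0, 0],
    [0, 0, 0],
    [0, 0, 0],
    [0, 0, 0],
    [0, 0, 0],
  ],
  fingers=[0.2, 0.2, 0.2, 0.2, 0.2, 0.2, 0.2, 0.2, 0.2, 0.2],
)

```text
time: 31.45
position: [0.5795, -0.3764, 0.2491]
tool_rot: [-1.124, 1.328, -1.328]
ft_force: [0.1, -0.3, 0.1]
grip_width: 0.596
```

Run:
```python
from h import *
import pickle
st(); pickle.dump(ctrl.camera_info('wrist'),open('w15.pkl','wb')); w=ctrl.get_image('wrist');cv2.imwrite('pics/w15.png',w)
cv2.imwrite('pics/s15.png',ctrl.get_image('scene'));cv2.imwrite('pics/t15.png',ctrl.get_image('top'))
```

```text
t 31.45 p [ 0.5795 -0.3764  0.2491] g 0.596 F [ 0.1 -0.3  0.1] q [ 0.04   0.467  0.727  1.318 -0.309  1.468  0.58 ]
[[-0.163  0.002  0.987]
 [-0.987  0.002 -0.163]
 [-0.003 -1.     0.002]]
```

View pics/w15.png

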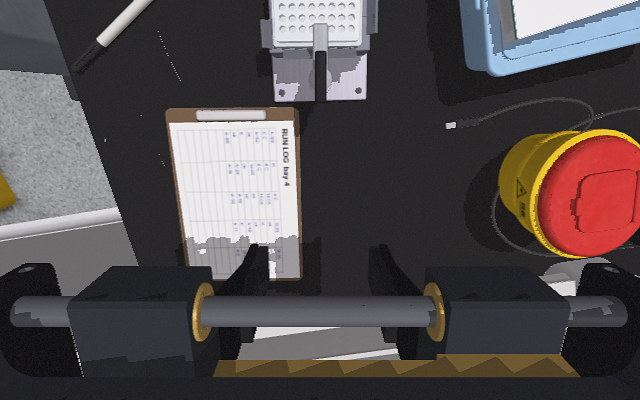

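View pics/s15.png

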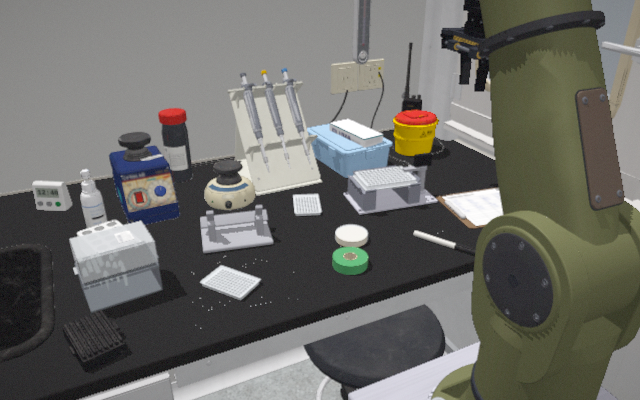

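Run:
```python
from ik import *
w=cv2.imread('pics/w15.png');s=cv2.imread('pics/s15.png');t=cv2.imread('pics/t15.png')
c=pickle.load(open('w15.pkl','rb'))
cv2.imwrite('pics/z15.png',np.hstack([crop(w,260,0,385,110,3.2)[:340],crop(s,340,150,440,215,3.9)[:250].copy() if 0 else cv2.resize(s[150:218,340:440],(400,340),interpolation=cv2.INTER_CUBIC)])[:, :800])
import nest
ct=ctrl.camera_info('top')
o=pwire(ct,t[125:205,345:450],NC+[0,0,.0565],[345,125],6,Rn); cv2.imwrite('pics/z16.png',o)
```

```text
[  0.6094  -0.1856  -0.1387 -50.6787  52.0452  55.6558 -54.2808  64.7439] -7.945353181046335
[[-1.5  0.9]
 [ 0.2  2. ]
 [ 1.8 -1. ]
 [ 1.5 -0.5]
 [ 0.2 -0.9]
 [ 0.  -0.2]
 [-0.2  1.2]
 [-1.7 -0.3]
 [-1.3 -0.2]
 [-0.3  0. ]
 [ 1.6  0.1]]
```

View pics/z15.png

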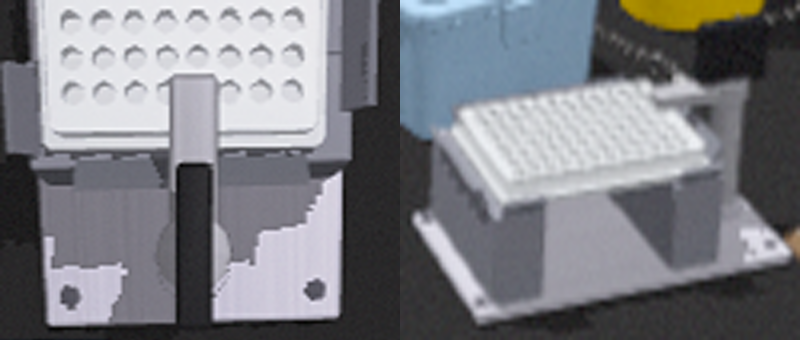

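View pics/z16.png

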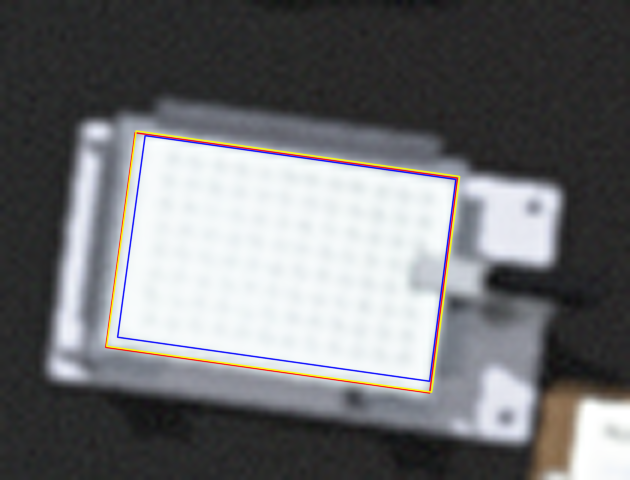

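```bash
python3 - <<'E' >/dev/null
from ik import *
s=cv2.imread('pics/s15.png'); cs=ctrl.camera_info('scene'); i=s[150:215,335:440]
a=pwire(cs,i,NC+[0,0,.0565],[335,150],7,Rn); cv2.imwrite('pics/z17.png',a)
w=cv2.imread('pics/w12.png'); c,_=pickle.load(open('w12.pkl','rb'))
b=pwire(c,w[5:165,330:540],NC+[0,0,.0565],[330,5],3.7,Rn); cv2.imwrite('pics/z18.png',b)
E
```

```text
(no output)
```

View pics/z17.png

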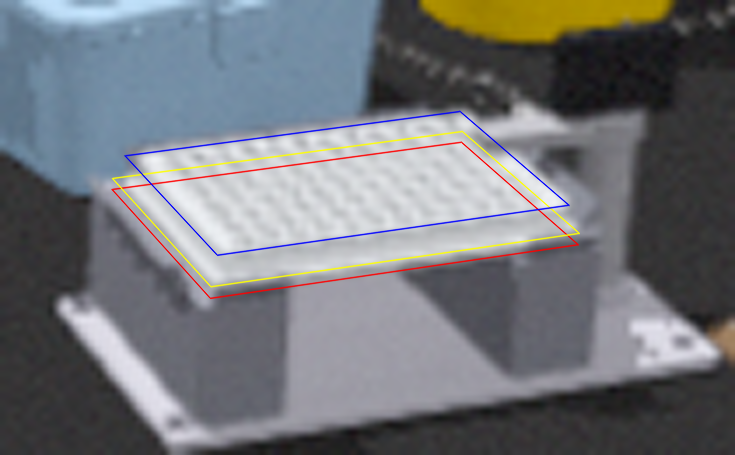

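View pics/z18.png

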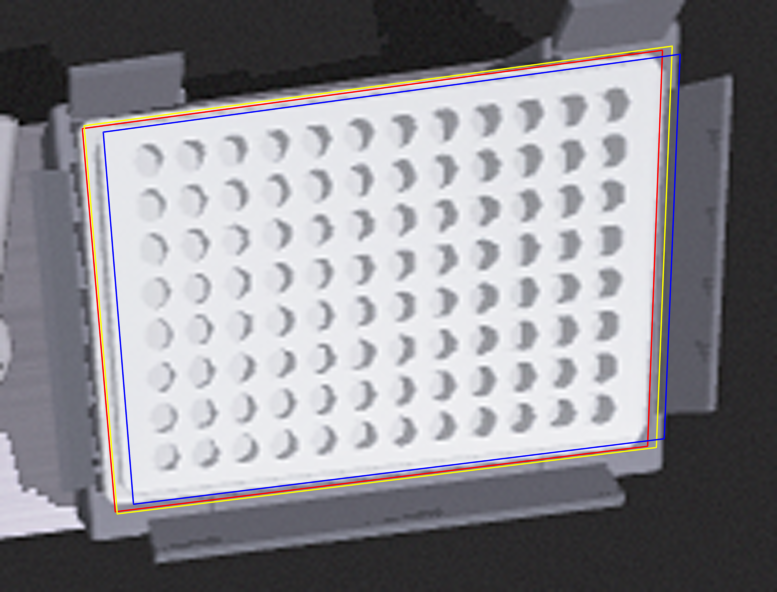

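Run:
```python
from bench import ctrl
print(ctrl.get_state()['time'], ctrl.close_job())
```

```text
the job is handed in; nothing more can be done
31.6 None
```

I turned the well plate over and laid it in the nest with its wells up. I let go of it, then turned the wing handle clockwise so the steel finger lies over the plate's end. The job was handed in at 31.6 s with the gripper open and clear of everything.

**Seating:** In the last pictures from all three cameras, the plate matches a model of a flat, seated plate to about 1–2 pixels and lies inside the lips all round. I did not press down on it to test the seat.

**Clamp:** I read the handle's start at about 0.23 rad. From the gripper's angle it was about 1.57 rad (the stop is 1.6), before a last 0.025 rad nudge. The finger still lay over the plate's end after I let go.

**Bystanders:** The petri dish and tape roll stand where they were, judged by eye in the last scene picture.

**What disagreed:**
- After the lift, the wrist and scene cameras put the plate about 5 mm apart along its length in the grip. I settled it with the top camera and corrected for it before placing.
- Joint 2 read -0.302 once on the way to the rest. The listed limit is -0.30, so that may count as passing it. Every later move was planned to stay clear of that limit.

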